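# Load the robot-limb dock with one module of each kind and lock it

### The job

Draw the dock's red lock slide fully back to its open end (towards the bench modules), then fit out the dock so that each of its four bays holds the module of its own colour, one battery (blue), one drive (white), one radio (orange) and one sensor (yellow): tip each missing module nose down through the narrow opening under the cover, level it inside and set it down gently, without dropping it, flat and square on its bay floor. Leave modules that are already in the dock where they are, and leave surplus ones standing on the bench. Once all four bays are filled, push the lock slide fully across to its locked end again, and do not disturb the other things on the bench (flask, wire reel, screwdriver, white coupling).

Things in the scene. Friction and masses are not known exactly. Their poses are not given: they have to be found in the camera images.
- dock: Light grey dock fixed to the bench, 180 (x) x 280 (y) x 74 mm high, walls 5 mm; origin: centre of its underside; +x = tail side, away from the robot. Four bays along x, side by side at 70 mm spacing, each 170 x 60 mm, floors 12 mm above the bench, parted by 10 mm ribs (tops at 28 mm). Side walls are 45 mm high beside the opening, 74 mm beside the cover.
- cover_edge (a point): Middle of the cover plate's free edge, on its underside, 69 mm above the bench (dock x=-37 mm; black line above it). The 5 mm plate roofs the 48 mm of the bays behind it, to the inner face of the nose wall at x=-85 mm. A module enters nose (-x) first and nose down, tilted some 28 degrees, its nose under this edge; then it is levelled, its grip standing in the opening.
- tail_wall (a point): Middle of the top edge of the tail wall's inner face (dock x=+85 mm), 74 mm above the bench: the opening is only 122 mm long from here to the cover edge, a module is 150 mm long. Behind this wall is a 30 mm high ledge (x=90 to 150 mm) with the lock slide.
- bay_battery: The battery bay (blue floor plate, blue tab on the tail wall behind it), fixed in the dock. Origin: centre of its floor surface, 12 mm above the bench; axes parallel to the dock's. Which of the four bays this is changes from start to start. A seated battery module's origin comes to this point (the bay leaves it about 10 mm of play either way in x, 6 mm in y).
- bay_drive: The drive bay (white floor plate, white tab on the tail wall behind it), fixed in the dock. Origin: centre of its floor surface, 12 mm above the bench; axes parallel to the dock's. Which of the four bays this is changes from start to start. A seated drive module's origin comes to this point (the bay leaves it about 10 mm of play either way in x, 6 mm in y).
- bay_radio: The radio bay (orange floor plate, orange tab on the tail wall behind it), fixed in the dock. Origin: centre of its floor surface, 12 mm above the bench; axes parallel to the dock's. Which of the four bays this is changes from start to start. A seated radio module's origin comes to this point (the bay leaves it about 10 mm of play either way in x, 6 mm in y).
- bay_sensor: The sensor bay (yellow floor plate, yellow tab on the tail wall behind it), fixed in the dock. Origin: centre of its floor surface, 12 mm above the bench; axes parallel to the dock's. Which of the four bays this is changes from start to start. A seated sensor module's origin comes to this point (the bay leaves it about 10 mm of play either way in x, 6 mm in y).
- battery_a: Battery module: blue with three black bands, black grip. Body 150x48x30 mm, 0.3 kg; origin: centre of underside; -x = nose (brass strip), +x = tail. Grip bar on top, pinched across y: 40 mm (x) by 16 mm (y), z=29 to 81 mm, centred at x=+25 mm; e.g. TCP at z=63 mm. If present (else None), it already sits in its bay at the start.
- battery_b: Battery module: blue with three black bands, black grip. Body 150x48x30 mm, 0.3 kg; origin: centre of underside; -x = nose (brass strip), +x = tail. Grip bar on top, pinched across y: 40 mm (x) by 16 mm (y), z=29 to 81 mm, centred at x=+25 mm; e.g. TCP at z=63 mm. Starts on the bench.
- drive_a: Motor drive module: white with small aluminium fins, grey grip. Body 150x48x30 mm, 0.3 kg; origin: centre of underside; -x = nose (brass strip), +x = tail. Grip bar on top, pinched across y: 40 mm (x) by 16 mm (y), z=29 to 81 mm, centred at x=+25 mm; e.g. TCP at z=63 mm. If present (else None), it already sits in its bay at the start.
- drive_b: Motor drive module: white with small aluminium fins, grey grip. Body 150x48x30 mm, 0.3 kg; origin: centre of underside; -x = nose (brass strip), +x = tail. Grip bar on top, pinched across y: 40 mm (x) by 16 mm (y), z=29 to 81 mm, centred at x=+25 mm; e.g. TCP at z=63 mm. Starts on the bench.
- radio_a: Radio module: orange with a black and silver disc on top, black grip. Body 150x48x30 mm, 0.3 kg; origin: centre of underside; -x = nose (brass strip), +x = tail. Grip bar on top, pinched across y: 40 mm (x) by 16 mm (y), z=29 to 81 mm, centred at x=+25 mm; e.g. TCP at z=63 mm. If present (else None), it already sits in its bay at the start.
- radio_b: Radio module: orange with a black and silver disc on top, black grip. Body 150x48x30 mm, 0.3 kg; origin: centre of underside; -x = nose (brass strip), +x = tail. Grip bar on top, pinched across y: 40 mm (x) by 16 mm (y), z=29 to 81 mm, centred at x=+25 mm; e.g. TCP at z=63 mm. Starts on the bench.
- sensor_a: Sensor module: yellow with two dark round eyes on top, black grip. Body 150x48x30 mm, 0.3 kg; origin: centre of underside; -x = nose (brass strip), +x = tail. Grip bar on top, pinched across y: 40 mm (x) by 16 mm (y), z=29 to 81 mm, centred at x=+25 mm; e.g. TCP at z=63 mm. If present (else None), it already sits in its bay at the start.
- sensor_b: Sensor module: yellow with two dark round eyes on top, black grip. Body 150x48x30 mm, 0.3 kg; origin: centre of underside; -x = nose (brass strip), +x = tail. Grip bar on top, pinched across y: 40 mm (x) by 16 mm (y), z=29 to 81 mm, centred at x=+25 mm; e.g. TCP at z=63 mm. Starts on the bench.
- lock (a joint): Lock slide on the dock's ledge: 0 = open, 0.12 m = fully locked (end of its track); starts between 0.07 and 0.12, locks towards the dock's +y with about 1.5 N friction and stays where it is left.
- lock_top (a point): Centre of the top of the lock slide's red grip, a block 28 (x) x 20 (y) x 40 mm high (top 84 mm above the bench), on a track 14 mm high that runs along the dock's y at dock x=+125 mm. Axes parallel to the dock's. Can be pushed or pinched from above; pinched across y it has most room.
- flask: Bystander, sometimes absent: closed red flask with black cap, 60 mm diameter, 123 mm high, standing; origin at the centre of its underside.
- reel: Bystander, sometimes absent: blue wire reel, 80 mm diameter, 40 mm high, standing flat; origin at the centre of its underside.
- coupling: Bystander: white printed joint coupling, a 70 mm diameter drum 45 mm high with a block on top, 75 mm high in all; origin at the centre of its underside.
- screwdriver: Bystander: screwdriver, 170 mm long, lying on the bench beyond the modules; origin at its middle, underside.
Not all that is in view belongs to the job. What is shaped like the sensor_b but pink is not meant. Leave any pink look-alike of the radio_b alone.

How it is judged:
By the outcome, as a careful person would: the job done as asked, in the order asked, and still so for the second after the job is handed in, with the robot touching nothing.
Of battery_a, drive_a, radio_a, sensor_a, flask, reel only 1 to 2 are there at a start; the rules pass over those that are not, and their reading is None.
At some moment in a run one of battery_b, drive_b, radio_b, sensor_b may be knocked a few centimetres aside while the robot is not near it.
It also fails if it takes over 210 s, if anything falls off the work surface, if the arm or the gripper's body presses on something with over 40 N, if the wrist force passes 120 N, or if a joint passes its speed limit or range.

### The arm

A 6-joint arm with a two-finger parallel gripper is mounted at the origin on the work surface. World frame = base frame: x ahead of the robot, y to its left, z up, the work surface at z = 0. Lengths are in m, angles in rad, forces in N, time in s.
With the tool pointing down it reaches from about 0.35 to 0.775 m from the base axis. Payload 7.3 kg.
Tool frame: the origin (TCP) lies between the finger pads, 19 mm behind the fingertips; this is the grasp point; x points along the fingers, y is the direction in which the jaws open and shut, and the axes are right-handed (so a half turn about x gives the same grasp; the last joint's range is limited). The gripper opens to 92 mm and grips with 3 to 60 N. Pads are 19 mm wide; open, the fingers measure 130 mm over their backs; the gripper's body (75 mm by 190 mm) begins 47 mm behind the grasp point.
Start: joints at [-1.441, 0.342, 1.524, -0, 1.275, -0.146], TCP at [0.143, -0.505, 0.246] pointing down, gripper open.
Joint ranges: [-2.53, 2.53], [-0.77, 2.02], [0.04, 2.7], [-1, 4.14], [0.28, 2.66], [-3.11, 3.11]. Speed limits (rad/s): [2.57, 2.57, 3.14, 3.14, 3.14, 3.14].

### API

Orientations are given as a unit quaternion [w, x, y, z].
In Python, from plant import env gives the robot as it stands. The module is installed in compiled form; this text tells all that it offers.
- The arm moves only by the tool jog_arm, never from a script. Its argument "plan" is a list of rows, each an object of numbers: "wx", "wy", "wz": the turn, a rotation vector about the tool's x, y, z in degrees; "dx", "dy", "dz": the shift along the tool's x, y, z in cm; "hand": the finger opening in cm, from 0 to 9.18. In form: [{"wx": .., "wy": .., "wz": .., "dx": .., "dy": .., "dz": .., "hand": ..}, ...]. A call has 1 to 12 rows; each row shifts and turns the pose as measured when the row begins, along the tool's axes as they then stand; what a row does not reach is not made up. A row lasts 1/12 s, in which the tool goes at most 41.7 mm and 7.16 degrees, less where a joint would pass 70% of its speed; a pose out of reach is approached as far as the arm can. A call with a gripper value outside its range is refused whole. The fingers move at their own pace and stop on an object; "squeeze" is the grip in N (left out, the last holds). Time passes only in rows, so rows that do not move let the fingers close. It gives the time, the measured TCP pose, the force and the opening at its end, in the units of the state.
- env.get_obs(): the state, without advancing time (a new reading comes with each control period).
- env.read_camera(name): name is "scene" or "top"; returns a dict with "frame" (480x640x3 uint8, blue, green, red), "range_z" (480x640 float32, m along the optical axis (not along the pixel's ray), 0 where there is no reading), "fx", "fy", "cx", "cy" (pixels), "R" (3x3) and "t" (3): a world point X has camera coordinates R X + t. Camera axes: x right, y down, z forward; pixel columns grow to the right and rows downward; lengths in m; the calibration is good to about 2 mm. A picture is of the moment at which its call begins.
- env.hand_in(): hands the job in, once; it reports no verdict.
Trained networks look in the newest picture that a camera, given by its name, has taken for a name from the list of things; names that differ only in an ending like _2 or _b are one class to them, and where a whole thing is asked for, a point or a joint stands for the part that bears it (a point fixed in the world has none). Each returns a list of dicts, best first, with "confidence" (0 to 1); they miss things now and then, are a little off and sometimes report something else, mostly with a low value. They report only what shows in the picture. A call takes as long as a camera call. They do not tell look-alikes from the thing itself.
- env.find_in(camera, label): "location" ([row, column] as shares, 0 to 1, of the picture: columns of its width, rows of its height, amid what is visible of it).
- env.place_of(camera, label): "location" ([row, column] as shares, 0 to 1, of the picture: columns of its width, rows of its height: a listed point, or the origin of a listed thing).
The state is a dict: "clock": time; "joint_pos": joint angles; "qd": joint speeds; "tau": joint torques, N m; "eef_pos": TCP position; "eef_rot": TCP orientation; "contact_force": force on the tool from outside, world axes, zero at the start; "ft_torque": the same for the moment, N m; "grip_width": finger opening in m.
Only numpy, scipy, OpenCV 4.12 (cv2) and the standard library are available. Lean on these libraries where they do the work, as an engineer would, in place of code of your own. Each camera call takes 0.05 s, during which the arm holds its last target. There are 200 camera calls.

## Working session

There is one attempt and no reset: what is moved stays moved. The work goes in short steps, Python scripts to look and compute and a tool call to move; the robot and the scene stay as the last step left them, time stands still between calls to the robot, and variables do not carry over. Pictures are saved under pics/ and viewed, about 12 in all and at most 16, crops included, and the job is handed in when it is done.

Besides the shell and the picture viewer there is one more tool, called as name(argument=value, ...) on one line, values as JSON. jog_arm: Moves the arm, as the interface text tells. Its arguments: {"type":"object","properties":{"plan":{"type":"array"},"squeeze":{"type":"number"}},"required":["plan"]}

```bash
mkdir -p pics
cat > h.py <<'E'
import numpy as np, cv2
from plant import env
def shot(cam,fn=None):
    c=env.read_camera(cam)
    if fn: cv2.imwrite('pics/'+fn,c['frame'])
    return c
def pt(c,r,col):
    r=int(round(r));col=int(round(col))
    w=c['range_z'][max(r-1,0):r+2,max(col-1,0):col+2]; w=w[w>0]
    z=np.median(w) if w.size else 0
    p=np.array([(col-c['cx'])/c['fx']*z,(r-c['cy'])/c['fy']*z,z])
    return c['R'].T@(p-c['t'])
def atz(c,r,col,h):
    d=c['R'].T@np.array([(col-c['cx'])/c['fx'],(r-c['cy'])/c['fy'],1]); o=-c['R'].T@c['t']
    return o+d*(h-o[2])/d[2]
def proj(c,X):
    p=c['R']@np.asarray(X)+c['t']; return p[1]/p[2]*c['fy']+c['cy'],p[0]/p[2]*c['fx']+c['cx']
E
python3 - <<'E'
from h import *
np.set_printoptions(precision=3,suppress=True)
o=env.get_obs();print(o)
for cam in('top','scene'):
    c=shot(cam,cam+'0.png')
    print(cam,'campos',-c['R'].T@c['t'],c['R'][2])
    for n in ['dock','cover_edge','tail_wall','bay_battery','bay_drive','bay_radio','bay_sensor','battery_a','drive_a','radio_a','sensor_a','lock_top','flask','reel','coupling','screwdriver']:
        for d in env.place_of(cam,n)[:4]:
            r,cl=d['location'];r*=480;cl*=640
            print(n,round(d['confidence'],2),'px',round(r),round(cl),pt(c,r,cl))
E
```

```text
{'clock': 0.0, 'joint_pos': array([-1.441,  0.343,  1.525, -0.   ,  1.275, -0.146]), 'qd': array([-0.   ,  0.   ,  0.   ,  0.   , -0.001,  0.001]), 'tau': array([ -0.   , -43.124, -24.422,   0.072,   0.056,  -0.   ]), 'eef_pos': array([ 0.143, -0.505,  0.245]), 'eef_rot': array([ 0.097,  0.7  ,  0.098, -0.7  ]), 'contact_force': array([-0.292, -0.801,  0.473]), 'ft_torque': array([0.027, 0.016, 0.044]), 'grip_width': 0.0918468457512931}
top campos [ 0.181 -0.035  1.567] [ 0.217  0.009 -0.976]
dock 0.77 px 258 231 [0.463 0.21  0.027]
dock 0.45 px 277 433 [ 0.42  -0.362  0.028]
dock 0.27 px 213 451 [ 0.615 -0.425  0.005]
cover_edge 0.96 px 268 231 [0.427 0.201 0.074]
tail_wall 0.94 px 223 228 [0.563 0.223 0.037]
bay_battery 0.56 px 268 196 [0.435 0.311 0.013]
bay_drive 0.77 px 255 245 [0.476 0.173 0.013]
bay_radio 0.58 px 260 225 [0.46  0.229 0.013]
bay_sensor 0.92 px 252 270 [0.486 0.101 0.013]
battery_a 0.97 px 252 370 [ 0.488 -0.185  0.03 ]
drive_a 0.64 px 235 328 [ 0.535 -0.065  0.03 ]
radio_a 0.71 px 269 400 [ 0.441 -0.27   0.029]
radio_a 0.23 px 271 232 [0.419 0.198 0.072]
sensor
[... 996 characters left out ...]
0.1   0.012]
battery_a 0.93 px 288 261 [ 0.526 -0.202  0.034]
radio_a 0.57 px 295 220 [ 0.49  -0.286  0.046]
radio_a 0.55 px 230 200 [ 0.286 -0.217  0.029]
radio_a 0.35 px 173 392 [0.438 0.31  0.013]
radio_a 0.24 px 201 361 [0.462 0.169 0.014]
sensor_a 0.83 px 269 112 [ 0.256 -0.438  0.029]
sensor_a 0.81 px 305 173 [ 0.451 -0.38   0.054]
sensor_a 0.18 px 288 263 [ 0.527 -0.197  0.031]
lock_top 0.46 px 188 428 [0.583 0.28  0.085]
lock_top 0.19 px 200 367 [0.469 0.185 0.014]
flask 0.58 px 291 408 [0.748 0.042 0.044]
reel 0.58 px 173 394 [0.443 0.313 0.014]
reel 0.55 px 356 322 [ 0.743 -0.204  0.041]
coupling 0.96 px 290 410 [0.75  0.046 0.047]
screwdriver 0.63 px 387 198 [ 0.629 -0.431  0.023]
```

View pics/top0.png

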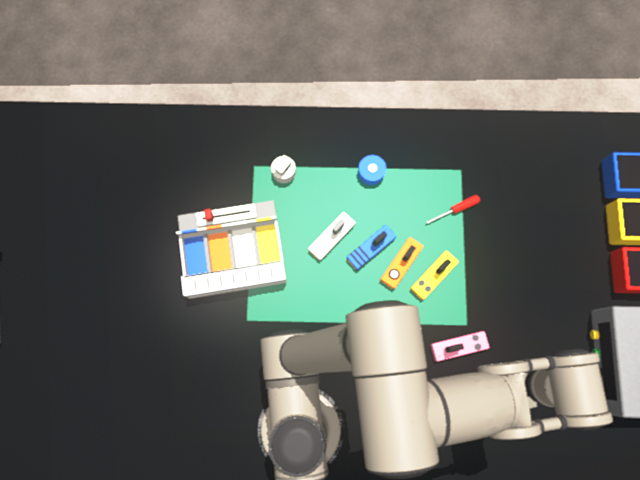

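View pics/scene0.png

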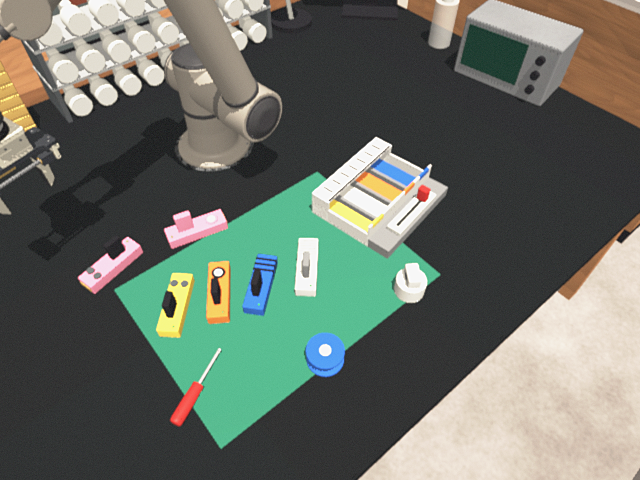

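The top view shows an empty dock at (258,231), with bays from left to right blue, orange, white and yellow. The lock grip is at (213,208). The modules are white (236,331), blue (247,371), orange (262,402) and yellow (274,435), with the coupling at (170,283), the reel at (170,372) and the screwdriver at (208,453). The pink sensor look-alike is at (346,460). The scene view adds a pink radio look-alike at (228,195).

Possible confusions: yellow sensor_b at (274,435) versus the pink one at (346,460), and orange radio_b at (262,402) versus the pink one hidden from the top camera. I choose the yellow and the orange.

Next I'll measure the geometry.

```bash
cat >> h.py <<'E'
HUE={'battery':(100,125,120),'radio':(8,20,120),'sensor':(22,34,120)}
def cloud(c):
    v,u=np.mgrid[0:480,0:640]; z=c['range_z']
    P=np.stack([(u-c['cx'])/c['fx']*z,(v-c['cy'])/c['fy']*z,z],-1)-c['t']
    W=P@c['R']; W[z<=0]=np.nan; return W
def rect(xy):
    (cx,cy),(w,h),a=cv2.minAreaRect((xy*1000).astype(np.float32))
    if w<h: w,h,a=h,w,a+90
    return np.array([cx,cy])/1000,w,h,(a+90)%180-90
def dock(c):
    W=cloud(c); m=(W[...,2]>.068)&(W[...,2]<.08)&(W[...,0]>.33)&(W[...,0]<.5)&(W[...,1]>.03)&(W[...,1]<.4)
    return rect(W[m][:,:2]),m.sum(),np.median(W[m][:,2])
def module(c,name,lo=(.2,-.5),hi=(.68,.03)):
    W=cloud(c); hsv=cv2.cvtColor(c['frame'],cv2.COLOR_BGR2HSV); H,S,V=hsv[...,0],hsv[...,1],hsv[...,2]
    box=(W[...,0]>lo[0])&(W[...,0]<hi[0])&(W[...,1]>lo[1])&(W[...,1]<hi[1])
    if name=='drive': m=(S<60)&(V>110)
    else: a,b,s=HUE[name]; m=(H>=a)&(H<=b)&(S>s)
    m=m&box&(W[...,2]>.022)&(W[...,2]<.036)
    n,l,st,ce=cv2.connectedComponentsWithStats(cv2.morphologyEx(m.astype(np.uint8),cv2.MORPH_CLOSE,np.ones((5,5))))
    k=1+np.argmax(st[1:,4]); xy=W[m&(l==k)][:,:2]
    ce,w,h,a=rect(xy)
    d=np.hypot(W[...,0]-ce[0],W[...,1]-ce[1])<.07
    g=W[d&(W[...,2]>.06)&(W[...,2]<.09)]
    gt=g[g[:,2]>.072]; gc=gt[:,:2].mean(0) if len(gt) else [np.nan]*2
    u=np.array([np.cos(np.radians(a)),np.sin(np.radians(a))])
    if (gc-ce)@u<0: u=-u
    return dict(c=ce,w=w,h=h,grip=np.array(gc),ng=len(gt),yaw=np.degrees(np.arctan2(u[1],u[0])),gx=(gc-ce)@u*1e3,gy=(gc-ce)@[-u[1],u[0]]*1e3)
E
python3 - <<'E'
from h import *
np.set_printoptions(precision=4,suppress=True)
for cam in('top','scene'):
    c=shot(cam);print(cam,dock(c))
    for n in('drive','battery','radio','sensor'):print(n,module(c,n))
    W=cloud(c);hsv=cv2.cvtColor(c['frame'],cv2.COLOR_BGR2HSV)
    red=((hsv[...,0]<6)|(hsv[...,0]>174))&(hsv[...,1]>130)&(W[...,0]>.5)&(W[...,1]>.05)&(W[...,1]<.4)
    p=W[red&(W[...,2]>.078)];print('lock',p.mean(0),len(p),rect(p[:,:2]))
    tw=W[(W[...,2]>.068)&(W[...,2]<.08)&(W[...,0]>.5)&(W[...,0]<.62)&(W[...,1]>.03)&(W[...,1]<.4)&~red];print('tail',len(tw),rect(tw[:,:2]))
    lg=W[(W[...,2]>.02)&(W[...,2]<.036)&(W[...,0]>.5)&(W[...,0]<.68)&(W[...,1]>.06)&(W[...,1]<.42)];print('ledge',len(lg),rect(lg[:,:2]))
E
cat > plan.py <<'E'
# planar module path in dock x-z (mm); state = module origin x,z and nose-down tilt
import numpy as np,heapq
def seg(poly,n=2.0):
    o=[];poly=np.array(poly,float)
    for a,b in zip(poly,np.roll(poly,-1,0)):
        k=int(np.ceil(np.linalg.norm(b-a)/n)); o+= [a+(b-a)*i/k for i in range(k)]
    return np.array(o)
R=lambda x0,x1,z0,z1:[(x0,z0),(x1,z0),(x1,z1),(x0,z1)]
B=np.vstack([seg(R(-75,75,0,30)),seg(R(5,45,30,81)),seg(R(25-38,25+38,110,200))])
obs=[(-90,-85,0,74),(-90,-37,69,74),(85,90,0,74),(-90,90,-20,12),(90,150,0,30)]
def clear(x,z,t):
    c,s=np.cos(np.radians(t)),np.sin(np.radians(t))
    X=x+B[:,0]*c-B[:,1]*s; Z=z+B[:,0]*s+B[:,1]*c
    d=1e9
    for a,b,e,f in obs:
        dx=np.maximum(np.maximum(a-X,X-b),0);dz=np.maximum(np.maximum(e-Z,Z-f),0)
        d=min(d,np.hypot(dx,dz).min())
    return d
if __name__=='__main__':
    from functools import lru_cache
    C=lru_cache(None)(clear)
    goal=(2,12,0)   # searched backwards from seat
    st=(2,14,0);best={st:0};par={};q=[(0,st)]
    while q:
        c,s=heapq.heappop(q)
        if c>best[s]:continue
        if s[1]>=120 and s[2]==28:break
        for dx in(-2,0,2):
            for dz in(-2,0,2):
                for dt in(-2,0,2):
                    n=(s[0]+dx,s[1]+dz,s[2]+dt)
                    if not(-60<n[0]<80 and 12<n[1]<=130 and 0<=n[2]<=40):continue
                    k=C(*n)
                    if k<1:continue
                    w=(abs(dx)+abs(dz)+1.5*abs(dt)+.01)*(1+(12/k)**2*(1 if n[1]>30 or n[2]>4 else .02))
                    if c+w<best.get(n,1e18):best[n]=c+w;par[n]=s;heapq.heappush(q,(c+w,n))
    p=[s]
    while s in par:s=par[s];p.append(s)
    for a in p[::2]:print(a,round(C(*a),1))
E
python3 plan.py
```

```text
top ((array([0.4008, 0.1957]), 280.5469055175781, 55.10340881347656, -79.45573139190674), np.int64(1849), np.float64(0.07430507090124883))
drive {'c': array([ 0.535 , -0.0736]), 'w': 150.141845703125, 'h': 48.797821044921875, 'grip': array([ 0.553 , -0.0906]), 'ng': 83, 'yaw': np.float64(-42.303924560546875), 'gx': np.float64(24.74294161407525), 'gy': np.float64(-0.46574517759329553)}
battery {'c': array([ 0.5041, -0.188 ]), 'w': 149.21231079101562, 'h': 47.75693130493164, 'grip': array([ 0.5208, -0.2061]), 'ng': 84, 'yaw': np.float64(-48.8729362487793), 'gx': np.float64(24.615040223825815), 'gy': np.float64(0.6408442587161667)}
radio {'c': array([ 0.421 , -0.2478]), 'w': 57.71331024169922, 'h': 47.04182434082031, 'grip': array([ 0.471 , -0.2812]), 'ng': 42, 'yaw': np.float64(-34.41939544677735), 'gx': np.float64(60.1138895073666), 'gy': np.float64(0.6908885267103447)}
sensor {'c': array([ 0.4273, -0.3659]), 'w': 149.87570190429688, 'h': 47.55093002319336, 'grip': array([ 0.4454, -0.3824]), 'ng': 88, 'yaw': np.float64(-42.895416259765625), 'gx': np.float64(24.5701120482776), 'gy': np
[... 1660 characters left out ...]
9.59863567352295)
ledge 1501 (array([0.5458, 0.2212]), 286.65472412109375, 137.17527770996094, -81.03011131286621)
(60, 120, 28) 32.3
(60, 116, 30) 30.0
(60, 112, 30) 28.0
(60, 108, 30) 26.0
(60, 104, 30) 24.0
(60, 100, 30) 22.0
(60, 96, 30) 20.0
(60, 92, 30) 18.2
(60, 88, 30) 17.2
(60, 84, 30) 17.0
(60, 80, 30) 17.1
(58, 76, 30) 15.2
(54, 72, 30) 13.8
(50, 70, 30) 12.7
(46, 66, 30) 12.6
(42, 64, 30) 12.9
(38, 62, 30) 12.5
(34, 60, 28) 11.3
(30, 58, 28) 10.8
(26, 56, 26) 9.3
(22, 54, 26) 9.1
(18, 52, 24) 7.2
(14, 50, 24) 7.0
(10, 48, 22) 5.8
(8, 46, 20) 6.5
(4, 42, 16) 7.3
(4, 38, 12) 7.6
(2, 36, 8) 8.2
(2, 32, 8) 8.6
(2, 30, 4) 8.2
(2, 26, 4) 8.2
(2, 22, 0) 8.0
(2, 18, 0) 6.0
(2, 14, 0) 2.0
```

```bash
cat >> h.py <<'E'
import json
from scipy.spatial.transform import Rotation as Ro
DO=np.array([.4630,.2068,0]); DY=10.3
def dk(x,y,z): return DO+Ro.from_euler('z',DY,degrees=True).apply(np.array([x,y,z])/1000)
def tool(yaw,flip=1,tilt=0):
    "tool orientation for a thing at yaw, nose tipped down by tilt; flip=1: tool z to tail"
    y=np.radians(yaw);u=np.array([np.cos(y),np.sin(y),0]);v=np.array([-u[1],u[0],0])
    M=np.array([[0,0,-1],flip*v,flip*u]).T
    return Ro.from_rotvec(-np.radians(tilt)*v)*Ro.from_matrix(M)
def now():
    o=env.get_obs();q=o['eef_rot'];return o['eef_pos'],Ro.from_quat([*q[1:],q[0]]),o
def mod(x,y,z,tilt,flip=1,yaw=None,O=None):
    "TCP pose for module origin at dock (x,y,z) mm"
    R=tool(DY,flip,tilt); M=R*tool(DY,flip,0).inv()
    off=M.apply(Ro.from_euler('z',DY,degrees=True).apply([.025,0,.063]))
    return dk(x,y,z)+off,R
def rows(wps,hand=None,p=None,R=None,maxt=38.,maxr=5.5):
    "wps: (pos,R[,min rows]); prints rounded jog rows"
    if p is None: p,R,_=now()
    out=[]
    for w in wps:
        P,Q=w[0],w[1]; d=np.linalg.norm(P-p)*1000; a=np.degrees((R.inv()*Q).magnitude())
        n=int(max(np.ceil(d/maxt),np.ceil(a/maxr),w[2] if len(w)>2 else 1))
        p0,R0=p,R; rv=(R0.inv()*Q).as_rotvec()
        for i in range(1,n+1):
            pt_=p0+(P-p0)*i/n; Rt=R0*Ro.from_rotvec(rv*i/n)
            s=np.round(R.inv().apply(pt_-p)*100,2); t=np.round(np.degrees((R.inv()*Rt).as_rotvec()),1)
            p=p+R.apply(s/100); R=R*Ro.from_rotvec(np.radians(t))
            r={k:float(v) for k,v in zip(('wx','wy','wz','dx','dy','dz'),[*t,*s]) if v}
            if hand is not None: r['hand']=hand
            out.append(r)
    print(len(out));
    for i in range(0,len(out),12): print(json.dumps(out[i:i+12]).replace('"',"'"))
    return p,R
E
python3 - <<'E'
from h import *
np.set_printoptions(precision=3,suppress=True)
p,R,o=now();print(R.as_matrix())
for f in(1,-1):print((R.inv()*tool(DY,f)).as_rotvec(degrees=True))
# lock: over at z .15 then down
T=tool(DY,1)
rows([(np.array([.35,-.3,.26]),tool(-43,1)),(np.array([.50,.0,.26]),tool(-15,1)),(dk(125,44,150),T)],hand=6.0)
E
```

```text
[[ 0.     0.272 -0.962]
 [-0.    -0.962 -0.272]
 [-1.     0.     0.   ]]
[-174.499    0.011    0.001]
[ 5.501  0.001 -0.007]
41
[{'wx': -5.3, 'dx': -0.06, 'dy': -0.61, 'dz': -1.11, 'hand': 6.0}, {'wx': -5.2, 'dx': -0.07, 'dy': -0.51, 'dz': -1.16, 'hand': 6.0}, {'wx': -5.3, 'dx': -0.06, 'dy': -0.4, 'dz': -1.2, 'hand': 6.0}, {'wx': -5.3, 'dx': -0.06, 'dy': -0.29, 'dz': -1.24, 'hand': 6.0}, {'wx': -5.2, 'dx': -0.06, 'dy': -0.17, 'dz': -1.25, 'hand': 6.0}, {'wx': -5.3, 'dx': -0.07, 'dy': -0.06, 'dz': -1.27, 'hand': 6.0}, {'wx': -5.3, 'dx': -0.06, 'dy': 0.06, 'dz': -1.26, 'hand': 6.0}, {'wx': -5.3, 'dx': -0.06, 'dy': 0.17, 'dz': -1.26, 'hand': 6.0}, {'wx': -5.2, 'dx': -0.07, 'dy': 0.29, 'dz': -1.23, 'hand': 6.0}, {'wx': -5.3, 'dx': -0.06, 'dy': 0.4, 'dz': -1.2, 'hand': 6.0}, {'wx': -5.3, 'dx': -0.06, 'dy': 0.52, 'dz': -1.16, 'hand': 6.0}, {'wx': -5.2, 'dx': -0.07, 'dy': 0.61, 'dz': -1.11, 'hand': 6.0}]
[{'wx': -5.3, 'dx': -0.06, 'dy': 0.71, 'dz': -1.05, 'hand': 6.0}, {'wx': -5.3, 'dx': -0.06, 'dy': 0.81, 'dz': -0.98, 'hand': 6.0}, {'wx': -5.2, 'dx': -0.06, 'dy': 0.9, 'dz': -0.89, 'hand': 
[... 856 characters left out ...]
.73, 'dz': 0.15, 'hand': 6.0}, {'wx': -3.1, 'dy': 3.71, 'dz': 0.35, 'hand': 6.0}, {'wx': -3.1, 'dy': 3.68, 'dz': 0.55, 'hand': 6.0}, {'wx': -2.8, 'dx': 1.22, 'dy': 3.15, 'dz': 0.05, 'hand': 6.0}, {'wx': -2.8, 'dx': 1.22, 'dy': 3.14, 'dz': 0.21, 'hand': 6.0}, {'wx': -2.8, 'dx': 1.23, 'dy': 3.13, 'dz': 0.37, 'hand': 6.0}, {'wx': -2.8, 'dx': 1.22, 'dy': 3.11, 'dz': 0.51, 'hand': 6.0}]
[{'wx': -2.9, 'dx': 1.22, 'dy': 3.08, 'dz': 0.66, 'hand': 6.0}, {'wx': -2.8, 'dx': 1.22, 'dy': 3.04, 'dz': 0.82, 'hand': 6.0}, {'wx': -2.8, 'dx': 1.22, 'dy': 2.99, 'dz': 0.97, 'hand': 6.0}, {'wx': -2.8, 'dx': 1.22, 'dy': 2.95, 'dz': 1.12, 'hand': 6.0}, {'wx': -2.8, 'dx': 1.23, 'dy': 2.89, 'dz': 1.25, 'hand': 6.0}]
```

```bash
cat >> h.py <<'E'
def rle(wps,maxt=38.,maxr=6.):
    "per waypoint: turn in place, then straight shift; printed as n x row"
    p,R,_=now()
    for w in wps:
        P,Q=w[0],w[1]; rv=np.degrees((R.inv()*Q).as_rotvec()); a=np.linalg.norm(rv)
        n=int(np.ceil(a/maxr))
        if a>.15:
            t=np.round(rv/n,2); print(n,'x turn wx,wy,wz',t); R=R*Ro.from_rotvec(np.radians(t*n))
        s=R.inv().apply(P-p)*100; n=int(max(1,np.ceil(np.linalg.norm(s)*10/(w[2] if len(w)>2 else maxt))))
        t=np.round(s/n,2); print(n,'x shift dx,dy,dz',t); p=p+R.apply(t*n/100)
E
python3 - <<'E'
from h import *
T=tool(DY,-1)
rle([(np.array([.42,-.1,.24]),T),(dk(125,44,150),T),(dk(125,44,70),T,20)])
E
```

```text
1 x turn wx,wy,wz [ 5.5   0.   -0.01]
13 x shift dx,dy,dz [ 0.04 -2.69 -2.65]
11 x shift dx,dy,dz [ 0.82 -3.07 -2.02]
5 x shift dx,dy,dz [ 1.6   0.   -0.01]
```

jog_arm(plan=[{"wx": 5.5, "hand": 6}, {"dy": -2.7, "dz": -2.65, "hand": 6}, {"dy": -2.7, "dz": -2.65, "hand": 6}, {"dy": -2.7, "dz": -2.65, "hand": 6}, {"dy": -2.7, "dz": -2.65, "hand": 6}, {"dy": -2.7, "dz": -2.65, "hand": 6}, {"dy": -2.7, "dz": -2.65, "hand": 6}, {"dy": -2.7, "dz": -2.65, "hand": 6}, {"dy": -2.7, "dz": -2.65, "hand": 6}, {"dy": -2.7, "dz": -2.65, "hand": 6}, {"dy": -2.7, "dz": -2.65, "hand": 6}, {"dy": -2.7, "dz": -2.65, "hand": 6}])

```text
$.plan[0]: bad value
```

jog_arm(plan=[{"dy": -2.7, "dz": -2.65, "hand": 6}, {"dy": -2.7, "dz": -2.65, "hand": 6}, {"dx": 0.8, "dy": -3, "dz": -2}, {"dx": 0.8, "dy": -3, "dz": -2}, {"dx": 0.8, "dy": -3, "dz": -2}, {"dx": 0.8, "dy": -3, "dz": -2}, {"dx": 0.8, "dy": -3, "dz": -2}, {"dx": 0.8, "dy": -3, "dz": -2}, {"dx": 0.8, "dy": -3, "dz": -2}, {"dx": 0.8, "dy": -3, "dz": -2}, {}])

```text
$.plan[0]: bad value
```

Run:
```python
from h import *
T=tool(DY,-1)
print(now()[0],now()[2]['joint_pos'],dk(125,44,150))
rle([(dk(125,44,150),T),(dk(125,44,70),T,20)])
```

```text
[ 0.14298908 -0.50517688  0.2455435 ] [-1.44099693e+00  3.41991508e-01  1.52410407e+00 -5.07443291e-06
  1.27537164e+00 -1.45980200e-01] [0.57811833 0.27244122 0.15      ]
1 x turn wx,wy,wz [ 5.5   0.   -0.01]
24 x shift dx,dy,dz [ 0.4  -2.86 -2.36]
4 x shift dx,dy,dz [ 1.99 -0.02 -0.02]
```

jog_arm(plan=[{"wx": 5.5, "wy": 0, "wz": 0, "dx": 0, "dy": 0, "dz": 0, "hand": 6}, {"wx": 0, "wy": 0, "wz": 0, "dx": 0, "dy": -2.7, "dz": -2.65, "hand": 6}, {"wx": 0, "wy": 0, "wz": 0, "dx": 0, "dy": -2.7, "dz": -2.65, "hand": 6}, {"wx": 0, "wy": 0, "wz": 0, "dx": 0, "dy": -2.7, "dz": -2.65, "hand": 6}, {"wx": 0, "wy": 0, "wz": 0, "dx": 0, "dy": -2.7, "dz": -2.65, "hand": 6}, {"wx": 0, "wy": 0, "wz": 0, "dx": 0, "dy": -2.7, "dz": -2.65, "hand": 6}, {"wx": 0, "wy": 0, "wz": 0, "dx": 0, "dy": -2.7, "dz": -2.65, "hand": 6}, {"wx": 0, "wy": 0, "wz": 0, "dx": 0, "dy": -2.7, "dz": -2.65, "hand": 6}, {"wx": 0, "wy": 0, "wz": 0, "dx": 0, "dy": -2.7, "dz": -2.65, "hand": 6}, {"wx": 0, "wy": 0, "wz": 0, "dx": 0, "dy": -2.7, "dz": -2.65, "hand": 6}, {"wx": 0, "wy": 0, "wz": 0, "dx": 0, "dy": -2.7, "dz": -2.65, "hand": 6}, {"wx": 0, "wy": 0, "wz": 0, "dx": 0, "dy": -2.7, "dz": -2.65, "hand": 6}])

```text
clock: 2.8
eef_pos: [0.3841, -0.1542, 0.2446]
eef_rot: [0.059, 0.706, 0.055, -0.704]
contact_force: [0.0, -1.0, -0.2]
grip_width: 0.06
```

Run:
```python
from h import *
T=tool(DY,-1)
rle([(dk(125,44,150),T),(dk(125,44,70),T,20)],maxt=41)
```

```text
1 x turn wx,wy,wz [-1.09 -0.09 -0.35]
12 x shift dx,dy,dz [ 0.79 -3.21 -2.23]
4 x shift dx,dy,dz [1.99 0.   0.01]
```

jog_arm(plan=[{"wx": -1, "wy": 0, "wz": 0, "dx": 0.8, "dy": -3.2, "dz": -2.25, "hand": 6}, {"wx": 0, "wy": 0, "wz": 0, "dx": 0.8, "dy": -3.2, "dz": -2.25, "hand": 6}, {"wx": 0, "wy": 0, "wz": 0, "dx": 0.8, "dy": -3.2, "dz": -2.25, "hand": 6}, {"wx": 0, "wy": 0, "wz": 0, "dx": 0.8, "dy": -3.2, "dz": -2.25, "hand": 6}, {"wx": 0, "wy": 0, "wz": 0, "dx": 0.8, "dy": -3.2, "dz": -2.25, "hand": 6}, {"wx": 0, "wy": 0, "wz": 0, "dx": 0.8, "dy": -3.2, "dz": -2.25, "hand": 6}, {"wx": 0, "wy": 0, "wz": 0, "dx": 0.8, "dy": -3.2, "dz": -2.25, "hand": 6}, {"wx": 0, "wy": 0, "wz": 0, "dx": 0.8, "dy": -3.2, "dz": -2.25, "hand": 6}, {"wx": 0, "wy": 0, "wz": 0, "dx": 0.8, "dy": -3.2, "dz": -2.25, "hand": 6}, {"wx": 0, "wy": 0, "wz": 0, "dx": 0.8, "dy": -3.2, "dz": -2.25, "hand": 6}, {"wx": 0, "wy": 0, "wz": 0, "dx": 0.8, "dy": -3.2, "dz": -2.25, "hand": 6}, {"wx": 0, "wy": 0, "wz": 0, "dx": 0, "dy": 0, "dz": 0, "hand": 6}])

```text
clock: 3.8
eef_pos: [0.5737, 0.2595, 0.1524]
eef_rot: [0.068, 0.708, 0.062, -0.7]
contact_force: [-1.6, -1.5, -0.2]
grip_width: 0.0602
```

Run:
```python
from h import *
T=tool(DY,-1)
print(now()[0],now()[2]['joint_pos'])
rle([(dk(125,44,150),T),(dk(125,44,70),T,20)],maxt=41)
```

```text
[0.57374842 0.25954726 0.15236176] [ 0.3086853   0.60754517  1.35198959 -0.01243055  1.17251939  1.69941705]
1 x turn wx,wy,wz [ 0.29 -0.63 -0.58]
1 x shift dx,dy,dz [ 0.24 -1.19 -0.66]
4 x shift dx,dy,dz [ 2. -0. -0.]
```

jog_arm(plan=[{"wx": 0.3, "wy": -0.6, "wz": -0.6, "dx": 0.2, "dy": -1.2, "dz": -0.7, "hand": 6}, {"wx": 0, "wy": 0, "wz": 0, "dx": 0, "dy": 0, "dz": 0, "hand": 6}, {"wx": 0, "wy": 0, "wz": 0, "dx": 2, "dy": 0, "dz": 0, "hand": 6}, {"wx": 0, "wy": 0, "wz": 0, "dx": 2, "dy": 0, "dz": 0, "hand": 6}, {"wx": 0, "wy": 0, "wz": 0, "dx": 2, "dy": 0, "dz": 0, "hand": 6}, {"wx": 0, "wy": 0, "wz": 0, "dx": 2, "dy": 0, "dz": 0, "hand": 6}, {"wx": 0, "wy": 0, "wz": 0, "dx": 0, "dy": 0, "dz": 0, "hand": 6}])

```text
clock: 4.38
eef_pos: [0.5786, 0.2737, 0.0673]
eef_rot: [0.066, 0.705, 0.065, -0.703]
contact_force: [-0.1, -0.7, -0.4]
grip_width: 0.0597
```

Run:
```python
from h import *
c=shot('scene'); f=c['frame'][130:280,300:500]; cv2.imwrite('pics/lk.png',cv2.resize(f,None,fx=4,fy=4))
T=tool(DY,-1)
print(now()[0],dk(125,44,70))
rle([(dk(125,44,70),T),(dk(125,-60,70),T,20)])
```

```text
[0.57956721 0.27399032 0.0693144 ] [0.57811833 0.27244122 0.07      ]
1 x turn wx,wy,wz [ 0.27 -0.24 -0.06]
1 x shift dx,dy,dz [-0.07  0.13  0.17]
6 x shift dx,dy,dz [0.   1.73 0.  ]
```

View pics/lk.png

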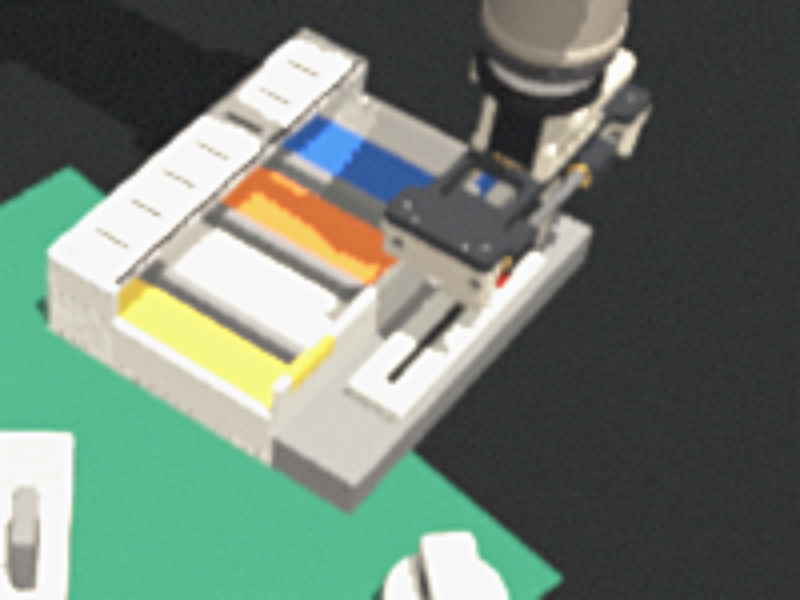

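The crop shows the lock's red grip between the fingers at about (505,275), clear of the tail wall. Next I close on it and draw it back.

jog_arm(plan=[{"wx": 0, "wy": 0, "wz": 0, "dx": 0, "dy": 0, "dz": 0, "hand": 0.5}, {"wx": 0, "wy": 0, "wz": 0, "dx": 0, "dy": 0, "dz": 0, "hand": 0.5}, {"wx": 0, "wy": 0, "wz": 0, "dx": 0, "dy": 0, "dz": 0, "hand": 0.5}, {"wx": 0, "wy": 0, "wz": 0, "dx": 0, "dy": 0, "dz": 0, "hand": 0.5}, {"wx": 0, "wy": 0, "wz": 0, "dx": 0, "dy": 0, "dz": 0, "hand": 0.5}, {"wx": 0, "wy": 0, "wz": 0, "dx": 0, "dy": 1.8, "dz": 0, "hand": 0.5}, {"wx": 0, "wy": 0, "wz": 0, "dx": 0, "dy": 1.8, "dz": 0, "hand": 0.5}, {"wx": 0, "wy": 0, "wz": 0, "dx": 0, "dy": 1.8, "dz": 0, "hand": 0.5}, {"wx": 0, "wy": 0, "wz": 0, "dx": 0, "dy": 1.8, "dz": 0, "hand": 0.5}, {"wx": 0, "wy": 0, "wz": 0, "dx": 0, "dy": 1.8, "dz": 0, "hand": 0.5}, {"wx": 0, "wy": 0, "wz": 0, "dx": 0, "dy": 0, "dz": 0, "hand": 0.5}], squeeze=12)

```text
clock: 5.35
eef_pos: [0.5989, 0.1859, 0.0771]
eef_rot: [0.064, 0.71, 0.068, -0.698]
contact_force: [0.6, -1.3, -4.3]
grip_width: 0.0202
```

Run:
```python
from h import *
T=tool(DY,-1)
p,_,o=now();print(p,o['contact_force'],Ro.from_euler('z',-DY,degrees=True).apply(p-DO)*1000)
rle([(dk(125,-60,70),T,20)])
```

```text
[0.59894516 0.18592703 0.07710336] [ 0.61277631 -1.27953863 -4.30197039] [130.02227405 -44.8438986   77.10336472]
1 x turn wx,wy,wz [ 0.43 -0.93  0.2 ]
1 x shift dx,dy,dz [0.71 1.52 0.5 ]
```

jog_arm(plan=[{"wx": 0.4, "wy": -0.9, "wz": 0.2, "dx": 0.3, "dy": 0.5, "dz": 0.3, "hand": 0.5}, {"wx": 0, "wy": 0, "wz": 0, "dx": 0.2, "dy": 0.5, "dz": 0.1, "hand": 0.5}, {"wx": 0, "wy": 0, "wz": 0, "dx": 0, "dy": 0.5, "dz": 0, "hand": 0.5}, {"wx": 0, "wy": 0, "wz": 0, "dx": 0, "dy": 0, "dz": 0, "hand": 0.5}])

```text
clock: 5.68
eef_pos: [0.6013, 0.1728, 0.0768]
eef_rot: [0.063, 0.708, 0.064, -0.7]
contact_force: [1.9, -0.0, -4.5]
grip_width: 0.0199
```

jog_arm(plan=[{"wx": 0, "wy": 0, "wz": 0, "dx": 0, "dy": 0.5, "dz": 0, "hand": 0.5}, {"wx": 0, "wy": 0, "wz": 0, "dx": 0, "dy": 0.4, "dz": 0, "hand": 0.5}])

```text
clock: 5.85
eef_pos: [0.6019, 0.1694, 0.0768]
eef_rot: [0.06, 0.708, 0.067, -0.701]
contact_force: [-3.2, 23.6, -2.4]
grip_width: 0.0199
```

Run:
```python
from h import *
T=tool(DY,-1)
p,_,o=now();print(o['contact_force'],Ro.from_euler('z',-DY,degrees=True).apply(p-DO)*1000)
```

```text
[-3.17075908 23.5963834  -2.40281274] [129.94607544 -61.64334774  76.80537396]
```

jog_arm(plan=[{"wx": 0, "wy": 0, "wz": 0, "dx": 0, "dy": -0.2, "dz": 0, "hand": 6}, {"wx": 0, "wy": 0, "wz": 0, "dx": 0, "dy": 0, "dz": 0, "hand": 6}, {"wx": 0, "wy": 0, "wz": 0, "dx": 0, "dy": 0, "dz": 0, "hand": 6}, {"wx": 0, "wy": 0, "wz": 0, "dx": -3, "dy": 0, "dz": 0, "hand": 5.5}, {"wx": 0, "wy": 0, "wz": 0, "dx": -3, "dy": 0, "dz": 0, "hand": 5.5}, {"wx": 0, "wy": 0, "wz": 0, "dx": -3, "dy": 0, "dz": 0, "hand": 5.5}, {"wx": 0, "wy": 0, "wz": 0, "dx": 0, "dy": 0, "dz": 0, "hand": 5.5}])

```text
clock: 6.43
eef_pos: [0.5994, 0.1715, 0.1689]
eef_rot: [0.061, 0.706, 0.067, -0.702]
contact_force: [0.0, 0.8, 0.8]
grip_width: 0.0545
```

Run:
```python
from h import *
np.set_printoptions(precision=4,suppress=True)
c=shot('top')
for n in('drive','battery','sensor'):
    try:
        m=module(c,n);print(n,m['c'],m['yaw'],m['w'])
    except Exception as e:print(n,e)
W=cloud(c);hsv=cv2.cvtColor(c['frame'],cv2.COLOR_BGR2HSV)
red=((hsv[...,0]<6)|(hsv[...,0]>174))&(hsv[...,1]>130)&(W[...,0]>.5)&(W[...,1]>.05)&(W[...,1]<.4)
p=W[red&(W[...,2]>.05)];print('lock',len(p),Ro.from_euler('z',-DY,degrees=True).apply(p.mean(0)-DO)*1e3 if len(p) else 0)
T=tool(-42.3,-1)
print(now()[0])
rle([(np.array([.5535,-.0915,.16]),T,41),(np.array([.5535,-.0915,.063]),T,20)],maxr=7)
```

```text
drive [ 0.5357 -0.0736] -42.21137619018555 150.1043701171875
battery [ 0.5045 -0.1876] -48.986412048339844 149.18971252441406
sensor [ 0.4266 -0.3652] -42.91313934326172 150.80487060546875
lock 0 0
[0.5983 0.1713 0.1661]
8 x turn wx,wy,wz [6.59 0.01 0.06]
7 x shift dx,dy,dz [ 0.09  3.21 -2.05]
5 x shift dx,dy,dz [ 1.94 -0.01 -0.01]
```

jog_arm(plan=[{"wx": 6.6, "wy": 0, "wz": 0, "dx": 0, "dy": 0, "dz": 0, "hand": 5.5}, {"wx": 6.6, "wy": 0, "wz": 0, "dx": 0, "dy": 0, "dz": 0, "hand": 5.5}, {"wx": 6.6, "wy": 0, "wz": 0, "dx": 0, "dy": 0, "dz": 0, "hand": 5.5}, {"wx": 6.6, "wy": 0, "wz": 0, "dx": 0, "dy": 0, "dz": 0, "hand": 5.5}, {"wx": 6.6, "wy": 0, "wz": 0, "dx": 0, "dy": 0, "dz": 0, "hand": 5.5}, {"wx": 6.6, "wy": 0, "wz": 0, "dx": 0, "dy": 0, "dz": 0, "hand": 5.5}, {"wx": 6.6, "wy": 0, "wz": 0, "dx": 0, "dy": 0, "dz": 0, "hand": 5.5}, {"wx": 6.6, "wy": 0, "wz": 0, "dx": 0, "dy": 0, "dz": 0, "hand": 5.5}])

```text
clock: 7.15
eef_pos: [0.5956, 0.1685, 0.1597]
eef_rot: [0.27, -0.651, 0.269, 0.657]
contact_force: [0.1, 0.3, -0.9]
grip_width: 0.055
```

jog_arm(plan=[{"wx": 0, "wy": 0, "wz": 0, "dx": 0, "dy": 3.2, "dz": -2.05, "hand": 5.5}, {"wx": 0, "wy": 0, "wz": 0, "dx": 0, "dy": 3.2, "dz": -2.05, "hand": 5.5}, {"wx": 0, "wy": 0, "wz": 0, "dx": 0, "dy": 3.2, "dz": -2.05, "hand": 5.5}, {"wx": 0, "wy": 0, "wz": 0, "dx": 0, "dy": 3.2, "dz": -2.05, "hand": 5.5}, {"wx": 0, "wy": 0, "wz": 0, "dx": 0, "dy": 3.2, "dz": -2.05, "hand": 5.5}, {"wx": 0, "wy": 0, "wz": 0, "dx": 0, "dy": 3.2, "dz": -2.05, "hand": 5.5}, {"wx": 0, "wy": 0, "wz": 0, "dx": 0, "dy": 3.2, "dz": -2.05, "hand": 5.5}, {"wx": 0, "wy": 0, "wz": 0, "dx": 0, "dy": 0, "dz": 0, "hand": 5.5}])

```text
clock: 7.82
eef_pos: [0.5313, -0.1001, 0.1503]
eef_rot: [0.269, -0.647, 0.272, 0.66]
contact_force: [0.2, -1.0, 0.9]
grip_width: 0.0549
```

Run:
```python
from h import *
T=tool(-42.3,-1)
c=shot('scene');W=cloud(c);hsv=cv2.cvtColor(c['frame'],cv2.COLOR_BGR2HSV)
red=((hsv[...,0]<6)|(hsv[...,0]>174))&(hsv[...,1]>130)&(W[...,0]>.5)&(W[...,1]>.05)&(W[...,1]<.4)
p=W[red&(W[...,2]>.078)];print('lock',len(p),Ro.from_euler('z',-DY,degrees=True).apply(p.mean(0)-DO)*1e3 if len(p) else 0)
print(now()[0],now()[2]['joint_pos'])
rle([(np.array([.5535,-.0915,.16]),T,41),(np.array([.5535,-.0915,.063]),T,20)],maxr=7)
```

```text
lock 74 [125.54894484 -62.9074285   84.25510046]
[ 0.53158108 -0.09758815  0.15010239] [-0.32221153  0.47421383  1.60019938 -0.00238825  1.08740595  2.03459081]
1 x turn wx,wy,wz [-2.67  1.   -0.6 ]
1 x shift dx,dy,dz [-0.99 -1.93 -1.21]
5 x shift dx,dy,dz [ 1.94  0.   -0.  ]
```

jog_arm(plan=[{"wx": -2.7, "wy": 1, "wz": -0.6, "dx": -1, "dy": -1.9, "dz": -1.2, "hand": 5.5}, {"wx": 0, "wy": 0, "wz": 0, "dx": 0, "dy": 0, "dz": 0, "hand": 5.5}, {"wx": 0, "wy": 0, "wz": 0, "dx": 0, "dy": 0, "dz": 0, "hand": 5.5}])

```text
clock: 8.12
eef_pos: [0.5526, -0.0922, 0.1575]
eef_rot: [0.256, -0.658, 0.256, 0.661]
contact_force: [-0.6, 0.3, 0.9]
grip_width: 0.0549
```

```bash
cat > g.py <<'E'
import sys
from h import *
x,y,z,yaw=map(float,sys.argv[1:5]); T=tool(yaw,-1)
print(now()[0]); rle([(np.array([x,y,max(z,float(sys.argv[5]) if len(sys.argv)>5 else z)]),T,40)]+([(np.array([x,y,z]),T,20)] if len(sys.argv)>5 else []),maxr=7)
E
python3 g.py .5535 -.0915 .063 -42.3 .15
```

```text
[ 0.5525773  -0.092176    0.15749487]
1 x turn wx,wy,wz [-0.08  0.25 -0.1 ]
1 x shift dx,dy,dz [ 0.75 -0.11 -0.02]
5 x shift dx,dy,dz [ 1.74 -0.   -0.  ]
```

jog_arm(plan=[{"wx": 0, "wy": 0.2, "wz": 0, "dx": 1.5, "dy": -0.1, "dz": 0, "hand": 5.5}, {"wx": 0, "wy": 0, "wz": 0, "dx": 2, "dy": 0, "dz": 0, "hand": 5.5}, {"wx": 0, "wy": 0, "wz": 0, "dx": 2, "dy": 0, "dz": 0, "hand": 5.5}, {"wx": 0, "wy": 0, "wz": 0, "dx": 2, "dy": 0, "dz": 0, "hand": 5.5}, {"wx": 0, "wy": 0, "wz": 0, "dx": 1.5, "dy": 0, "dz": 0, "hand": 5.5}, {"wx": 0, "wy": 0, "wz": 0, "dx": 0, "dy": 0, "dz": 0, "hand": 5.5}])

```text
clock: 8.62
eef_pos: [0.5514, -0.0846, 0.0624]
eef_rot: [0.254, -0.658, 0.255, 0.661]
contact_force: [-1.0, 0.6, -0.6]
grip_width: 0.0552
```

```bash
python3 g.py .5535 -.0915 .063 -42.3
python3 - <<'E'
from h import *
c=shot('scene'); f=c['frame'][200:320,230:390]; cv2.imwrite('pics/dr.png',cv2.resize(f,None,fx=4,fy=4))
E
```

```text
[ 0.55140607 -0.0846342   0.06237548]
1 x turn wx,wy,wz [ 0.18  0.2  -0.16]
1 x shift dx,dy,dz [-0.06  0.37 -0.62]
```

View pics/dr.png

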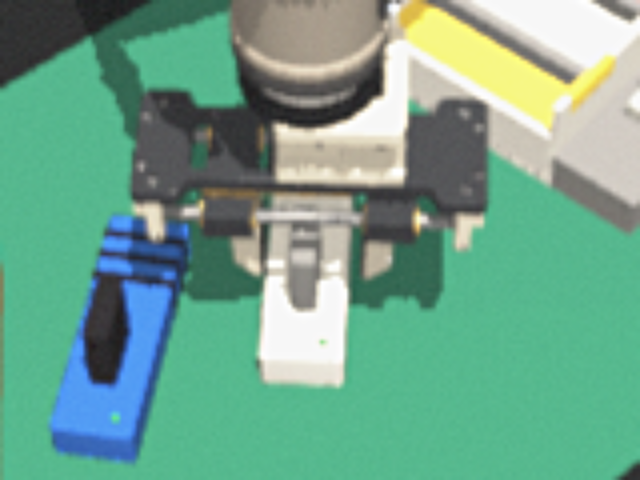

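The crop shows the open fingers straddling the drive's grey grip at (305,260), clear of the battery. I correct by 6 mm along the grip and close.

jog_arm(plan=[{"wx": 0.2, "wy": 0.2, "wz": -0.2, "dx": 0, "dy": 0.35, "dz": -0.6, "hand": 5.5}, {"wx": 0, "wy": 0, "wz": 0, "dx": 0, "dy": 0, "dz": 0, "hand": 0.5}, {"wx": 0, "wy": 0, "wz": 0, "dx": 0, "dy": 0, "dz": 0, "hand": 0.5}, {"wx": 0, "wy": 0, "wz": 0, "dx": 0, "dy": 0, "dz": 0, "hand": 0.5}, {"wx": 0, "wy": 0, "wz": 0, "dx": 0, "dy": 0, "dz": 0, "hand": 0.5}, {"wx": 0, "wy": 0, "wz": 0, "dx": 0, "dy": 0, "dz": 0, "hand": 0.5}, {"wx": 0, "wy": 0, "wz": 0, "dx": 0, "dy": 0, "dz": 0, "hand": 0.5}, {"wx": 0, "wy": 0, "wz": 0, "dx": 0, "dy": 0, "dz": 0, "hand": 0.5}], squeeze=45)

```text
clock: 9.33
eef_pos: [0.5564, -0.0917, 0.0685]
eef_rot: [-0.255, 0.663, -0.255, -0.656]
contact_force: [0.3, 0.9, -3.6]
grip_width: 0.0159
```

```bash
cat >> h.py <<'E'
def ins(x,y,z,t,flip=-1,gx=25.,gz=63.):
    "rows to module pose in dock (mm,deg), grasp offset gx,gz"
    R=tool(DY,flip,t); M=R*tool(DY,flip,0).inv()
    return dk(x,y,z)+M.apply(Ro.from_euler('z',DY,degrees=True).apply(np.array([gx,0,gz])/1e3)),R
E
python3 - <<'E'
from h import *
np.set_printoptions(precision=4,suppress=True)
p,R,o=now();print(p,R.as_matrix(),o['joint_pos'])
P,Q=ins(60,-35,135,28);print(P)
rle([(p+[0,0,.17],R,40),(P,Q,40)],maxr=7)
E
```

```text
[ 0.5564 -0.0917  0.0685] [[ 0.0088 -0.6727 -0.7399]
 [-0.0023 -0.7399  0.6727]
 [-1.     -0.0043 -0.0081]] [-0.2994  0.6031  1.6371  0.0006  0.8923  2.0089]
[0.5209 0.1818 0.2024]
5 x shift dx,dy,dz [-3.4  -0.01 -0.03]
9 x turn wx,wy,wz [-5.72  2.83 -1.42]
7 x shift dx,dy,dz [ 0.55 -3.94  0.06]
```

jog_arm(plan=[{"wx": 0, "wy": 0, "wz": 0, "dx": -1.5, "dy": 0, "dz": 0, "hand": 0.5}, {"wx": 0, "wy": 0, "wz": 0, "dx": -3.4, "dy": 0, "dz": 0, "hand": 0.5}, {"wx": 0, "wy": 0, "wz": 0, "dx": -3.4, "dy": 0, "dz": 0, "hand": 0.5}, {"wx": 0, "wy": 0, "wz": 0, "dx": -3.4, "dy": 0, "dz": 0, "hand": 0.5}, {"wx": 0, "wy": 0, "wz": 0, "dx": -3.4, "dy": 0, "dz": 0, "hand": 0.5}, {"wx": 0, "wy": 0, "wz": 0, "dx": 0, "dy": 0, "dz": 0, "hand": 0.5}, {"wx": 0, "wy": 0, "wz": 0, "dx": 0, "dy": 0, "dz": 0, "hand": 0.5}])

```text
clock: 9.92
eef_pos: [0.5522, -0.0903, 0.2213]
eef_rot: [0.255, -0.658, 0.255, 0.66]
contact_force: [-0.5, -0.2, -3.3]
grip_width: 0.016
```

```bash
cat >> h.py <<'E'
def held(name,c,r=.13):
    "coloured surface of the held module in tool axes: top plane distance, centre"
    p,R,_=now(); W=cloud(c); hsv=cv2.cvtColor(c['frame'],cv2.COLOR_BGR2HSV); H,S,V=hsv[...,0],hsv[...,1],hsv[...,2]
    m=(S<60)&(V>110) if name=='drive' else (H>=HUE[name][0])&(H<=HUE[name][1])&(S>HUE[name][2])
    L=(W-p)@R.as_matrix()
    with np.errstate(invalid='ignore'): m&=(abs(L[...,1])<.04)&(abs(L[...,2])<.13)&(L[...,0]>.015)&(L[...,0]<.05)
    q=L[m]*1000; A=np.c_[q[:,1:],np.ones(len(q))]
    keep=np.ones(len(q),bool)
    for _ in range(4):
        k=np.linalg.lstsq(A[keep],q[keep,0],rcond=None)[0]; res=q[:,0]-A@k; keep=abs(res)<4
    t=q[keep]
    print(name,len(t),'top at dx=%.1f (slope y %.3f z %.3f)'%(k[2],k[0],k[1]),'y',np.percentile(t[:,1],[1,99]).round(1),'z',np.percentile(t[:,2],[1,99]).round(1))
E
python3 - <<'E'
from h import *
for cam in('scene','top'): held('drive',shot(cam))
p,R,o=now();print(p,o['contact_force'],o['grip_width'])
E
```

```text
drive 489 top at dx=36.8 (slope y -0.004 z -0.025) y [-23.3  23.6] z [-47.4  76.7]
drive 9 top at dx=40.8 (slope y 0.163 z 0.029) y [-24.8 -17.5] z [11.5 17.2]
[ 0.55217394 -0.09031004  0.22049965] [ 1.02856897 -0.4275999  -2.82961144] 0.015614241482642772
```

Run:
```python
from h import *
P,Q=ins(60,-35,135,30,gx=27,gz=66);print(P)
rle([(P,Q,40)],maxr=7)
```

```text
[0.51882885 0.18137256 0.20565768]
9 x turn wx,wy,wz [-5.71  3.12 -1.52]
7 x shift dx,dy,dz [ 0.29 -3.9  -0.09]
```

jog_arm(plan=[{"wx": -5.7, "wy": 3.1, "wz": -1.5, "dx": 0, "dy": 0, "dz": 0, "hand": 0.5}, {"wx": -5.7, "wy": 3.1, "wz": -1.5, "dx": 0, "dy": 0, "dz": 0, "hand": 0.5}, {"wx": -5.7, "wy": 3.1, "wz": -1.5, "dx": 0, "dy": 0, "dz": 0, "hand": 0.5}, {"wx": -5.7, "wy": 3.1, "wz": -1.5, "dx": 0, "dy": 0, "dz": 0, "hand": 0.5}, {"wx": -5.7, "wy": 3.1, "wz": -1.5, "dx": 0, "dy": 0, "dz": 0, "hand": 0.5}, {"wx": -5.7, "wy": 3.1, "wz": -1.5, "dx": 0, "dy": 0, "dz": 0, "hand": 0.5}, {"wx": -5.7, "wy": 3.1, "wz": -1.5, "dx": 0, "dy": 0, "dz": 0, "hand": 0.5}, {"wx": -5.7, "wy": 3.1, "wz": -1.5, "dx": 0, "dy": 0, "dz": 0, "hand": 0.5}, {"wx": -5.7, "wy": 3.1, "wz": -1.5, "dx": 0, "dy": 0, "dz": 0, "hand": 0.5}, {"wx": 0, "wy": 0, "wz": 0, "dx": 0, "dy": 0, "dz": 0, "hand": 0.5}])

```text
clock: 10.85
eef_pos: [0.542, -0.0856, 0.1989]
eef_rot: [0.035, 0.85, 0.075, -0.52]
contact_force: [-0.8, -0.0, -3.6]
grip_width: 0.0156
```

Run:
```python
from h import *
P,Q=ins(60,-35,135,30,gx=27,gz=66);print(P,now()[0],now()[2]['joint_pos'])
rle([(P,Q,36)],maxr=7)
held('drive',shot('scene'))
```

```text
[0.51882885 0.18137256 0.20565768] [ 0.54204829 -0.08564782  0.19891521] [-0.45141505  0.2504455   1.90466425  0.47322975  0.65411349  0.62984817]
1 x turn wx,wy,wz [-1.33  2.82  0.52]
8 x shift dx,dy,dz [ 0.08 -3.34 -0.31]
drive 626 top at dx=36.1 (slope y 0.045 z -0.023) y [-22.7  24.1] z [-49.9  96.1]
```

jog_arm(plan=[{"wx": -1.3, "wy": 2.8, "wz": 0.5, "dx": 0, "dy": 0, "dz": 0, "hand": 0.5}, {"wx": 0, "wy": 0, "wz": 0, "dx": 0, "dy": -3.3, "dz": -0.2, "hand": 0.5}, {"wx": 0, "wy": 0, "wz": 0, "dx": 0, "dy": -3.3, "dz": -0.2, "hand": 0.5}, {"wx": 0, "wy": 0, "wz": 0, "dx": 0, "dy": -3.3, "dz": -0.2, "hand": 0.5}, {"wx": 0, "wy": 0, "wz": 0, "dx": 0, "dy": -3.3, "dz": -0.2, "hand": 0.5}, {"wx": 0, "wy": 0, "wz": 0, "dx": 0, "dy": -3.3, "dz": -0.2, "hand": 0.5}, {"wx": 0, "wy": 0, "wz": 0, "dx": 0, "dy": -3.3, "dz": -0.2, "hand": 0.5}, {"wx": 0, "wy": 0, "wz": 0, "dx": 0, "dy": -3.3, "dz": -0.2, "hand": 0.5}, {"wx": 0, "wy": 0, "wz": 0, "dx": 0, "dy": -2, "dz": -0.2, "hand": 0.5}, {"wx": 0, "wy": 0, "wz": 0, "dx": 0, "dy": 0, "dz": 0, "hand": 0.5}])

```text
clock: 11.73
eef_pos: [0.5147, 0.1723, 0.2012]
eef_rot: [0.026, 0.859, 0.061, -0.508]
contact_force: [0.0, 0.1, -2.6]
grip_width: 0.0157
```

```bash
cat >> h.py <<'E'
def where(gx=25.,gz=66.):
    "module pose in dock from the tool pose: mm and degrees"
    p,R,o=now(); D=Ro.from_euler('z',-DY,degrees=True); u=R.apply([0,0,-1]); k=R.apply([-1,0,0])
    m=D.apply(p-u*gx/1e3-k*gz/1e3-DO)*1e3; du=D.apply(u); dk_=D.apply(k)
    print('module x,y,z',m.round(1),'tilt %.1f yaw %.1f roll %.1f'%(np.degrees(np.arcsin(du[2])),np.degrees(np.arctan2(du[1],du[0])),np.degrees(np.arcsin(dk_[1]))),'F',o['contact_force'].round(1),'grip',round(o['grip_width'],4))
E
python3 - <<'E'
from h import *
where(); held('drive',shot('scene'))
P=[ins(60,-35,120,30,gz=66),ins(60,-35,80,30,gz=66),ins(34,-35,60,28,gz=66)]
rle([(*P[0],20),(*P[1],20)]);print()
rows([(*P[0],),(*P[1],3),(*P[2],4)],hand=.5,maxt=20)
E
```

```text
module x,y,z [ 54.7 -42.5 131.3] tilt 28.9 yaw -3.3 roll 0.5 F [ 0.   0.1 -2.6] grip 0.0157
drive 525 top at dx=35.9 (slope y 0.054 z -0.027) y [-23.3  24.5] z [-49.7  93.4]
1 x turn wx,wy,wz [-2.89  1.17 -0.54]
1 x shift dx,dy,dz [ 1.18 -0.92  0.19]
2 x shift dx,dy,dz [1.73 0.   1.  ]

8
[{'wx': -2.9, 'wy': 1.2, 'wz': -0.5, 'dx': 1.18, 'dy': -0.92, 'dz': 0.21, 'hand': 0.5}, {'dx': 1.15, 'dz': 0.67, 'hand': 0.5}, {'dx': 1.16, 'dz': 0.67, 'hand': 0.5}, {'dx': 1.15, 'dz': 0.66, 'hand': 0.5}, {'wy': -0.5, 'dx': 0.13, 'dz': 0.76, 'hand': 0.5}, {'wy': -0.5, 'dx': 0.14, 'dz': 0.75, 'hand': 0.5}, {'wy': -0.5, 'dx': 0.14, 'dz': 0.76, 'hand': 0.5}, {'wy': -0.5, 'dx': 0.15, 'dz': 0.75, 'hand': 0.5}]
```

jog_arm(plan=[{"wx": -2.9, "wy": 1.2, "wz": -0.5, "dx": 1.2, "dy": -0.9, "dz": 0.2, "hand": 0.5}, {"wx": 0, "wy": 0, "wz": 0, "dx": 0, "dy": 0, "dz": 0, "hand": 0.5}, {"wx": 0, "wy": 0, "wz": 0, "dx": 1.1, "dy": 0, "dz": 0.6, "hand": 0.5}, {"wx": 0, "wy": 0, "wz": 0, "dx": 0, "dy": 0, "dz": 0, "hand": 0.5}])

```text
clock: 12.12
eef_pos: [0.5174, 0.1803, 0.1748]
eef_rot: [0.043, 0.862, 0.075, -0.5]
contact_force: [-0.9, -1.3, -4.3]
grip_width: 0.0158
```

Run:
```python
from h import *
where()
P=[ins(60,-35,80,30,gz=66),ins(34,-35,60,28,gz=66)]
rows([(*P[0],2),(*P[1],4)],hand=.5,maxt=20)
c=shot('scene'); f=c['frame'][100:250,280:480]; cv2.imwrite('pics/in1.png',cv2.resize(f,None,fx=4,fy=4))
```

```text
module x,y,z [ 59.8 -35.8 105.1] tilt 29.7 yaw -0.4 roll 0.1 F [-0.9 -1.3 -4.3] grip 0.0158
6
[{'wx': -0.2, 'wy': 0.1, 'wz': -0.1, 'dx': 1.09, 'dy': -0.04, 'dz': 0.63, 'hand': 0.5}, {'wx': -0.2, 'wy': 0.2, 'dx': 1.09, 'dy': -0.04, 'dz': 0.63, 'hand': 0.5}, {'wy': -0.5, 'dx': 0.13, 'dz': 0.76, 'hand': 0.5}, {'wy': -0.5, 'dx': 0.14, 'dz': 0.75, 'hand': 0.5}, {'wy': -0.5, 'dx': 0.14, 'dz': 0.75, 'hand': 0.5}, {'wy': -0.5, 'dx': 0.15, 'dz': 0.76, 'hand': 0.5}]
```

View pics/in1.png

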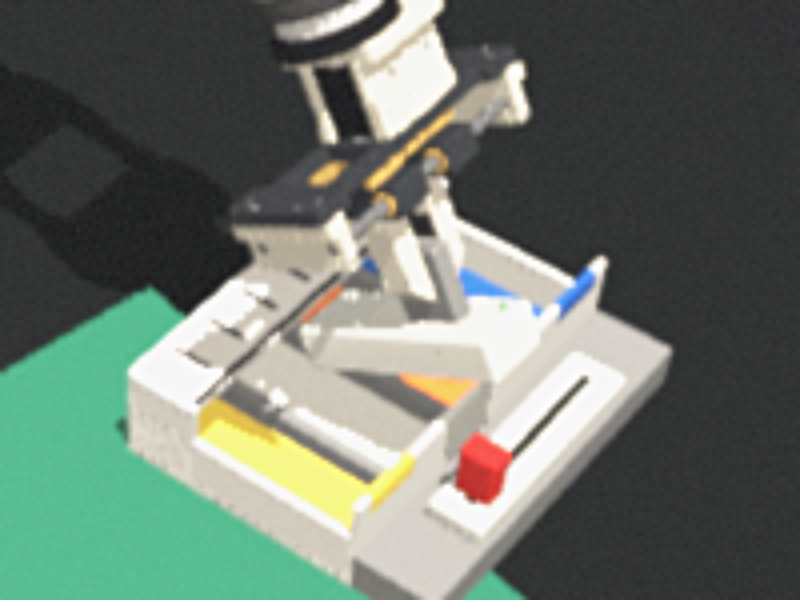

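The crop shows the drive tipped nose down over its bay with the nose at (310,340), and the lock slide at its near (open) end at (485,465). I continue.

jog_arm(plan=[{"wx": -0.2, "wy": 0.1, "wz": 0, "dx": 1.1, "dy": 0, "dz": 0.6, "hand": 0.5}, {"wx": -0.2, "wy": 0.2, "wz": 0, "dx": 1.1, "dy": 0, "dz": 0.6, "hand": 0.5}, {"wx": 0, "wy": 0, "wz": 0, "dx": 0, "dy": 0, "dz": 0, "hand": 0.5}, {"wx": 0, "wy": -0.5, "wz": 0, "dx": 0.15, "dy": 0, "dz": 0.75, "hand": 0.5}, {"wx": 0, "wy": -0.5, "wz": 0, "dx": 0.15, "dy": 0, "dz": 0.75, "hand": 0.5}, {"wx": 0, "wy": 0, "wz": 0, "dx": 0, "dy": 0, "dz": 0, "hand": 0.5}])

```text
clock: 12.67
eef_pos: [0.5109, 0.1749, 0.1462]
eef_rot: [0.042, 0.86, 0.071, -0.504]
contact_force: [-0.4, -0.2, -2.7]
grip_width: 0.0155
```

Run:
```python
from h import *
where()
P=[ins(*a,gz=66) for a in((34,-35,60,28),(18,-35,52,24),(10,-35,48,22))]
rows([(*P[0],2),(*P[1],3),(*P[2],2)],hand=.5,maxt=20)
```

```text
module x,y,z [ 51.9 -40.1  76.4] tilt 29.3 yaw -0.8 roll 0.4 F [-0.4 -0.2 -2.7] grip 0.0155
7
[{'wx': -0.3, 'wy': -0.6, 'wz': -0.2, 'dx': 0.3, 'dy': -0.24, 'dz': 1.11, 'hand': 0.5}, {'wx': -0.4, 'wy': -0.7, 'wz': -0.2, 'dx': 0.32, 'dy': -0.24, 'dz': 1.11, 'hand': 0.5}, {'wy': -1.3, 'dx': 0.05, 'dz': 0.44, 'hand': 0.5}, {'wy': -1.3, 'dx': 0.06, 'dz': 0.45, 'hand': 0.5}, {'wy': -1.4, 'dx': 0.07, 'dz': 0.44, 'hand': 0.5}, {'wy': -1.0, 'dx': 0.07, 'dz': 0.33, 'hand': 0.5}, {'wy': -1.0, 'dx': 0.07, 'dz': 0.33, 'hand': 0.5}]
```

jog_arm(plan=[{"wx": -0.4, "wy": -0.6, "wz": -0.2, "dx": 0.3, "dy": -0.4, "dz": 0.9, "hand": 0.5}, {"wx": -0.4, "wy": -0.6, "wz": -0.2, "dx": 0.3, "dy": -0.2, "dz": 0.9, "hand": 0.5}, {"wx": 0, "wy": 0, "wz": 0, "dx": 0, "dy": 0, "dz": 0, "hand": 0.5}])

```text
clock: 12.92
eef_pos: [0.4977, 0.1793, 0.1359]
eef_rot: [0.047, 0.853, 0.077, -0.514]
contact_force: [0.1, -0.0, -3.5]
grip_width: 0.0157
```

```bash
cat > n.py <<'E'
import sys
from h import *
gx,gz,y=map(float,sys.argv[1:4]); where(gx,gz)
rows([(*ins(*map(float,a.split(',')[:1]),y,*map(float,a.split(',')[1:3]),gx=gx,gz=gz),int(a.split(',')[3])) for a in sys.argv[4:]],maxt=20)
E
python3 n.py 25 66 -35 34,60,28,1 18,52,24,3 10,48,22,2
```

```text
module x,y,z [ 37.9 -33.3  65.8] tilt 27.9 yaw 0.1 roll -0.0 F [ 0.1 -0.  -3.5] grip 0.0157
6
[{'wx': 0.1, 'wy': 0.1, 'dx': 0.33, 'dy': 0.17, 'dz': 0.63}, {'wy': -1.3, 'dx': 0.05, 'dz': 0.45}, {'wy': -1.3, 'dx': 0.05, 'dz': 0.44}, {'wy': -1.4, 'dx': 0.07, 'dz': 0.44}, {'wy': -1.0, 'dx': 0.07, 'dz': 0.33}, {'wy': -1.0, 'dx': 0.07, 'dz': 0.34}]
```

jog_arm(plan=[{"wx": 0, "wy": 0, "wz": 0, "dx": 0.3, "dy": 0.15, "dz": 0.6, "hand": 0.5}, {"wx": 0, "wy": -1.3, "wz": 0, "dx": 0.05, "dy": 0, "dz": 0.45, "hand": 0.5}, {"wx": 0, "wy": -1.3, "wz": 0, "dx": 0.05, "dy": 0, "dz": 0.45, "hand": 0.5}, {"wx": 0, "wy": 0, "wz": 0, "dx": 0, "dy": 0, "dz": 0, "hand": 0.5}])

```text
clock: 13.25
eef_pos: [0.4865, 0.1766, 0.1285]
eef_rot: [0.05, 0.839, 0.077, -0.536]
contact_force: [-0.1, 0.7, -2.5]
grip_width: 0.0156
```

```bash
python3 n.py 25 66 -35 18,52,24,2 10,48,22,2 4,42,16,2
```

```text
module x,y,z [ 22.8 -34.   58.1] tilt 24.9 yaw 0.2 roll -0.0 F [-0.1  0.7 -2.5] grip 0.0156
6
[{'wx': 0.1, 'wy': -0.4, 'dx': 0.19, 'dy': 0.05, 'dz': 0.3}, {'wx': 0.1, 'wy': -0.5, 'dx': 0.2, 'dy': 0.05, 'dz': 0.29}, {'wy': -1.0, 'dx': 0.07, 'dz': 0.33}, {'wy': -1.0, 'dx': 0.07, 'dz': 0.34}, {'wy': -3.0, 'dx': 0.31, 'dz': 0.05}, {'wy': -3.0, 'dx': 0.32, 'dz': 0.03}]
```

jog_arm(plan=[{"wx": 0, "wy": -0.4, "wz": 0, "dx": 0.3, "dy": 0.05, "dz": 0.3, "hand": 0.5}, {"wx": 0, "wy": -0.5, "wz": 0, "dx": 0.25, "dy": 0.05, "dz": 0.3, "hand": 0.5}, {"wx": 0, "wy": -1, "wz": 0, "dx": 0.1, "dy": 0, "dz": 0.3, "hand": 0.5}, {"wx": 0, "wy": 0, "wz": 0, "dx": 0, "dy": 0, "dz": 0, "hand": 0.5}])

```text
clock: 13.58
eef_pos: [0.4812, 0.1745, 0.1182]
eef_rot: [0.051, 0.83, 0.076, -0.55]
contact_force: [0.2, -0.2, -3.1]
grip_width: 0.0157
```

```bash
python3 n.py 25 66 -35 10,48,22,1 4,42,16,2 3,38,10,2 2,32,4,2; python3 -c "
from plan import clear
for a in((12,50,23),(12,53,23),(8,46,20),(8,50,20),(4,42,16),(4,46,16),(4,46,12),(6,46,12)):print(a,clear(*a))"
```

```text
module x,y,z [ 14.8 -35.1  47.7] tilt 22.9 yaw 0.2 roll -0.0 F [ 0.2 -0.2 -3.1] grip 0.0157
7
[{'wx': 0.2, 'wy': -0.9, 'dx': -0.18, 'dz': 0.33}, {'wy': -3.0, 'dx': 0.32, 'dz': 0.05}, {'wy': -3.0, 'dx': 0.32, 'dz': 0.03}, {'wy': -3.0, 'dx': 0.33, 'dz': -0.23}, {'wy': -3.0, 'dx': 0.31, 'dz': -0.25}, {'wy': -3.0, 'dx': 0.43, 'dz': -0.24}, {'wy': -3.0, 'dx': 0.43, 'dz': -0.26}]
(12, 50, 23) 6.621162445854419
(12, 53, 23) 3.8766894880270124
(8, 46, 20) 6.523053441056874
(8, 50, 20) 3.3393203608349524
(4, 42, 16) 7.319689872703317
(4, 46, 16) 3.4109120798425536
(4, 46, 12) 1.071335468576767
(6, 46, 12) 1.4643021936697298
```

jog_arm(plan=[{"wx": 0.2, "wy": -1, "wz": 0, "dx": -0.05, "dy": 0, "dz": 0.3, "hand": 0.5}, {"wx": 0, "wy": -3, "wz": 0, "dx": 0.3, "dy": 0, "dz": 0.05, "hand": 0.5}, {"wx": 0, "wy": -3, "wz": 0, "dx": 0.3, "dy": 0, "dz": 0.05, "hand": 0.5}, {"wx": 0, "wy": 0, "wz": 0, "dx": 0, "dy": 0, "dz": 0, "hand": 0.5}])

```text
clock: 13.92
eef_pos: [0.4784, 0.174, 0.1112]
eef_rot: [0.054, 0.793, 0.071, -0.603]
contact_force: [-0.4, 0.5, -3.5]
grip_width: 0.0156
```

```bash
python3 n.py 25 66 -35 3,37,11,2 2,31,5,2 2,24,1,2 2,18,0,2; python3 -c "
from plan import clear
for a in((4,40,16),(3,36,12),(3,37,11),(2,31,5),(2,24,1)):print(a,clear(*a))"
```

```text
module x,y,z [  2.8 -35.   40.9] tilt 15.5 yaw -0.0 roll -0.0 F [-0.4  0.5 -3.5] grip 0.0156
8
[{'wy': -2.2, 'dx': 0.3, 'dz': -0.21}, {'wy': -2.3, 'dx': 0.29, 'dz': -0.22}, {'wy': -3.0, 'dx': 0.43, 'dz': -0.23}, {'wy': -3.0, 'dx': 0.42, 'dz': -0.26}, {'wy': -2.0, 'dx': 0.44, 'dz': -0.2}, {'wy': -2.0, 'dx': 0.44, 'dz': -0.21}, {'wy': -0.5, 'dx': 0.32, 'dz': -0.05}, {'wy': -0.5, 'dx': 0.32, 'dz': -0.06}]
(4, 40, 16) 7.327198313725063
(3, 36, 12) 8.401579220431799
(3, 37, 11) 8.377961241425197
(2, 31, 5) 8.285397643119083
(2, 24, 1) 8.011422863270653
```

jog_arm(plan=[{"wx": 0, "wy": -2.2, "wz": 0, "dx": 0.3, "dy": 0, "dz": -0.2, "hand": 0.5}, {"wx": 0, "wy": -2.2, "wz": 0, "dx": 0.3, "dy": 0, "dz": -0.2, "hand": 0.5}, {"wx": 0, "wy": -3, "wz": 0, "dx": 0.4, "dy": 0, "dz": -0.25, "hand": 0.5}, {"wx": 0, "wy": -3, "wz": 0, "dx": 0.4, "dy": 0, "dz": -0.25, "hand": 0.5}, {"wx": 0, "wy": -2, "wz": 0, "dx": 0.4, "dy": 0, "dz": -0.2, "hand": 0.5}, {"wx": 0, "wy": 0, "wz": 0, "dx": 0, "dy": 0, "dz": 0, "hand": 0.5}])

```text
clock: 14.42
eef_pos: [0.4926, 0.1767, 0.0954]
eef_rot: [0.061, 0.722, 0.065, -0.686]
contact_force: [-0.5, -0.8, -3.1]
grip_width: 0.0158
```

```bash
python3 n.py 25 66 -35 2,16,0,3 2,12,0,4
python3 - <<'E'
from h import *
held('drive',shot('scene'))
E
```

```text
module x,y,z [  2.2 -34.8  28.2] tilt 3.0 yaw -0.0 roll -0.0 F [-0.5 -0.8 -3.1] grip 0.0158
7
[{'wy': -1.0, 'dx': 0.45, 'dz': -0.09}, {'wy': -1.0, 'dx': 0.45, 'dy': 0.01, 'dz': -0.09}, {'wy': -1.0, 'dx': 0.45, 'dz': -0.1}, {'dx': 0.1}, {'dx': 0.1}, {'dx': 0.1}, {'dx': 0.1}]
drive 350 top at dx=36.1 (slope y 0.030 z -0.014) y [-27.6  31.1] z [-64.1  68. ]
```

jog_arm(plan=[{"wx": 0, "wy": -1, "wz": 0, "dx": 0.45, "dy": 0, "dz": -0.1, "hand": 0.5}, {"wx": 0, "wy": -1, "wz": 0, "dx": 0.45, "dy": 0, "dz": -0.1, "hand": 0.5}, {"wx": 0, "wy": -1, "wz": 0, "dx": 0.3, "dy": 0, "dz": -0.1, "hand": 0.5}, {"wx": 0, "wy": 0, "wz": 0, "dx": 0, "dy": 0, "dz": 0, "hand": 0.5}])

```text
clock: 14.8
eef_pos: [0.4944, 0.1773, 0.083]
eef_rot: [-0.063, -0.704, -0.063, 0.704]
contact_force: [-0.1, -0.0, -3.6]
grip_width: 0.0156
```

jog_arm(plan=[{"wx": 0, "wy": 0, "wz": 0, "dx": 0.15, "dy": 0, "dz": 0, "hand": 0.5}])

```text
clock: 14.88
eef_pos: [0.4945, 0.1773, 0.0814]
eef_rot: [-0.063, -0.704, -0.063, 0.704]
contact_force: [-0.6, -0.2, -3.1]
grip_width: 0.0159
```

```bash
python3 n.py 25 66 -35 2,12,0,4
```

```text
module x,y,z [  0.7 -34.6  15.4] tilt -0.0 yaw -0.0 roll -0.0 F [-0.6 -0.2 -3.1] grip 0.0159
4
[{'dx': 0.08, 'dy': 0.01, 'dz': -0.03}, {'dx': 0.09, 'dy': 0.01, 'dz': -0.03}, {'dx': 0.08, 'dy': 0.01, 'dz': -0.04}, {'dx': 0.08, 'dy': 0.01, 'dz': -0.03}]
```

jog_arm(plan=[{"wx": 0, "wy": 0, "wz": 0, "dx": 0.15, "dy": 0, "dz": 0, "hand": 0.5}, {"wx": 0, "wy": 0, "wz": 0, "dx": 0.1, "dy": 0, "dz": 0, "hand": 0.5}])

```text
clock: 15.05
eef_pos: [0.4942, 0.1773, 0.08]
eef_rot: [-0.063, -0.704, -0.063, 0.704]
contact_force: [-6.7, -2.3, 13.7]
grip_width: 0.0154
```

jog_arm(plan=[{"wx": 0, "wy": 0, "wz": 0, "dx": 0.1, "dy": 0, "dz": 0, "hand": 0.5}])

```text
clock: 15.13
eef_pos: [0.4943, 0.1773, 0.08]
eef_rot: [0.063, 0.705, 0.064, -0.704]
contact_force: [-3.5, -1.1, 6.1]
grip_width: 0.0162
```

jog_arm(plan=[{"wx": 0, "wy": 0, "wz": 0, "dx": 0.1, "dy": 0, "dz": 0, "hand": 0.5}])

```text
clock: 15.22
eef_pos: [0.4942, 0.1773, 0.08]
eef_rot: [0.063, 0.705, 0.064, -0.703]
contact_force: [-3.2, -0.9, 5.2]
grip_width: 0.0156
```

jog_arm(plan=[{"wx": 0, "wy": 0, "wz": 0, "dx": 0, "dy": 0, "dz": 0, "hand": 3.4}, {"wx": 0, "wy": 0, "wz": 0, "dx": 0, "dy": 0, "dz": 0, "hand": 3.4}, {"wx": 0, "wy": 0, "wz": 0, "dx": 0, "dy": 0, "dz": 0, "hand": 3.4}, {"wx": 0, "wy": 0, "wz": 0, "dx": -2, "dy": 0, "dz": 0, "hand": 3.4}, {"wx": 0, "wy": 0, "wz": 0, "dx": -3, "dy": 0, "dz": 0, "hand": 3.4}, {"wx": 0, "wy": 0, "wz": 0, "dx": -3, "dy": 0, "dz": 0, "hand": 3.4}, {"wx": 0, "wy": 0, "wz": 0, "dx": -2, "dy": 0, "dz": 0, "hand": 5.5}, {"wx": 0, "wy": 0, "wz": 0, "dx": 0, "dy": 0, "dz": 0, "hand": 5.5}])

```text
clock: 15.88
eef_pos: [0.4933, 0.1772, 0.1837]
eef_rot: [0.063, 0.705, 0.064, -0.704]
contact_force: [0.9, 0.5, 0.1]
grip_width: 0.0429
```

```bash
python3 - <<'E'
from h import *
np.set_printoptions(precision=4,suppress=True)
c=shot('top');s=shot('scene')
for n in('battery','radio','sensor'):
    for k in(c,s):
        m=module(k,n);print(n,m['c'],m['yaw'].round(1),round(m['w'],1),m['grip'])
W=cloud(s);D=(W-DO)@Ro.from_euler('z',DY,degrees=True).as_matrix()*1e3
m=(abs(D[...,1]+35)<22)&(D[...,0]>-35)&(D[...,0]<80)&(D[...,2]>30)&(D[...,2]<60)
q=D[m];k=np.linalg.lstsq(np.c_[q[:,:2],np.ones(len(q))],q[:,2],rcond=None)[0];print('seated drive top',len(q),np.median(q[:,2]),k, q[:,0].max())
f=s['frame'][100:250,280:480]; cv2.imwrite('pics/s1.png',cv2.resize(f,None,fx=4,fy=4))
E
python3 g.py .5207 -.2065 .063 -49 .15
```

```text
battery [ 0.5047 -0.188 ] -48.9 149.4 [ 0.5205 -0.2059]
battery [ 0.505  -0.1902] -49.2 150.3 [ 0.5231 -0.2092]
radio [ 0.4211 -0.2477] -34.1 57.1 [ 0.4713 -0.2807]
radio [ 0.4606 -0.2754] -33.4 151.9 [ 0.4831 -0.2897]
sensor [ 0.4279 -0.3663] -42.8 150.6 [ 0.4459 -0.3828]
sensor [ 0.4613 -0.2768] -33.3 147.2 [ 0.4831 -0.2897]
seated drive top 492 44.11891748007596 [ 0.0041  0.0976 48.1797] 69.18766871805785
[0.49168261 0.17675898 0.18023552]
9 x turn wx,wy,wz [ 6.59  0.02 -0.01]
10 x shift dx,dy,dz [ 0.3   2.29 -3.08]
5 x shift dx,dy,dz [ 1.75  0.01 -0.01]
```

View pics/s1.png

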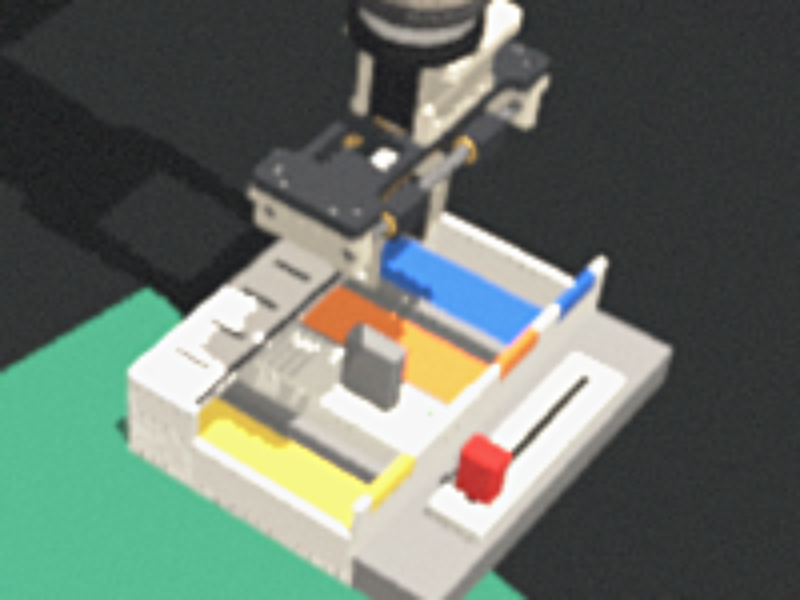

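The crop shows the drive seated flat in the white bay, its grip at (375,365) and its top at about 44 mm against 42 mm expected plus camera bias. The lock is open. Next is the battery.

jog_arm(plan=[{"wx": 6.6, "wy": 0, "wz": 0, "dx": 0, "dy": 0, "dz": 0, "hand": 5.5}, {"wx": 6.6, "wy": 0, "wz": 0, "dx": 0, "dy": 0, "dz": 0, "hand": 5.5}, {"wx": 6.6, "wy": 0, "wz": 0, "dx": 0, "dy": 0, "dz": 0, "hand": 5.5}, {"wx": 6.6, "wy": 0, "wz": 0, "dx": 0, "dy": 0, "dz": 0, "hand": 5.5}, {"wx": 6.6, "wy": 0, "wz": 0, "dx": 0, "dy": 0, "dz": 0, "hand": 5.5}, {"wx": 6.6, "wy": 0, "wz": 0, "dx": 0, "dy": 0, "dz": 0, "hand": 5.5}, {"wx": 6.6, "wy": 0, "wz": 0, "dx": 0, "dy": 0, "dz": 0, "hand": 5.5}, {"wx": 6.6, "wy": 0, "wz": 0, "dx": 0, "dy": 0, "dz": 0, "hand": 5.5}, {"wx": 6.6, "wy": 0, "wz": 0, "dx": 0, "dy": 0, "dz": 0, "hand": 5.5}, {"wx": 0, "wy": 0, "wz": 0, "dx": 0, "dy": 0, "dz": 0, "hand": 5.5}])

```text
clock: 16.82
eef_pos: [0.483, 0.1748, 0.162]
eef_rot: [0.303, -0.626, 0.317, 0.645]
contact_force: [0.7, 0.3, -1.4]
grip_width: 0.055
```

jog_arm(plan=[{"wx": 0, "wy": 0, "wz": 0, "dx": 0, "dy": 2.3, "dz": -3.1, "hand": 5.5}, {"wx": 0, "wy": 0, "wz": 0, "dx": 0, "dy": 2.3, "dz": -3.1, "hand": 5.5}, {"wx": 0, "wy": 0, "wz": 0, "dx": 0, "dy": 2.3, "dz": -3.1, "hand": 5.5}, {"wx": 0, "wy": 0, "wz": 0, "dx": 0, "dy": 2.3, "dz": -3.1, "hand": 5.5}, {"wx": 0, "wy": 0, "wz": 0, "dx": 0, "dy": 2.3, "dz": -3.1, "hand": 5.5}, {"wx": 0, "wy": 0, "wz": 0, "dx": 0, "dy": 2.3, "dz": -3.1, "hand": 5.5}, {"wx": 0, "wy": 0, "wz": 0, "dx": 0, "dy": 2.3, "dz": -3.1, "hand": 5.5}, {"wx": 0, "wy": 0, "wz": 0, "dx": 0, "dy": 2.3, "dz": -3.1, "hand": 5.5}, {"wx": 0, "wy": 0, "wz": 0, "dx": 0, "dy": 2.3, "dz": -3.1, "hand": 5.5}, {"wx": 0, "wy": 0, "wz": 0, "dx": 0, "dy": 1.5, "dz": -2, "hand": 5.5}, {"wx": 0, "wy": 0, "wz": 0, "dx": 0, "dy": 0, "dz": 0, "hand": 5.5}])

```text
clock: 17.73
eef_pos: [0.493, -0.2104, 0.148]
eef_rot: [0.285, -0.626, 0.302, 0.66]
contact_force: [0.5, 0.0, -0.2]
grip_width: 0.055
```

```bash
python3 g.py .5209 -.2067 .063 -49 .13
```

```text
[ 0.49299117 -0.21041735  0.14801501]
1 x turn wx,wy,wz [ 0.    1.98 -2.4 ]
1 x shift dx,dy,dz [ 1.8  -2.35 -1.55]
4 x shift dx,dy,dz [ 1.68 -0.   -0.  ]
```

jog_arm(plan=[{"wx": 0, "wy": 2, "wz": -2.4, "dx": 0, "dy": -1.2, "dz": -0.8, "hand": 5.5}, {"wx": 0, "wy": 0, "wz": 0, "dx": 0, "dy": -1.2, "dz": -0.8, "hand": 5.5}, {"wx": 0, "wy": 0, "wz": 0, "dx": 0, "dy": 0, "dz": 0, "hand": 5.5}, {"wx": 0, "wy": 0, "wz": 0, "dx": 0, "dy": 0, "dz": 0, "hand": 5.5}])

```text
clock: 18.07
eef_pos: [0.5192, -0.207, 0.1416]
eef_rot: [0.292, -0.642, 0.29, 0.647]
contact_force: [0.1, -0.2, -0.2]
grip_width: 0.0549
```

```bash
python3 g.py .5209 -.2067 .063 -49 .13;python3 - <<'E'
from h import *
m=module(shot('scene'),'battery');print(m['c'],m['yaw'],m['w'],m['grip'])
E
```

```text
[ 0.51921572 -0.2069646   0.14157617]
1 x turn wx,wy,wz [ 0.42  0.45 -0.07]
1 x shift dx,dy,dz [ 1.16 -0.14 -0.09]
4 x shift dx,dy,dz [ 1.67 -0.   -0.  ]
[ 0.50750244 -0.1930014 ] -49.05583572387695 142.14907836914062 [ 0.52335413 -0.20956909]
```

jog_arm(plan=[{"wx": 0.4, "wy": 0.4, "wz": 0, "dx": 1.1, "dy": -0.1, "dz": -0.1, "hand": 5.5}, {"wx": 0, "wy": 0, "wz": 0, "dx": 1.7, "dy": 0, "dz": 0, "hand": 5.5}, {"wx": 0, "wy": 0, "wz": 0, "dx": 1.7, "dy": 0, "dz": 0, "hand": 5.5}, {"wx": 0, "wy": 0, "wz": 0, "dx": 1.7, "dy": 0, "dz": 0, "hand": 5.5}, {"wx": 0, "wy": 0, "wz": 0, "dx": 1.2, "dy": 0, "dz": 0, "hand": 5.5}, {"wx": 0, "wy": 0, "wz": 0, "dx": 0, "dy": 0, "dz": 0, "hand": 5.5}, {"wx": 0, "wy": 0, "wz": 0, "dx": 0, "dy": 0, "dz": 0, "hand": 5.5}])

```text
clock: 18.7
eef_pos: [0.517, -0.2022, 0.0641]
eef_rot: [0.288, -0.643, 0.289, 0.647]
contact_force: [-0.4, -0.5, 1.0]
grip_width: 0.0549
```

```bash
python3 g.py .5209 -.2067 .062 -49
```

```text
[ 0.51696368 -0.20221379  0.06412174]
1 x turn wx,wy,wz [ 0.77  0.27 -0.2 ]
1 x shift dx,dy,dz [ 0.21 -0.   -0.6 ]
```

jog_arm(plan=[{"wx": 0.8, "wy": 0.3, "wz": -0.2, "dx": 0.2, "dy": 0, "dz": -0.6, "hand": 5.5}, {"wx": 0, "wy": 0, "wz": 0, "dx": 0, "dy": 0, "dz": 0, "hand": 0.5}, {"wx": 0, "wy": 0, "wz": 0, "dx": 0, "dy": 0, "dz": 0, "hand": 0.5}, {"wx": 0, "wy": 0, "wz": 0, "dx": 0, "dy": 0, "dz": 0, "hand": 0.5}, {"wx": 0, "wy": 0, "wz": 0, "dx": 0, "dy": 0, "dz": 0, "hand": 0.5}, {"wx": 0, "wy": 0, "wz": 0, "dx": 0, "dy": 0, "dz": 0, "hand": 0.5}, {"wx": 0, "wy": 0, "wz": 0, "dx": 0, "dy": 0, "dz": 0, "hand": 0.5}], squeeze=45)

```text
clock: 19.28
eef_pos: [0.5227, -0.2075, 0.0657]
eef_rot: [-0.293, 0.646, -0.293, -0.641]
contact_force: [-1.1, -0.0, 0.1]
grip_width: 0.0196
```

jog_arm(plan=[{"wx": 0, "wy": 0, "wz": 0, "dx": -1.5, "dy": 0, "dz": 0, "hand": 0.5}, {"wx": 0, "wy": 0, "wz": 0, "dx": -3.4, "dy": 0, "dz": 0, "hand": 0.5}, {"wx": 0, "wy": 0, "wz": 0, "dx": -3.4, "dy": 0, "dz": 0, "hand": 0.5}, {"wx": 0, "wy": 0, "wz": 0, "dx": -3.4, "dy": 0, "dz": 0, "hand": 0.5}, {"wx": 0, "wy": 0, "wz": 0, "dx": -3.4, "dy": 0, "dz": 0, "hand": 0.5}, {"wx": 0, "wy": 0, "wz": 0, "dx": -2, "dy": 0, "dz": 0, "hand": 0.5}, {"wx": 0, "wy": 0, "wz": 0, "dx": 0, "dy": 0, "dz": 0, "hand": 0.5}])

```text
clock: 19.87
eef_pos: [0.5185, -0.2054, 0.2387]
eef_rot: [0.293, -0.641, 0.293, 0.646]
contact_force: [1.5, -0.1, -3.8]
grip_width: 0.0162
```

Run:
```python
from h import *
held('battery',shot('scene'))
P,Q=ins(60,105,140,30,gx=25,gz=67);print(P,now()[0])
rle([(P,Q,30)],maxr=6)
```

```text
battery 555 top at dx=36.9 (slope y -0.016 z -0.006) y [-24.1  22.4] z [-51.5  67.8]
[0.49160046 0.31871737 0.2105237 ] [ 0.5179956  -0.20512913  0.23663236]
12 x turn wx,wy,wz [-4.83  2.32 -1.29]
18 x shift dx,dy,dz [ 0.32 -2.89 -0.25]
```

jog_arm(plan=[{"wx": -4.8, "wy": 2.3, "wz": -1.3, "dx": 0, "dy": 0, "dz": 0, "hand": 0.5}, {"wx": -4.8, "wy": 2.3, "wz": -1.3, "dx": 0, "dy": 0, "dz": 0, "hand": 0.5}, {"wx": -4.8, "wy": 2.3, "wz": -1.3, "dx": 0, "dy": 0, "dz": 0, "hand": 0.5}, {"wx": -4.8, "wy": 2.3, "wz": -1.3, "dx": 0, "dy": 0, "dz": 0, "hand": 0.5}, {"wx": -4.8, "wy": 2.3, "wz": -1.3, "dx": 0, "dy": 0, "dz": 0, "hand": 0.5}, {"wx": -4.8, "wy": 2.3, "wz": -1.3, "dx": 0, "dy": 0, "dz": 0, "hand": 0.5}, {"wx": -4.8, "wy": 2.3, "wz": -1.3, "dx": 0, "dy": 0, "dz": 0, "hand": 0.5}, {"wx": -4.8, "wy": 2.3, "wz": -1.3, "dx": 0, "dy": 0, "dz": 0, "hand": 0.5}, {"wx": -4.8, "wy": 2.3, "wz": -1.3, "dx": 0, "dy": 0, "dz": 0, "hand": 0.5}, {"wx": -4.8, "wy": 2.3, "wz": -1.3, "dx": 0, "dy": 0, "dz": 0, "hand": 0.5}, {"wx": -4.8, "wy": 2.3, "wz": -1.3, "dx": 0, "dy": 0, "dz": 0, "hand": 0.5}, {"wx": -4.8, "wy": 2.3, "wz": -1.3, "dx": 0, "dy": 0, "dz": 0, "hand": 0.5}])

```text
clock: 20.92
eef_pos: [0.5039, -0.1952, 0.2036]
eef_rot: [0.045, 0.854, 0.101, -0.508]
contact_force: [0.2, -0.0, -4.5]
grip_width: 0.0156
```

Run:
```python
from h import *
P,Q=ins(60,105,140,30,gx=24,gz=67);print(P,now()[0])
rle([(P,Q,30)],maxr=6)
```

```text
[0.49074839 0.31856252 0.2100237 ] [ 0.50389278 -0.19522005  0.2036266 ]
1 x turn wx,wy,wz [1.28 1.32 2.36]
18 x shift dx,dy,dz [ 0.19 -2.82 -0.4 ]
```

jog_arm(plan=[{"wx": 1.3, "wy": 1.3, "wz": 2.4, "dx": 0, "dy": 0, "dz": 0, "hand": 0.5}, {"wx": 0, "wy": 0, "wz": 0, "dx": -0.3, "dy": -2.8, "dz": -0.4, "hand": 0.5}, {"wx": 0, "wy": 0, "wz": 0, "dx": -0.3, "dy": -2.8, "dz": -0.4, "hand": 0.5}, {"wx": 0, "wy": 0, "wz": 0, "dx": -0.3, "dy": -2.8, "dz": -0.4, "hand": 0.5}, {"wx": 0, "wy": 0, "wz": 0, "dx": -0.3, "dy": -2.8, "dz": -0.4, "hand": 0.5}, {"wx": 0, "wy": 0, "wz": 0, "dx": -0.3, "dy": -2.8, "dz": -0.4, "hand": 0.5}, {"wx": 0, "wy": 0, "wz": 0, "dx": 0, "dy": -2.8, "dz": -0.4, "hand": 0.5}, {"wx": 0, "wy": 0, "wz": 0, "dx": 0, "dy": -2.8, "dz": -0.4, "hand": 0.5}, {"wx": 0, "wy": 0, "wz": 0, "dx": 0, "dy": -2.8, "dz": -0.4, "hand": 0.5}, {"wx": 0, "wy": 0, "wz": 0, "dx": 0, "dy": -2.8, "dz": -0.4, "hand": 0.5}, {"wx": 0, "wy": 0, "wz": 0, "dx": 0, "dy": -2.8, "dz": -0.4, "hand": 0.5}])

```text
clock: 21.83
eef_pos: [0.461, 0.0937, 0.2078]
eef_rot: [0.033, 0.85, 0.075, -0.521]
contact_force: [0.4, -0.7, -4.1]
grip_width: 0.0158
```

Run:
```python
from h import *
where(24,67)
P,Q=ins(60,105,140,30,gx=24,gz=67);print(P,now()[0],now()[2]['joint_pos'])
rle([(P,Q,30)],maxr=6)
```

```text
module x,y,z [ -13.  -109.4  137.3] tilt 27.1 yaw -1.6 roll -0.7 F [ 0.4 -0.7 -4.1] grip 0.0158
[0.49074839 0.31856252 0.2100237 ] [0.46098872 0.09371285 0.20784735] [-0.03313659  0.07650504  2.0966823   0.22159844  0.5173752   1.2127087 ]
1 x turn wx,wy,wz [-1.49  2.9   0.69]
8 x shift dx,dy,dz [ 0.41 -2.7  -0.77]
```

jog_arm(plan=[{"wx": -1.5, "wy": 2.9, "wz": 0.7, "dx": 0, "dy": 0, "dz": -1, "hand": 0.5}, {"wx": 0, "wy": 0, "wz": 0, "dx": 0.4, "dy": -2.7, "dz": -0.8, "hand": 0.5}, {"wx": 0, "wy": 0, "wz": 0, "dx": 0.2, "dy": -2.7, "dz": -0.8, "hand": 0.5}, {"wx": 0, "wy": 0, "wz": 0, "dx": 0.2, "dy": -2.7, "dz": -0.8, "hand": 0.5}, {"wx": 0, "wy": 0, "wz": 0, "dx": 0.2, "dy": -2.7, "dz": -0.8, "hand": 0.5}, {"wx": 0, "wy": 0, "wz": 0, "dx": 0.2, "dy": -2.7, "dz": -0.8, "hand": 0.5}, {"wx": 0, "wy": 0, "wz": 0, "dx": 0.2, "dy": -2.7, "dz": -0.8, "hand": 0.5}, {"wx": 0, "wy": 0, "wz": 0, "dx": 0.2, "dy": -2.7, "dz": -0.8, "hand": 0.5}, {"wx": 0, "wy": 0, "wz": 0, "dx": 0.2, "dy": -2, "dz": 0, "hand": 0.5}, {"wx": 0, "wy": 0, "wz": 0, "dx": 0, "dy": 0, "dz": 0, "hand": 0.5}])

```text
clock: 22.67
eef_pos: [0.4688, 0.3225, 0.1945]
eef_rot: [0.052, 0.85, 0.079, -0.519]
contact_force: [-0.8, 0.2, -4.8]
grip_width: 0.0158
```

```bash
python3 n.py 24 67 105 60,110,30,2
python3 - <<'E'
from h import *
held('battery',shot('scene'))
E
```

```text
module x,y,z [ 35.6 112.4 123.9] tilt 27.2 yaw 0.7 roll 0.1 F [-0.8  0.2 -4.8] grip 0.0158
2
[{'wx': 0.3, 'wy': 1.4, 'dx': 1.12, 'dy': 0.39, 'dz': -0.59}, {'wx': 0.3, 'wy': 1.4, 'wz': -0.1, 'dx': 1.14, 'dy': 0.4, 'dz': -0.57}]
battery 422 top at dx=38.1 (slope y 0.049 z -0.003) y [-22.8  24.7] z [-53.2  93.2]
```

jog_arm(plan=[{"wx": 0.3, "wy": 1.4, "wz": 0, "dx": 1, "dy": 0.4, "dz": -0.7, "hand": 0.5}, {"wx": 0.3, "wy": 1.4, "wz": 0, "dx": 1, "dy": 0.4, "dz": -0.7, "hand": 0.5}, {"wx": 0, "wy": 0, "wz": 0, "dx": 0, "dy": 0, "dz": 0, "hand": 0.5}])

```text
clock: 22.97
eef_pos: [0.4878, 0.3147, 0.176]
eef_rot: [0.049, 0.859, 0.077, -0.503]
contact_force: [-0.4, 0.4, -3.7]
grip_width: 0.0157
```

```bash
python3 n.py 22 67 105 60,80,30,3 34,60,28,4
```

```text
module x,y,z [ 57.2 101.2 106.8] tilt 29.3 yaw 0.3 roll 0.3 F [-0.4  0.4 -3.7] grip 0.0157
7
[{'wx': 0.1, 'wy': 0.2, 'wz': -0.1, 'dx': 0.81, 'dy': -0.12, 'dz': 0.38}, {'wx': 0.1, 'wy': 0.3, 'wz': -0.1, 'dx': 0.82, 'dy': -0.11, 'dz': 0.39}, {'wx': 0.1, 'wy': 0.2, 'wz': -0.1, 'dx': 0.81, 'dy': -0.11, 'dz': 0.39}, {'wy': -0.5, 'dx': 0.13, 'dz': 0.75}, {'wy': -0.5, 'dx': 0.13, 'dz': 0.76}, {'wy': -0.5, 'dx': 0.14, 'dz': 0.75}, {'wy': -0.5, 'dx': 0.15, 'dz': 0.75}]
```

jog_arm(plan=[{"wx": 0.1, "wy": 0.2, "wz": -0.1, "dx": 0.8, "dy": -0.1, "dz": 0.4, "hand": 0.5}, {"wx": 0.1, "wy": 0.2, "wz": -0.1, "dx": 0.8, "dy": -0.1, "dz": 0.4, "hand": 0.5}, {"wx": 0.1, "wy": 0.2, "wz": -0.1, "dx": 0.8, "dy": -0.1, "dz": 0.4, "hand": 0.5}, {"wx": 0, "wy": -0.4, "wz": 0, "dx": 0.15, "dy": 0, "dz": 0.75, "hand": 0.5}, {"wx": 0, "wy": -0.5, "wz": 0, "dx": 0.15, "dy": 0, "dz": 0.75, "hand": 0.5}, {"wx": 0, "wy": 0, "wz": 0, "dx": 0, "dy": 0, "dz": 0, "hand": 0.5}])

```text
clock: 23.47
eef_pos: [0.4707, 0.3075, 0.131]
eef_rot: [0.047, 0.853, 0.073, -0.514]
contact_force: [-0.8, 0.5, -3.1]
grip_width: 0.0155
```

```bash
python3 n.py 22 67 105 34,60,28,2 18,52,24,3 10,47,22,2
```

```text
module x,y,z [37.4 97.2 61.5] tilt 27.8 yaw -0.2 roll 0.5 F [-0.8  0.5 -3.1] grip 0.0155
7
[{'wx': -0.1, 'wy': 0.1, 'wz': -0.2, 'dx': -0.02, 'dy': -0.36, 'dz': 0.19}, {'wx': -0.1, 'wy': 0.1, 'wz': -0.3, 'dx': -0.02, 'dy': -0.37, 'dz': 0.2}, {'wy': -1.3, 'dx': 0.04, 'dz': 0.44}, {'wy': -1.4, 'dx': 0.05, 'dz': 0.44}, {'wy': -1.3, 'dx': 0.07, 'dz': 0.44}, {'wy': -1.0, 'dx': 0.1, 'dz': 0.35}, {'wx': 0.1, 'wy': -1.0, 'dx': 0.11, 'dz': 0.35}]
```

jog_arm(plan=[{"wx": 0, "wy": 0, "wz": -0.2, "dx": 0, "dy": -0.4, "dz": 0, "hand": 0.5}, {"wx": 0, "wy": 0, "wz": -0.2, "dx": 0, "dy": -0.4, "dz": 0, "hand": 0.5}, {"wx": 0, "wy": 0, "wz": 0, "dx": 0, "dy": 0, "dz": 0, "hand": 0.5}])

```text
clock: 23.72
eef_pos: [0.4688, 0.3155, 0.1316]
eef_rot: [0.045, 0.853, 0.076, -0.515]
contact_force: [-0.0, -0.1, -3.6]
grip_width: 0.0156
```

```bash
python3 n.py 22 67 105 32,60,28,1 18,52,24,3 10,47,22,2
```

```text
module x,y,z [ 36.9 105.9  62.1] tilt 27.8 yaw -0.2 roll 0.0 F [-0.  -0.1 -3.6] grip 0.0156
6
[{'wx': -0.2, 'wy': 0.2, 'wz': -0.1, 'dx': -0.05, 'dy': 0.09, 'dz': 0.55}, {'wy': -1.3, 'dx': 0.07, 'dz': 0.38}, {'wy': -1.4, 'dx': 0.08, 'dz': 0.39}, {'wy': -1.3, 'dx': 0.09, 'dz': 0.38}, {'wy': -1.0, 'dx': 0.11, 'dz': 0.35}, {'wy': -1.0, 'dx': 0.11, 'dz': 0.35}]
```

jog_arm(plan=[{"wx": -0.1, "wy": 0, "wz": 0, "dx": 0, "dy": 0.05, "dz": 0.5, "hand": 0.5}, {"wx": 0, "wy": -1.3, "wz": 0, "dx": 0.1, "dy": 0, "dz": 0.4, "hand": 0.5}, {"wx": 0, "wy": -1.3, "wz": 0, "dx": 0.1, "dy": 0, "dz": 0.4, "hand": 0.5}, {"wx": 0, "wy": -1.3, "wz": 0, "dx": 0.15, "dy": 0, "dz": 0.4, "hand": 0.5}, {"wx": 0, "wy": 0, "wz": 0, "dx": 0, "dy": 0, "dz": 0, "hand": 0.5}])

```text
clock: 24.13
eef_pos: [0.4546, 0.3137, 0.1221]
eef_rot: [0.049, 0.835, 0.076, -0.543]
contact_force: [0.5, 0.1, -3.0]
grip_width: 0.0158
```

```bash
python3 n.py 22 67 105 10,47,22,2 4,41,16,2 3,37,11,2 2,30,5,2 2,22,0,2
```

```text
module x,y,z [ 18.  106.7  51.9] tilt 24.0 yaw 0.0 roll -0.1 F [ 0.5  0.1 -3. ] grip 0.0158
10
[{'wy': -1.0, 'dx': 0.1, 'dy': 0.08, 'dz': 0.35}, {'wy': -1.0, 'wz': 0.1, 'dx': 0.11, 'dy': 0.09, 'dz': 0.35}, {'wy': -3.0, 'dx': 0.3, 'dz': 0.05}, {'wy': -3.0, 'dx': 0.3, 'dz': 0.03}, {'wy': -2.5, 'dx': 0.29, 'dz': -0.19}, {'wy': -2.5, 'dx': 0.28, 'dz': -0.2}, {'wy': -3.0, 'dx': 0.47, 'dz': -0.23}, {'wy': -3.0, 'dx': 0.45, 'dz': -0.25}, {'wy': -2.5, 'dx': 0.51, 'dz': -0.25}, {'wy': -2.5, 'dx': 0.49, 'dz': -0.28}]
```

Tracking is good at this pace, so I'll do the descent in two calls.

jog_arm(plan=[{"wx": 0, "wy": -1, "wz": 0, "dx": 0.15, "dy": 0.1, "dz": 0.35, "hand": 0.5}, {"wx": 0, "wy": -1, "wz": 0, "dx": 0.15, "dy": 0.1, "dz": 0.35, "hand": 0.5}, {"wx": 0, "wy": -3, "wz": 0, "dx": 0.3, "dy": 0, "dz": 0.05, "hand": 0.5}, {"wx": 0, "wy": -3, "wz": 0, "dx": 0.3, "dy": 0, "dz": 0.05, "hand": 0.5}, {"wx": 0, "wy": 0, "wz": 0, "dx": 0, "dy": 0, "dz": 0, "hand": 0.5}])

```text
clock: 24.55
eef_pos: [0.4501, 0.3112, 0.1111]
eef_rot: [0.054, 0.794, 0.073, -0.6]
contact_force: [0.9, -0.1, -3.9]
grip_width: 0.0158
```

```bash
python3 n.py 22 67 105 3,37,11,2 2,30,5,2 2,22,0,2 2,16,0,2
```

```text
module x,y,z [  3.1 105.1  40.7] tilt 15.8 yaw 0.1 roll -0.1 F [ 0.9 -0.1 -3.9] grip 0.0158
8
[{'wx': 0.1, 'wy': -2.4, 'wz': 0.1, 'dx': 0.28, 'dz': -0.22}, {'wy': -2.4, 'dx': 0.27, 'dy': 0.01, 'dz': -0.23}, {'wy': -3.0, 'dx': 0.47, 'dz': -0.23}, {'wy': -3.0, 'dx': 0.45, 'dz': -0.25}, {'wy': -2.5, 'dx': 0.51, 'dz': -0.25}, {'wy': -2.5, 'dx': 0.5, 'dz': -0.28}, {'dx': 0.3}, {'dx': 0.3}]
```

jog_arm(plan=[{"wx": 0.1, "wy": -2.4, "wz": 0.1, "dx": 0.3, "dy": 0, "dz": -0.2, "hand": 0.5}, {"wx": 0, "wy": -2.4, "wz": 0, "dx": 0.3, "dy": 0, "dz": -0.2, "hand": 0.5}, {"wx": 0, "wy": -3, "wz": 0, "dx": 0.45, "dy": 0, "dz": -0.25, "hand": 0.5}, {"wx": 0, "wy": -3, "wz": 0, "dx": 0.45, "dy": 0, "dz": -0.25, "hand": 0.5}, {"wx": 0, "wy": -2.5, "wz": 0, "dx": 0.5, "dy": 0, "dz": -0.25, "hand": 0.5}, {"wx": 0, "wy": -2.5, "wz": 0, "dx": 0.4, "dy": 0, "dz": -0.25, "hand": 0.5}, {"wx": 0, "wy": 0, "wz": 0, "dx": 0.2, "dy": 0, "dz": 0, "hand": 0.5}, {"wx": 0, "wy": 0, "wz": 0, "dx": 0, "dy": 0, "dz": 0, "hand": 0.5}])

```text
clock: 25.22
eef_pos: [0.4697, 0.3128, 0.0871]
eef_rot: [0.065, 0.707, 0.06, -0.701]
contact_force: [-1.2, -0.1, -4.5]
grip_width: 0.0155
```

```bash
python3 n.py 22 67 105 2,12,0,3
```

```text
module x,y,z [  4.  102.7  20. ] tilt 0.4 yaw -0.2 roll 0.4 F [-1.2 -0.1 -4.5] grip 0.0155
3
[{'wx': -0.1, 'wy': -0.1, 'wz': -0.1, 'dx': 0.27, 'dy': -0.07, 'dz': 0.05}, {'wy': -0.2, 'wz': -0.2, 'dx': 0.27, 'dy': -0.06, 'dz': 0.06}, {'wx': -0.1, 'wy': -0.1, 'wz': -0.1, 'dx': 0.27, 'dy': -0.06, 'dz': 0.05}]
```

jog_arm(plan=[{"wx": -0.1, "wy": -0.2, "wz": -0.2, "dx": 0.25, "dy": -0.1, "dz": 0.1, "hand": 0.5}, {"wx": -0.1, "wy": -0.2, "wz": -0.2, "dx": 0.2, "dy": -0.1, "dz": 0.1, "hand": 0.5}, {"wx": 0, "wy": 0, "wz": 0, "dx": 0.1, "dy": 0, "dz": 0, "hand": 0.5}, {"wx": 0, "wy": 0, "wz": 0, "dx": 0.1, "dy": 0, "dz": 0, "hand": 0.5}])

```text
clock: 25.55
eef_pos: [0.4672, 0.3144, 0.082]
eef_rot: [0.064, 0.707, 0.064, -0.701]
contact_force: [1.0, -2.0, 5.9]
grip_width: 0.0158
```

jog_arm(plan=[{"wx": 0, "wy": 0, "wz": 0, "dx": 0.1, "dy": 0, "dz": 0, "hand": 0.5}, {"wx": 0, "wy": 0, "wz": 0, "dx": 0.1, "dy": 0, "dz": 0, "hand": 0.5}])

```text
clock: 25.72
eef_pos: [0.4672, 0.3144, 0.082]
eef_rot: [0.064, 0.708, 0.064, -0.7]
contact_force: [-0.0, -0.5, 4.9]
grip_width: 0.0158
```

```bash
python3 n.py 22 67 105 2,12,0,3
```

```text
module x,y,z [  2.1 105.1  14.8] tilt 0.6 yaw 0.1 roll 0.0 F [-0.  -0.5  4.9] grip 0.0158
3
[{'wy': -0.2, 'dx': 0.1, 'dz': -0.02}, {'wx': 0.1, 'wy': -0.2, 'dx': 0.1, 'dy': 0.01, 'dz': -0.02}, {'wy': -0.2, 'dx': 0.1, 'dz': -0.02}]
```

jog_arm(plan=[{"wx": 0, "wy": -0.6, "wz": 0, "dx": 0.1, "dy": 0, "dz": 0, "hand": 0.5}, {"wx": 0, "wy": 0, "wz": 0, "dx": 0.1, "dy": 0, "dz": 0, "hand": 0.5}])

```text
clock: 25.88
eef_pos: [0.4672, 0.3144, 0.082]
eef_rot: [0.065, 0.705, 0.064, -0.703]
contact_force: [-2.4, -3.0, 7.6]
grip_width: 0.0159
```

jog_arm(plan=[{"wx": 0, "wy": 0, "wz": 0, "dx": 0, "dy": 0, "dz": 0, "hand": 3.4}, {"wx": 0, "wy": 0, "wz": 0, "dx": 0, "dy": 0, "dz": 0, "hand": 3.4}, {"wx": 0, "wy": 0, "wz": 0, "dx": 0, "dy": 0, "dz": 0, "hand": 3.4}, {"wx": 0, "wy": 0, "wz": 0, "dx": -2, "dy": 0, "dz": 0, "hand": 3.4}, {"wx": 0, "wy": 0, "wz": 0, "dx": -3, "dy": 0, "dz": 0, "hand": 3.4}, {"wx": 0, "wy": 0, "wz": 0, "dx": -3, "dy": 0, "dz": 0, "hand": 3.4}, {"wx": 0, "wy": 0, "wz": 0, "dx": -2, "dy": 0, "dz": 0, "hand": 5.5}, {"wx": 0, "wy": 0, "wz": 0, "dx": 0, "dy": 0, "dz": 0, "hand": 5.5}])

```text
clock: 26.55
eef_pos: [0.4655, 0.3146, 0.184]
eef_rot: [-0.065, -0.704, -0.064, 0.705]
contact_force: [0.3, 0.2, -0.3]
grip_width: 0.0426
```

```bash
python3 - <<'E'
from h import *
np.set_printoptions(precision=4,suppress=True)
c=shot('top','t2.png');s=shot('scene')
for n in('radio','sensor'):
    for k in(c,s):
        m=module(k,n);print(n,m['c'],m['yaw'].round(1),round(m['w'],1),m['grip'])
W=cloud(s);D=(W-DO)@Ro.from_euler('z',DY,degrees=True).as_matrix()*1e3
for y in(-35,105):
    m=(abs(D[...,1]-y)<22)&(D[...,0]>-35)&(D[...,0]<78)&(D[...,2]>30)&(D[...,2]<56)
    q=D[m];print('seated top',y,len(q),np.percentile(q[:,2],[5,50,95]),q[:,0].max())
E
python3 g.py .4815 -.2898 .063 -34 .16
```

```text
radio [ 0.4226 -0.2487] -34.7 61.2 [ 0.4721 -0.2817]
radio [ 0.4609 -0.2756] -33.5 150.9 [ 0.4834 -0.2898]
sensor [ 0.4273 -0.366 ] -42.7 150.3 [ 0.4455 -0.3821]
sensor [ 0.461  -0.2766] -34.1 147.1 [ 0.4834 -0.2898]
seated top -35 462 [36.0158 43.8588 49.6595] 69.15701462093061
seated top 105 402 [35.7393 44.1965 50.4898] 69.80751644571178
[0.4639936  0.31384239 0.18040784]
7 x turn wx,wy,wz [ 6.35  0.04 -0.04]
16 x shift dx,dy,dz [ 0.13  3.07 -2.2 ]
5 x shift dx,dy,dz [ 1.93 -0.01 -0.  ]
```

jog_arm(plan=[{"wx": 6.4, "wy": 0, "wz": 0, "dx": 0, "dy": 0, "dz": 0, "hand": 5.5}, {"wx": 6.4, "wy": 0, "wz": 0, "dx": 0, "dy": 0, "dz": 0, "hand": 5.5}, {"wx": 6.4, "wy": 0, "wz": 0, "dx": 0, "dy": 0, "dz": 0, "hand": 5.5}, {"wx": 6.4, "wy": 0, "wz": 0, "dx": 0, "dy": 0, "dz": 0, "hand": 5.5}, {"wx": 6.4, "wy": 0, "wz": 0, "dx": 0, "dy": 0, "dz": 0, "hand": 5.5}, {"wx": 6.4, "wy": 0, "wz": 0, "dx": 0, "dy": 0, "dz": 0, "hand": 5.5}, {"wx": 6.4, "wy": 0, "wz": 0, "dx": 0, "dy": 0, "dz": 0, "hand": 5.5}])

```text
clock: 27.23
eef_pos: [0.4584, 0.3113, 0.1671]
eef_rot: [0.213, -0.665, 0.227, 0.679]
contact_force: [1.5, 0.2, 0.1]
grip_width: 0.0549
```

jog_arm(plan=[{"wx": 0, "wy": 0, "wz": 0, "dx": -0.5, "dy": 3.1, "dz": -2.2, "hand": 5.5}, {"wx": 0, "wy": 0, "wz": 0, "dx": -0.5, "dy": 3.1, "dz": -2.2, "hand": 5.5}, {"wx": 0, "wy": 0, "wz": 0, "dx": -0.5, "dy": 3.1, "dz": -2.2, "hand": 5.5}, {"wx": 0, "wy": 0, "wz": 0, "dx": 0, "dy": 3.1, "dz": -2.2, "hand": 5.5}, {"wx": 0, "wy": 0, "wz": 0, "dx": 0, "dy": 3.1, "dz": -2.2, "hand": 5.5}, {"wx": 0, "wy": 0, "wz": 0, "dx": 0, "dy": 3.1, "dz": -2.2, "hand": 5.5}, {"wx": 0, "wy": 0, "wz": 0, "dx": 0, "dy": 3.1, "dz": -2.2, "hand": 5.5}, {"wx": 0, "wy": 0, "wz": 0, "dx": 0, "dy": 3.1, "dz": -2.2, "hand": 5.5}, {"wx": 0, "wy": 0, "wz": 0, "dx": 0, "dy": 3.1, "dz": -2.2, "hand": 5.5}, {"wx": 0, "wy": 0, "wz": 0, "dx": 0, "dy": 3.1, "dz": -2.2, "hand": 5.5}, {"wx": 0, "wy": 0, "wz": 0, "dx": 0, "dy": 3.1, "dz": -2.2, "hand": 5.5}, {"wx": 0, "wy": 0, "wz": 0, "dx": 0, "dy": 3.1, "dz": -2.2, "hand": 5.5}])

```text
clock: 28.23
eef_pos: [0.4366, -0.1561, 0.1671]
eef_rot: [0.209, -0.653, 0.229, 0.692]
contact_force: [1.1, 0.0, -0.5]
grip_width: 0.0552
```

```bash
python3 g.py .4814 -.288 .063 -34 .13
```

```text
[ 0.43659031 -0.15607018  0.16709472]
1 x turn wx,wy,wz [-2.03  2.54 -2.48]
4 x shift dx,dy,dz [ 0.93  2.11 -2.77]
4 x shift dx,dy,dz [ 1.67 -0.   -0.  ]
```

jog_arm(plan=[{"wx": -2, "wy": 2.5, "wz": -2.5, "dx": 0, "dy": 0, "dz": 0, "hand": 5.5}, {"wx": 0, "wy": 0, "wz": 0, "dx": 0.5, "dy": 2.1, "dz": -2.8, "hand": 5.5}, {"wx": 0, "wy": 0, "wz": 0, "dx": 0.5, "dy": 2.1, "dz": -2.8, "hand": 5.5}, {"wx": 0, "wy": 0, "wz": 0, "dx": 0.5, "dy": 2.1, "dz": -2.8, "hand": 5.5}, {"wx": 0, "wy": 0, "wz": 0, "dx": 0.5, "dy": 2.1, "dz": -2.8, "hand": 5.5}, {"wx": 0, "wy": 0, "wz": 0, "dx": 0, "dy": 0, "dz": 0, "hand": 5.5}, {"wx": 0, "wy": 0, "wz": 0, "dx": 0, "dy": 0, "dz": 0, "hand": 5.5}])

```text
clock: 28.82
eef_pos: [0.4733, -0.2978, 0.13]
eef_rot: [0.213, -0.667, 0.207, 0.683]
contact_force: [-0.0, 1.0, -0.6]
grip_width: 0.0554
```

```bash
python3 g.py .4814 -.288 .063 -34 .13
python3 - <<'E'
from h import *
m=module(shot('scene'),'radio');print(m['c'],m['yaw'],m['w'],m['grip'])
E
```

```text
[ 0.47334576 -0.29777993  0.13000993]
1 x turn wx,wy,wz [-0.52  1.35  0.1 ]
1 x shift dx,dy,dz [ 0.   -1.26 -0.12]
4 x shift dx,dy,dz [ 1.68 -0.   -0.  ]
[ 0.46701221 -0.27997412] -34.00959396362305 136.48348999023438 [ 0.48329782 -0.28982885]
```

jog_arm(plan=[{"wx": -0.5, "wy": 1.3, "wz": 0, "dx": 0, "dy": -1.2, "dz": -0.1, "hand": 5.5}, {"wx": 0, "wy": 0, "wz": 0, "dx": 0, "dy": 0, "dz": 0, "hand": 5.5}, {"wx": 0, "wy": 0, "wz": 0, "dx": 1.6, "dy": 0, "dz": -0.1, "hand": 5.5}, {"wx": 0, "wy": 0, "wz": 0, "dx": 1, "dy": 0, "dz": -0.1, "hand": 5.5}, {"wx": 0, "wy": 0, "wz": 0, "dx": 0, "dy": 0, "dz": 0, "hand": 5.5}])

```text
clock: 29.28
eef_pos: [0.4803, -0.2842, 0.101]
eef_rot: [0.207, -0.674, 0.204, 0.679]
contact_force: [-0.3, 0.7, -0.1]
grip_width: 0.0549
```

```bash
python3 g.py .4814 -.288 .063 -34
```

```text
[ 0.48026612 -0.28420889  0.10095418]
1 x turn wx,wy,wz [0.21 0.41 0.11]
1 x shift dx,dy,dz [ 3.8   0.25 -0.31]
```

jog_arm(plan=[{"wx": 0.2, "wy": 0.4, "wz": 0.1, "dx": 1.3, "dy": 0.25, "dz": -0.3, "hand": 5.5}, {"wx": 0, "wy": 0, "wz": 0, "dx": 1.3, "dy": 0, "dz": -0.2, "hand": 5.5}, {"wx": 0, "wy": 0, "wz": 0, "dx": 1.2, "dy": 0, "dz": -0.1, "hand": 5.5}, {"wx": 0, "wy": 0, "wz": 0, "dx": 0, "dy": 0, "dz": 0, "hand": 5.5}, {"wx": 0, "wy": 0, "wz": 0, "dx": 0, "dy": 0, "dz": 0, "hand": 5.5}])

```text
clock: 29.7
eef_pos: [0.4837, -0.288, 0.0619]
eef_rot: [0.206, -0.676, 0.206, 0.677]
contact_force: [-0.3, 0.2, 0.3]
grip_width: 0.0551
```

```bash
python3 g.py .4814 -.288 .062 -34
```

```text
[ 0.48367083 -0.28804137  0.06190046]
1 x turn wx,wy,wz [0.14 0.12 0.  ]
1 x shift dx,dy,dz [-0.01  0.12  0.19]
```

jog_arm(plan=[{"wx": 0, "wy": 0, "wz": 0, "dx": 0, "dy": 0.1, "dz": 0.2, "hand": 0.5}, {"wx": 0, "wy": 0, "wz": 0, "dx": 0, "dy": 0, "dz": 0, "hand": 0.5}, {"wx": 0, "wy": 0, "wz": 0, "dx": 0, "dy": 0, "dz": 0, "hand": 0.5}, {"wx": 0, "wy": 0, "wz": 0, "dx": 0, "dy": 0, "dz": 0, "hand": 0.5}, {"wx": 0, "wy": 0, "wz": 0, "dx": 0, "dy": 0, "dz": 0, "hand": 0.5}, {"wx": 0, "wy": 0, "wz": 0, "dx": 0, "dy": 0, "dz": 0, "hand": 0.5}, {"wx": 0, "wy": 0, "wz": 0, "dx": 0, "dy": 0, "dz": 0, "hand": 0.5}], squeeze=45)

```text
clock: 30.28
eef_pos: [0.482, -0.2885, 0.0649]
eef_rot: [-0.205, 0.677, -0.206, -0.676]
contact_force: [0.9, 0.3, -4.1]
grip_width: 0.0161
```

jog_arm(plan=[{"wx": 0, "wy": 0, "wz": 0, "dx": -1.5, "dy": 0, "dz": 0, "hand": 0.5}, {"wx": 0, "wy": 0, "wz": 0, "dx": -3.4, "dy": 0, "dz": 0, "hand": 0.5}, {"wx": 0, "wy": 0, "wz": 0, "dx": -3.4, "dy": 0, "dz": 0, "hand": 0.5}, {"wx": 0, "wy": 0, "wz": 0, "dx": -3.4, "dy": 0, "dz": 0, "hand": 0.5}, {"wx": 0, "wy": 0, "wz": 0, "dx": -3.4, "dy": 0, "dz": 0, "hand": 0.5}, {"wx": 0, "wy": 0, "wz": 0, "dx": -2.5, "dy": 0, "dz": 0, "hand": 0.5}, {"wx": 0, "wy": 0, "wz": 0, "dx": 0, "dy": 0, "dz": 0, "hand": 0.5}])

```text
clock: 30.87
eef_pos: [0.4792, -0.2858, 0.242]
eef_rot: [0.208, -0.672, 0.204, 0.681]
contact_force: [1.1, -0.5, -4.3]
grip_width: 0.0155
```

Run:
```python
from h import *
held('radio',shot('scene'))
P,Q=ins(60,35,140,30,gx=25,gz=67);print(P,now()[0])
rle([(P,Q,30)],maxr=6)
```

```text
radio 242 top at dx=32.1 (slope y -0.017 z -0.058) y [-24.3  23.3] z [-51.5  68.5]
[0.50411661 0.24984542 0.2105237 ] [ 0.47855217 -0.28526998  0.23953072]
9 x turn wx,wy,wz [-4.81  3.27 -1.23]
18 x shift dx,dy,dz [ 0.47 -2.9  -0.5 ]
```

jog_arm(plan=[{"wx": -4.8, "wy": 3.3, "wz": -1.2, "dx": 0, "dy": 0, "dz": 0, "hand": 0.5}, {"wx": -4.8, "wy": 3.3, "wz": -1.2, "dx": 0, "dy": 0, "dz": 0, "hand": 0.5}, {"wx": -4.8, "wy": 3.3, "wz": -1.2, "dx": 0, "dy": 0, "dz": 0, "hand": 0.5}, {"wx": -4.8, "wy": 3.3, "wz": -1.2, "dx": 0, "dy": 0, "dz": 0, "hand": 0.5}, {"wx": -4.8, "wy": 3.3, "wz": -1.2, "dx": 0, "dy": 0, "dz": 0, "hand": 0.5}, {"wx": -4.8, "wy": 3.3, "wz": -1.2, "dx": 0, "dy": 0, "dz": 0, "hand": 0.5}, {"wx": -4.8, "wy": 3.3, "wz": -1.2, "dx": 0, "dy": 0, "dz": 0, "hand": 0.5}, {"wx": -4.8, "wy": 3.3, "wz": -1.2, "dx": 0, "dy": 0, "dz": 0, "hand": 0.5}, {"wx": -4.8, "wy": 3.3, "wz": -1.2, "dx": 0, "dy": 0, "dz": 0, "hand": 0.5}])

```text
clock: 31.67
eef_pos: [0.4714, -0.2763, 0.2171]
eef_rot: [0.046, 0.86, 0.09, -0.5]
contact_force: [-0.9, 1.1, -4.2]
grip_width: 0.0158
```

Run:
```python
from h import *
P,Q=ins(60,35,145,30,gx=24,gz=65);print(P,now()[0])
rle([(P,Q,30)],maxr=6)
```

```text
[0.50424843 0.24986937 0.21329165] [ 0.47144996 -0.27629124  0.21709175]
1 x turn wx,wy,wz [0.79 0.26 1.15]
18 x shift dx,dy,dz [ 0.37 -2.84 -0.6 ]
```

jog_arm(plan=[{"wx": 0.8, "wy": 0.3, "wz": 1.2, "dx": 0, "dy": 0, "dz": 0, "hand": 0.5}, {"wx": 0, "wy": 0, "wz": 0, "dx": 0.1, "dy": -2.8, "dz": -0.9, "hand": 0.5}, {"wx": 0, "wy": 0, "wz": 0, "dx": 0.1, "dy": -2.8, "dz": -0.9, "hand": 0.5}, {"wx": 0, "wy": 0, "wz": 0, "dx": 0.1, "dy": -2.8, "dz": -0.9, "hand": 0.5}, {"wx": 0, "wy": 0, "wz": 0, "dx": 0.1, "dy": -2.8, "dz": -0.9, "hand": 0.5}, {"wx": 0, "wy": 0, "wz": 0, "dx": 0.1, "dy": -2.8, "dz": -0.9, "hand": 0.5}, {"wx": 0, "wy": 0, "wz": 0, "dx": 0.1, "dy": -2.8, "dz": -0.9, "hand": 0.5}, {"wx": 0, "wy": 0, "wz": 0, "dx": 0.1, "dy": -2.8, "dz": -0.9, "hand": 0.5}, {"wx": 0, "wy": 0, "wz": 0, "dx": 0.1, "dy": -2.8, "dz": -0.9, "hand": 0.5}, {"wx": 0, "wy": 0, "wz": 0, "dx": 0.1, "dy": -2.8, "dz": -0.9, "hand": 0.5}, {"wx": 0, "wy": 0, "wz": 0, "dx": 0.1, "dy": -2.8, "dz": -0.9, "hand": 0.5}])

```text
clock: 32.58
eef_pos: [0.4861, 0.0252, 0.224]
eef_rot: [0.028, 0.851, 0.078, -0.519]
contact_force: [0.6, -0.3, -3.9]
grip_width: 0.0157
```

Run:
```python
from h import *
where(24,65)
P,Q=ins(60,35,145,30,gx=24,gz=65);print(P,now()[0])
rle([(P,Q,30)],maxr=6)
```

```text
module x,y,z [  -1.1 -180.7  155.3] tilt 27.4 yaw -2.0 roll -1.2 F [ 0.6 -0.3 -3.9] grip 0.0157
[0.50424843 0.24986937 0.21329165] [0.48612534 0.02520461 0.22404541]
1 x turn wx,wy,wz [-1.77  2.61  1.16]
8 x shift dx,dy,dz [ 0.48 -2.72 -0.56]
```

jog_arm(plan=[{"wx": -1.8, "wy": 2.6, "wz": 1.2, "dx": 0, "dy": 0, "dz": 0, "hand": 0.5}, {"wx": 0, "wy": 0, "wz": 0, "dx": 0.2, "dy": -2.7, "dz": -0.9, "hand": 0.5}, {"wx": 0, "wy": 0, "wz": 0, "dx": 0.2, "dy": -2.7, "dz": -0.9, "hand": 0.5}, {"wx": 0, "wy": 0, "wz": 0, "dx": 0.2, "dy": -2.7, "dz": -0.9, "hand": 0.5}, {"wx": 0, "wy": 0, "wz": 0, "dx": 0.2, "dy": -2.7, "dz": -0.9, "hand": 0.5}, {"wx": 0, "wy": 0, "wz": 0, "dx": 0.2, "dy": -2.7, "dz": -0.9, "hand": 0.5}, {"wx": 0, "wy": 0, "wz": 0, "dx": 0.2, "dy": -2.7, "dz": -0.9, "hand": 0.5}, {"wx": 0, "wy": 0, "wz": 0, "dx": 0.2, "dy": -2.7, "dz": -0.9, "hand": 0.5}, {"wx": 0, "wy": 0, "wz": 0, "dx": 0.2, "dy": -1.8, "dz": -0.5, "hand": 0.5}, {"wx": 0, "wy": 0, "wz": 0, "dx": 0, "dy": 0, "dz": 0, "hand": 0.5}])

```text
clock: 33.42
eef_pos: [0.496, 0.2548, 0.2149]
eef_rot: [0.049, 0.85, 0.08, -0.519]
contact_force: [0.4, 0.2, -4.4]
grip_width: 0.0155
```

```bash
python3 n.py 24 65 35 60,110,30,2
python3 - <<'E'
from h import *
held('radio',shot('scene'))
E
```

```text
module x,y,z [ 49.3  41.4 146.1] tilt 27.1 yaw 0.4 roll -0.2 F [ 0.4  0.2 -4.4] grip 0.0155
2
[{'wx': 0.2, 'wy': 1.4, 'wz': 0.1, 'dx': 1.79, 'dy': 0.32, 'dz': 0.52}, {'wx': 0.2, 'wy': 1.5, 'wz': 0.1, 'dx': 1.79, 'dy': 0.32, 'dz': 0.55}]
radio 403 top at dx=33.9 (slope y 0.143 z -0.025) y [-24.4  24.2] z [-53.3  90.9]
```

jog_arm(plan=[{"wx": 0.2, "wy": 1.4, "wz": 0, "dx": 1.6, "dy": 0.4, "dz": 0.2, "hand": 0.5}, {"wx": 0.2, "wy": 1.4, "wz": 0, "dx": 1.6, "dy": 0.3, "dz": 0.3, "hand": 0.5}, {"wx": 0, "wy": 0, "wz": 0, "dx": 0, "dy": 0, "dz": 0, "hand": 0.5}])

```text
clock: 33.72
eef_pos: [0.503, 0.2467, 0.1769]
eef_rot: [0.046, 0.859, 0.079, -0.503]
contact_force: [-0.9, -0.5, -4.1]
grip_width: 0.0158
```

```bash
python3 n.py 22 65 35 60,80,30,3 38,62,29,3
```

```text
module x,y,z [ 59.1  32.2 109.5] tilt 29.3 yaw 0.2 roll -0.1 F [-0.9 -0.5 -4.1] grip 0.0158
6
[{'wy': 0.2, 'dx': 0.86, 'dy': -0.1, 'dz': 0.48}, {'wx': 0.1, 'wy': 0.3, 'wz': 0.1, 'dx': 0.86, 'dy': -0.09, 'dz': 0.49}, {'wy': 0.2, 'dx': 0.86, 'dy': -0.1, 'dz': 0.49}, {'wy': -0.3, 'dx': 0.17, 'dz': 0.9}, {'wy': -0.4, 'dx': 0.17, 'dz': 0.89}, {'wy': -0.3, 'dx': 0.18, 'dz': 0.9}]
```

jog_arm(plan=[{"wx": 0, "wy": 0.2, "wz": 0, "dx": 0.85, "dy": -0.2, "dz": 0.45, "hand": 0.5}, {"wx": 0, "wy": 0.2, "wz": 0, "dx": 0.85, "dy": -0.2, "dz": 0.45, "hand": 0.5}, {"wx": 0, "wy": 0.2, "wz": 0, "dx": 0.85, "dy": -0.2, "dz": 0.45, "hand": 0.5}, {"wx": 0, "wy": -0.3, "wz": 0, "dx": 0.2, "dy": 0, "dz": 0.8, "hand": 0.5}, {"wx": 0, "wy": -0.3, "wz": 0, "dx": 0.2, "dy": 0, "dz": 0.8, "hand": 0.5}, {"wx": 0, "wy": 0, "wz": 0, "dx": 0, "dy": 0, "dz": 0, "hand": 0.5}])

```text
clock: 34.22
eef_pos: [0.4848, 0.2434, 0.1298]
eef_rot: [0.047, 0.855, 0.074, -0.512]
contact_force: [-1.1, -0.8, -3.7]
grip_width: 0.0159
```

```bash
python3 n.py 22 65 35 32,60,28,2 18,52,24,3 10,47,22,2
```

```text
module x,y,z [39.3 31.8 62.1] tilt 28.2 yaw -0.1 roll 0.3 F [-1.1 -0.8 -3.7] grip 0.0159
7
[{'wy': -0.1, 'wz': -0.2, 'dx': -0.08, 'dy': -0.14, 'dz': 0.36}, {'wx': -0.1, 'wy': -0.1, 'wz': -0.1, 'dx': -0.07, 'dy': -0.15, 'dz': 0.37}, {'wy': -1.3, 'dx': 0.07, 'dz': 0.39}, {'wy': -1.4, 'dx': 0.08, 'dz': 0.38}, {'wy': -1.3, 'dx': 0.1, 'dz': 0.38}, {'wy': -1.0, 'dx': 0.1, 'dz': 0.36}, {'wy': -1.0, 'dx': 0.11, 'dz': 0.35}]
```

jog_arm(plan=[{"wx": 0, "wy": -0.1, "wz": -0.2, "dx": 0, "dy": -0.2, "dz": 0.3, "hand": 0.5}, {"wx": 0, "wy": -0.1, "wz": -0.1, "dx": 0, "dy": -0.2, "dz": 0.3, "hand": 0.5}, {"wx": 0, "wy": -1.3, "wz": 0, "dx": 0.1, "dy": 0, "dz": 0.4, "hand": 0.5}, {"wx": 0, "wy": -1.3, "wz": 0, "dx": 0.1, "dy": 0, "dz": 0.4, "hand": 0.5}, {"wx": 0, "wy": -1.3, "wz": 0, "dx": 0.1, "dy": 0, "dz": 0.4, "hand": 0.5}, {"wx": 0, "wy": 0, "wz": 0, "dx": 0, "dy": 0, "dz": 0, "hand": 0.5}])

```text
clock: 34.72
eef_pos: [0.4686, 0.2449, 0.121]
eef_rot: [0.048, 0.836, 0.075, -0.542]
contact_force: [0.3, 0.7, -3.8]
grip_width: 0.0155
```

```bash
python3 n.py 22 65 35 10,48,22,2 4,41,16,2 3,37,11,2
```

```text
module x,y,z [18.7 36.6 52.7] tilt 24.1 yaw -0.1 roll -0.1 F [ 0.3  0.7 -3.8] grip 0.0155
6
[{'wy': -1.0, 'dx': 0.08, 'dy': 0.08, 'dz': 0.38}, {'wx': -0.1, 'wy': -1.1, 'wz': 0.1, 'dx': 0.08, 'dy': 0.07, 'dz': 0.37}, {'wy': -3.0, 'dx': 0.35, 'dz': 0.08}, {'wy': -3.0, 'dx': 0.35, 'dz': 0.06}, {'wy': -2.5, 'dx': 0.28, 'dz': -0.18}, {'wy': -2.5, 'dx': 0.28, 'dz': -0.19}]
```

jog_arm(plan=[{"wx": 0, "wy": -1, "wz": 0, "dx": 0.15, "dy": 0.1, "dz": 0.35, "hand": 0.5}, {"wx": 0, "wy": -1, "wz": 0, "dx": 0.1, "dy": 0.1, "dz": 0.35, "hand": 0.5}, {"wx": 0, "wy": -3, "wz": 0, "dx": 0.35, "dy": 0, "dz": 0.05, "hand": 0.5}, {"wx": 0, "wy": -3, "wz": 0, "dx": 0.35, "dy": 0, "dz": 0.05, "hand": 0.5}, {"wx": 0, "wy": 0, "wz": 0, "dx": 0, "dy": 0, "dz": 0, "hand": 0.5}])

```text
clock: 35.13
eef_pos: [0.4645, 0.2428, 0.11]
eef_rot: [0.053, 0.794, 0.073, -0.601]
contact_force: [0.2, 0.8, -3.1]
grip_width: 0.0158
```

```bash
python3 n.py 22 65 35 3,37,11,2 2,30,5,2 2,22,0,2 2,16,0,2
```

```text
module x,y,z [ 4.4 35.3 41.4] tilt 15.8 yaw 0.0 roll -0.2 F [ 0.2  0.8 -3.1] grip 0.0158
8
[{'wy': -2.4, 'wz': 0.1, 'dx': 0.3, 'dy': 0.01, 'dz': -0.14}, {'wy': -2.4, 'wz': 0.1, 'dx': 0.29, 'dz': -0.15}, {'wy': -3.0, 'dx': 0.47, 'dz': -0.22}, {'wy': -3.0, 'dx': 0.45, 'dz': -0.24}, {'wy': -2.5, 'dx': 0.51, 'dz': -0.25}, {'wy': -2.5, 'dx': 0.49, 'dz': -0.26}, {'dx': 0.3}, {'dx': 0.3}]
```

jog_arm(plan=[{"wx": 0, "wy": -2.4, "wz": 0.1, "dx": 0.3, "dy": 0, "dz": -0.15, "hand": 0.5}, {"wx": 0, "wy": -2.4, "wz": 0.1, "dx": 0.3, "dy": 0, "dz": -0.15, "hand": 0.5}, {"wx": 0, "wy": -3, "wz": 0, "dx": 0.45, "dy": 0, "dz": -0.25, "hand": 0.5}, {"wx": 0, "wy": -3, "wz": 0, "dx": 0.45, "dy": 0, "dz": -0.25, "hand": 0.5}, {"wx": 0, "wy": -2.5, "wz": 0, "dx": 0.5, "dy": 0, "dz": -0.25, "hand": 0.5}, {"wx": 0, "wy": -2.5, "wz": 0, "dx": 0.4, "dy": 0, "dz": -0.25, "hand": 0.5}, {"wx": 0, "wy": 0, "wz": 0, "dx": 0.2, "dy": 0, "dz": 0, "hand": 0.5}, {"wx": 0, "wy": 0, "wz": 0, "dx": 0, "dy": 0, "dz": 0, "hand": 0.5}])

```text
clock: 35.8
eef_pos: [0.4822, 0.2452, 0.0855]
eef_rot: [0.064, 0.705, 0.063, -0.703]
contact_force: [0.3, -0.8, -3.3]
grip_width: 0.0157
```

```bash
python3 n.py 22 65 35 2,12,0,3
```

```text
module x,y,z [ 3.9 34.2 20.4] tilt 0.1 yaw -0.0 roll 0.1 F [ 0.3 -0.8 -3.3] grip 0.0157
3
[{'dx': 0.28, 'dy': -0.02, 'dz': 0.06}, {'wy': -0.1, 'wz': -0.1, 'dx': 0.28, 'dy': -0.03, 'dz': 0.06}, {'dx': 0.29, 'dy': -0.02, 'dz': 0.06}]
```

jog_arm(plan=[{"wx": 0, "wy": 0, "wz": 0, "dx": 0.25, "dy": 0, "dz": 0.1, "hand": 0.5}, {"wx": 0, "wy": 0, "wz": 0, "dx": 0.15, "dy": 0, "dz": 0.1, "hand": 0.5}, {"wx": 0, "wy": 0, "wz": 0, "dx": 0.1, "dy": 0, "dz": 0, "hand": 0.5}, {"wx": 0, "wy": 0, "wz": 0, "dx": 0.1, "dy": 0, "dz": 0, "hand": 0.5}])

```text
clock: 36.13
eef_pos: [0.4786, 0.2445, 0.0794]
eef_rot: [0.064, 0.707, 0.063, -0.702]
contact_force: [0.5, -0.2, -4.1]
grip_width: 0.0158
```

jog_arm(plan=[{"wx": 0, "wy": 0, "wz": 0, "dx": 0.1, "dy": 0, "dz": 0, "hand": 0.5}])

```text
clock: 36.22
eef_pos: [0.4783, 0.2445, 0.0785]
eef_rot: [0.064, 0.707, 0.063, -0.702]
contact_force: [0.5, 0.5, -4.1]
grip_width: 0.0157
```

jog_arm(plan=[{"wx": 0, "wy": 0, "wz": 0, "dx": 0.1, "dy": 0, "dz": 0, "hand": 0.5}])

```text
clock: 36.3
eef_pos: [0.4782, 0.2445, 0.0776]
eef_rot: [0.064, 0.707, 0.063, -0.701]
contact_force: [-0.1, -0.0, -3.5]
grip_width: 0.0159
```

jog_arm(plan=[{"wx": 0, "wy": 0, "wz": 0, "dx": 0.1, "dy": 0, "dz": 0, "hand": 0.5}, {"wx": 0, "wy": -0.2, "wz": 0, "dx": 0.1, "dy": 0, "dz": 0, "hand": 0.5}, {"wx": 0, "wy": 0, "wz": 0, "dx": 0.1, "dy": 0, "dz": 0, "hand": 0.5}, {"wx": 0, "wy": 0, "wz": 0, "dx": 0.1, "dy": 0, "dz": 0, "hand": 0.5}])

```text
clock: 36.63
eef_pos: [0.4786, 0.2447, 0.0764]
eef_rot: [0.064, 0.706, 0.063, -0.702]
contact_force: [-3.1, -0.5, 7.5]
grip_width: 0.0157
```

jog_arm(plan=[{"wx": 0, "wy": 0, "wz": 0, "dx": 0, "dy": 0, "dz": 0, "hand": 3.4}, {"wx": 0, "wy": 0, "wz": 0, "dx": 0, "dy": 0, "dz": 0, "hand": 3.4}, {"wx": 0, "wy": 0, "wz": 0, "dx": 0, "dy": 0, "dz": 0, "hand": 3.4}, {"wx": 0, "wy": 0, "wz": 0, "dx": -2, "dy": 0, "dz": 0, "hand": 3.4}, {"wx": 0, "wy": 0, "wz": 0, "dx": -3, "dy": 0, "dz": 0, "hand": 3.4}, {"wx": 0, "wy": 0, "wz": 0, "dx": -3, "dy": 0, "dz": 0, "hand": 3.4}, {"wx": 0, "wy": 0, "wz": 0, "dx": -3, "dy": 0, "dz": 0, "hand": 5.5}, {"wx": 0, "wy": 0, "wz": 0, "dx": 0, "dy": 0, "dz": 0, "hand": 5.5}])

```text
clock: 37.3
eef_pos: [0.4784, 0.2449, 0.1903]
eef_rot: [0.064, 0.706, 0.063, -0.703]
contact_force: [0.6, -0.2, 1.2]
grip_width: 0.0427
```

jog_arm(plan=[{"wx": 6.6, "wy": 0, "wz": 0, "dx": 0, "dy": 0, "dz": 0, "hand": 5.5}, {"wx": 6.6, "wy": 0, "wz": 0, "dx": 0, "dy": 0, "dz": 0, "hand": 5.5}, {"wx": 6.6, "wy": 0, "wz": 0, "dx": 0, "dy": 0, "dz": 0, "hand": 5.5}, {"wx": 6.6, "wy": 0, "wz": 0, "dx": 0, "dy": 0, "dz": 0, "hand": 5.5}, {"wx": 6.6, "wy": 0, "wz": 0, "dx": 0, "dy": 0, "dz": 0, "hand": 5.5}, {"wx": 6.6, "wy": 0, "wz": 0, "dx": 0, "dy": 0, "dz": 0, "hand": 5.5}, {"wx": 6.6, "wy": 0, "wz": 0, "dx": 0, "dy": 0, "dz": 0, "hand": 5.5}, {"wx": 6.6, "wy": 0, "wz": 0, "dx": 0, "dy": 0, "dz": 0, "hand": 5.5}])

```text
clock: 37.97
eef_pos: [0.4805, 0.2457, 0.192]
eef_rot: [-0.272, 0.658, -0.267, -0.65]
contact_force: [-0.6, -0.5, -1.1]
grip_width: 0.0553
```

jog_arm(plan=[{"wx": 0, "wy": 0, "wz": 0, "dx": -0.4, "dy": 2.6, "dz": -2.4, "hand": 5.5}, {"wx": 0, "wy": 0, "wz": 0, "dx": -0.4, "dy": 2.6, "dz": -2.4, "hand": 5.5}, {"wx": 0, "wy": 0, "wz": 0, "dx": -0.4, "dy": 2.6, "dz": -2.4, "hand": 5.5}, {"wx": 0, "wy": 0, "wz": 0, "dx": -0.2, "dy": 2.6, "dz": -2.4, "hand": 5.5}, {"wx": 0, "wy": 0, "wz": 0, "dx": 0, "dy": 2.6, "dz": -2.4, "hand": 5.5}, {"wx": 0, "wy": 0, "wz": 0, "dx": 0, "dy": 2.6, "dz": -2.4, "hand": 5.5}, {"wx": 0, "wy": 0, "wz": 0, "dx": 0, "dy": 2.6, "dz": -2.4, "hand": 5.5}, {"wx": 0, "wy": 0, "wz": 0, "dx": 0, "dy": 2.6, "dz": -2.4, "hand": 5.5}, {"wx": 0, "wy": 0, "wz": 0, "dx": 0, "dy": 2.6, "dz": -2.4, "hand": 5.5}, {"wx": 0, "wy": 0, "wz": 0, "dx": 0, "dy": 2.6, "dz": -2.4, "hand": 5.5}, {"wx": 0, "wy": 0, "wz": 0, "dx": 0, "dy": 2.6, "dz": -2.4, "hand": 5.5}, {"wx": 0, "wy": 0, "wz": 0, "dx": 0, "dy": 2.6, "dz": -2.4, "hand": 5.5}])

```text
clock: 38.97
eef_pos: [0.4621, -0.1902, 0.2021]
eef_rot: [-0.272, 0.66, -0.265, -0.648]
contact_force: [0.4, -0.3, -0.0]
grip_width: 0.055
```

```bash
python3 g.py .4456 -.383 .063 -42.8 .13
python3 - <<'E'
from h import *
s=shot('scene','sc3.png')
for k in(s,shot('top')):
    try:
        m=module(k,'sensor');print(m['c'],m['yaw'],m['w'],m['grip'])
    except Exception as e:print(e)
W=cloud(s);D=(W-DO)@Ro.from_euler('z',DY,degrees=True).as_matrix()*1e3
for y in(-35,35,105):
    m=(abs(D[...,1]-y)<22)&(D[...,0]>-35)&(D[...,0]<78)&(D[...,2]>30)&(D[...,2]<56)
    q=D[m];print('seated top',y,len(q),np.percentile(q[:,2],[5,50,95]),q[:,0].max())
E
```

```text
[ 0.46209462 -0.19024462  0.20212471]
1 x turn wx,wy,wz [-1.88 -0.65  0.84]
6 x shift dx,dy,dz [ 1.2   2.54 -1.98]
4 x shift dx,dy,dz [ 1.68  0.01 -0.  ]
[ 0.42824173 -0.36814621] -42.47878646850587 151.40713500976562 [ 0.44826529 -0.38514487]
[ 0.42751419 -0.36599329] -42.74649429321289 149.8841552734375 [ 0.44607088 -0.38299581]
seated top -35 459 [36.35693431 43.81618388 50.18045866] 69.85053139573937
seated top 35 371 [40.5985192  44.43816563 51.70396856] 69.45446784692992
seated top 105 354 [37.92756177 44.25937304 51.29737826] 69.48965620352782
```

All three seated modules have equal top heights, so they lie flat. The sensor has not moved, so I go for it.

jog_arm(plan=[{"wx": -1.9, "wy": -0.6, "wz": 0.8, "dx": 0, "dy": 0, "dz": 0, "hand": 5.5}, {"wx": 0, "wy": 0, "wz": 0, "dx": 0.9, "dy": 2.5, "dz": -2, "hand": 5.5}, {"wx": 0, "wy": 0, "wz": 0, "dx": 0.9, "dy": 2.5, "dz": -2, "hand": 5.5}, {"wx": 0, "wy": 0, "wz": 0, "dx": 0.9, "dy": 2.5, "dz": -2, "hand": 5.5}, {"wx": 0, "wy": 0, "wz": 0, "dx": 0.9, "dy": 2.5, "dz": -2, "hand": 5.5}, {"wx": 0, "wy": 0, "wz": 0, "dx": 0.9, "dy": 2.5, "dz": -2, "hand": 5.5}, {"wx": 0, "wy": 0, "wz": 0, "dx": 0.9, "dy": 2, "dz": -1.6, "hand": 5.5}, {"wx": 0, "wy": 0, "wz": 0, "dx": 0, "dy": 0, "dz": 0, "hand": 5.5}, {"wx": 0, "wy": 0, "wz": 0, "dx": 0, "dy": 0, "dz": 0, "hand": 5.5}])

```text
clock: 39.82
eef_pos: [0.4525, -0.3779, 0.144]
eef_rot: [0.251, -0.659, 0.252, 0.663]
contact_force: [-0.5, 0.4, 0.2]
grip_width: 0.055
```

```bash
python3 g.py .4458 -.383 .063 -42.7 .12
```

```text
[ 0.4525285  -0.37788527  0.14403709]
1 x turn wx,wy,wz [ 1.06  0.21 -0.16]
1 x shift dx,dy,dz [2.4  0.83 0.15]
3 x shift dx,dy,dz [ 1.9  0.  -0. ]
```

jog_arm(plan=[{"wx": 1, "wy": 0.2, "wz": -0.2, "dx": 0.5, "dy": 0.8, "dz": 0.1, "hand": 5.5}, {"wx": 0, "wy": 0, "wz": 0, "dx": 0, "dy": 0, "dz": 0, "hand": 5.5}, {"wx": 0, "wy": 0, "wz": 0, "dx": 1.4, "dy": 0, "dz": -0.05, "hand": 5.5}, {"wx": 0, "wy": 0, "wz": 0, "dx": 1.4, "dy": 0, "dz": -0.05, "hand": 5.5}, {"wx": 0, "wy": 0, "wz": 0, "dx": 1.4, "dy": 0, "dz": -0.05, "hand": 5.5}, {"wx": 0, "wy": 0, "wz": 0, "dx": 1.4, "dy": 0, "dz": -0.05, "hand": 5.5}, {"wx": 0, "wy": 0, "wz": 0, "dx": 1, "dy": 0, "dz": -0.05, "hand": 5.5}, {"wx": 0, "wy": 0, "wz": 0, "dx": 0, "dy": 0, "dz": 0, "hand": 5.5}])

```text
clock: 40.48
eef_pos: [0.4517, -0.3757, 0.0739]
eef_rot: [-0.253, 0.661, -0.253, -0.659]
contact_force: [-0.5, 0.5, 0.5]
grip_width: 0.0551
```

```bash
python3 g.py .4458 -.383 .062 -42.7
```

```text
[ 0.45173344 -0.37567865  0.07385348]
1 x turn wx,wy,wz [ 0.73 -0.14  0.08]
1 x shift dx,dy,dz [ 1.19  0.94 -0.06]
```

jog_arm(plan=[{"wx": 0.7, "wy": 0, "wz": 0, "dx": 0.6, "dy": 0.9, "dz": 0, "hand": 5.5}, {"wx": 0, "wy": 0, "wz": 0, "dx": 0.5, "dy": 0.2, "dz": 0, "hand": 5.5}, {"wx": 0, "wy": 0, "wz": 0, "dx": 0, "dy": 0, "dz": 0, "hand": 5.5}])

```text
clock: 40.73
eef_pos: [0.4448, -0.3834, 0.0636]
eef_rot: [-0.257, 0.66, -0.257, -0.657]
contact_force: [0.8, 0.1, 0.0]
grip_width: 0.055
```

jog_arm(plan=[{"wx": 0, "wy": 0, "wz": 0, "dx": 0, "dy": 0, "dz": 0, "hand": 0.5}, {"wx": 0, "wy": 0, "wz": 0, "dx": 0, "dy": 0, "dz": 0, "hand": 0.5}, {"wx": 0, "wy": 0, "wz": 0, "dx": 0, "dy": 0, "dz": 0, "hand": 0.5}, {"wx": 0, "wy": 0, "wz": 0, "dx": 0, "dy": 0, "dz": 0, "hand": 0.5}, {"wx": 0, "wy": 0, "wz": 0, "dx": 0, "dy": 0, "dz": 0, "hand": 0.5}, {"wx": 0, "wy": 0, "wz": 0, "dx": 0, "dy": 0, "dz": 0, "hand": 0.5}, {"wx": 0, "wy": 0, "wz": 0, "dx": 0, "dy": 0, "dz": 0, "hand": 0.5}], squeeze=45)

```text
clock: 41.32
eef_pos: [0.4452, -0.3849, 0.0658]
eef_rot: [-0.256, 0.661, -0.258, -0.656]
contact_force: [0.4, -1.4, -1.6]
grip_width: 0.0159
```

jog_arm(plan=[{"wx": 0, "wy": 0, "wz": 0, "dx": -1.5, "dy": 0, "dz": 0, "hand": 0.5}, {"wx": 0, "wy": 0, "wz": 0, "dx": -3.4, "dy": 0, "dz": 0, "hand": 0.5}, {"wx": 0, "wy": 0, "wz": 0, "dx": -3.4, "dy": 0, "dz": 0, "hand": 0.5}, {"wx": 0, "wy": 0, "wz": 0, "dx": -3.4, "dy": 0, "dz": 0, "hand": 0.5}, {"wx": 0, "wy": 0, "wz": 0, "dx": -3.4, "dy": 0, "dz": 0, "hand": 0.5}, {"wx": 0, "wy": 0, "wz": 0, "dx": -2.5, "dy": 0, "dz": 0, "hand": 0.5}, {"wx": 0, "wy": 0, "wz": 0, "dx": 0, "dy": 0, "dz": 0, "hand": 0.5}])

```text
clock: 41.9
eef_pos: [0.4422, -0.3815, 0.2433]
eef_rot: [0.259, -0.657, 0.255, 0.661]
contact_force: [0.3, -0.0, -1.8]
grip_width: 0.016
```

Run:
```python
from h import *
held('sensor',shot('scene'))
P,Q=ins(60,-105,145,30,gx=24,gz=67);print(P,now()[0])
rle([(P,Q,30)],maxr=6)
```

```text
sensor 327 top at dx=32.9 (slope y -0.055 z -0.062) y [-24.7  23.1] z [-51.4  60.2]
[0.52829685 0.11194666 0.2150237 ] [ 0.44164483 -0.38091306  0.24076113]
11 x turn wx,wy,wz [-4.71  2.57 -1.22]
17 x shift dx,dy,dz [ 0.64 -2.76 -0.81]
```

jog_arm(plan=[{"wx": -4.7, "wy": 2.6, "wz": -1.2, "dx": 0, "dy": 0, "dz": 0, "hand": 0.5}, {"wx": -4.7, "wy": 2.6, "wz": -1.2, "dx": 0, "dy": 0, "dz": 0, "hand": 0.5}, {"wx": -4.7, "wy": 2.6, "wz": -1.2, "dx": 0, "dy": 0, "dz": 0, "hand": 0.5}, {"wx": -4.7, "wy": 2.6, "wz": -1.2, "dx": 0, "dy": 0, "dz": 0, "hand": 0.5}, {"wx": -4.7, "wy": 2.6, "wz": -1.2, "dx": 0, "dy": 0, "dz": 0, "hand": 0.5}, {"wx": -4.7, "wy": 2.6, "wz": -1.2, "dx": 0, "dy": 0, "dz": 0, "hand": 0.5}, {"wx": -4.7, "wy": 2.6, "wz": -1.2, "dx": 0, "dy": 0, "dz": 0, "hand": 0.5}, {"wx": -4.7, "wy": 2.6, "wz": -1.2, "dx": 0, "dy": 0, "dz": 0, "hand": 0.5}, {"wx": -4.7, "wy": 2.6, "wz": -1.2, "dx": 0, "dy": 0, "dz": 0, "hand": 0.5}, {"wx": -4.7, "wy": 2.6, "wz": -1.2, "dx": 0, "dy": 0, "dz": 0, "hand": 0.5}, {"wx": -4.7, "wy": 2.6, "wz": -1.2, "dx": 0, "dy": 0, "dz": 0, "hand": 0.5}, {"wx": 0, "wy": 0, "wz": 0, "dx": 0, "dy": 0, "dz": 0, "hand": 0.5}])

```text
clock: 42.95
eef_pos: [0.433, -0.3686, 0.2095]
eef_rot: [0.045, 0.861, 0.099, -0.497]
contact_force: [-0.7, 0.3, -3.4]
grip_width: 0.0159
```

jog_arm(plan=[{"wx": 0, "wy": 0, "wz": 0, "dx": 0.1, "dy": -2.8, "dz": -1.2, "hand": 0.5}, {"wx": 0, "wy": 0, "wz": 0, "dx": 0.1, "dy": -2.8, "dz": -1.2, "hand": 0.5}, {"wx": 0, "wy": 0, "wz": 0, "dx": 0.1, "dy": -2.8, "dz": -1.2, "hand": 0.5}, {"wx": 0, "wy": 0, "wz": 0, "dx": 0.1, "dy": -2.8, "dz": -1.2, "hand": 0.5}, {"wx": 0, "wy": 0, "wz": 0, "dx": 0.1, "dy": -2.8, "dz": -1.2, "hand": 0.5}, {"wx": 0, "wy": 0, "wz": 0, "dx": 0.1, "dy": -2.8, "dz": -1.2, "hand": 0.5}, {"wx": 0, "wy": 0, "wz": 0, "dx": 0.1, "dy": -2.8, "dz": -1.2, "hand": 0.5}, {"wx": 0, "wy": 0, "wz": 0, "dx": 0.1, "dy": -2.8, "dz": -1.2, "hand": 0.5}, {"wx": 0, "wy": 0, "wz": 0, "dx": 0.1, "dy": -2.8, "dz": -1.2, "hand": 0.5}, {"wx": 0, "wy": 0, "wz": 0, "dx": 0.1, "dy": -2.8, "dz": -1.2, "hand": 0.5}, {"wx": 0, "wy": 0, "wz": 0, "dx": 0.1, "dy": -2.8, "dz": -1.2, "hand": 0.5}, {"wx": 0, "wy": 0, "wz": 0, "dx": 0.1, "dy": -2.8, "dz": -1.2, "hand": 0.5}])

```text
clock: 43.95
eef_pos: [0.4886, -0.0018, 0.262]
eef_rot: [0.016, 0.852, 0.084, -0.517]
contact_force: [0.5, -0.9, -2.2]
grip_width: 0.0156
```

Run:
```python
from h import *
where(22,67);held('sensor',shot('scene'))
P,Q=ins(60,-105,130,30,gx=22,gz=67);print(P,now()[0])
rle([(P,Q,25)],maxr=6)
```

```text
module x,y,z [  -0.3 -205.9  192.6] tilt 27.7 yaw -2.9 roll -2.5 F [ 0.5 -0.9 -2.2] grip 0.0156
sensor 487 top at dx=34.3 (slope y 0.073 z -0.018) y [-15.7  29. ] z [-50.3  97.5]
[0.52659271 0.11163697 0.1990237 ] [0.48893682 0.00296668 0.2631664 ]
1 x turn wx,wy,wz [-2.53  2.17  2.69]
6 x shift dx,dy,dz [ 1.4  -1.67 -0.28]
```

jog_arm(plan=[{"wx": -2.5, "wy": 2.2, "wz": 2.7, "dx": 0, "dy": 0, "dz": 0, "hand": 0.5}, {"wx": 0, "wy": 0, "wz": 0, "dx": 1.2, "dy": -1.7, "dz": -0.5, "hand": 0.5}, {"wx": 0, "wy": 0, "wz": 0, "dx": 1.2, "dy": -1.7, "dz": -0.5, "hand": 0.5}, {"wx": 0, "wy": 0, "wz": 0, "dx": 1.2, "dy": -1.7, "dz": -0.5, "hand": 0.5}, {"wx": 0, "wy": 0, "wz": 0, "dx": 1.2, "dy": -1.7, "dz": -0.5, "hand": 0.5}, {"wx": 0, "wy": 0, "wz": 0, "dx": 1.2, "dy": -1.7, "dz": -0.5, "hand": 0.5}, {"wx": 0, "wy": 0, "wz": 0, "dx": 0.8, "dy": -1.2, "dz": -0.5, "hand": 0.5}, {"wx": 0, "wy": 0, "wz": 0, "dx": 0, "dy": 0, "dz": 0, "hand": 0.5}])

```text
clock: 44.67
eef_pos: [0.5254, 0.12, 0.2077]
eef_rot: [0.04, 0.859, 0.074, -0.505]
contact_force: [0.7, -0.3, -3.3]
grip_width: 0.0154
```

```bash
python3 n.py 24 66 -105 60,108,30,2 60,82,30,2
python3 - <<'E'
from h import *
held('sensor',shot('scene'))
E
```

```text
module x,y,z [ 57.1 -96.2 138.4] tilt 29.2 yaw -0.9 roll -0.0 F [ 0.7 -0.3 -3.3] grip 0.0154
4
[{'wx': -0.4, 'wy': 0.4, 'dx': 1.38, 'dy': 0.43, 'dz': 0.66}, {'wx': -0.4, 'wy': 0.4, 'dx': 1.37, 'dy': 0.43, 'dz': 0.66}, {'dx': 1.13, 'dz': 0.65}, {'dx': 1.12, 'dz': 0.65}]
sensor 444 top at dx=34.9 (slope y 0.088 z -0.020) y [-21.5  24.3] z [-53.2  91.5]
```

jog_arm(plan=[{"wx": -0.4, "wy": 0.4, "wz": 0, "dx": 1.4, "dy": 0.4, "dz": 0.5, "hand": 0.5}, {"wx": -0.4, "wy": 0.4, "wz": 0, "dx": 1.4, "dy": 0.4, "dz": 0.5, "hand": 0.5}, {"wx": 0, "wy": 0, "wz": 0, "dx": 0.8, "dy": 0, "dz": 0.4, "hand": 0.5}, {"wx": 0, "wy": 0, "wz": 0, "dx": 0, "dy": 0, "dz": 0, "hand": 0.5}])

```text
clock: 45.05
eef_pos: [0.5294, 0.111, 0.1665]
eef_rot: [0.044, 0.862, 0.077, -0.5]
contact_force: [-0.0, -0.5, -3.0]
grip_width: 0.0158
```

```bash
python3 n.py 22 66 -105 60,80,30,2 38,62,29,3
```

```text
module x,y,z [  61.8 -106.1   98.3] tilt 29.8 yaw -0.2 roll 0.1 F [-0.  -0.5 -3. ] grip 0.0158
5
[{'wx': -0.1, 'wy': 0.1, 'dx': 0.74, 'dy': -0.06, 'dz': 0.55}, {'wx': -0.1, 'wy': 0.1, 'wz': -0.1, 'dx': 0.75, 'dy': -0.05, 'dz': 0.55}, {'wy': -0.3, 'dx': 0.17, 'dz': 0.9}, {'wy': -0.3, 'dx': 0.17, 'dz': 0.89}, {'wy': -0.4, 'dx': 0.17, 'dy': -0.01, 'dz': 0.89}]
```

jog_arm(plan=[{"wx": 0, "wy": 0.1, "wz": 0, "dx": 0.75, "dy": -0.15, "dz": 0.5, "hand": 0.5}, {"wx": 0, "wy": 0.1, "wz": 0, "dx": 0.75, "dy": -0.15, "dz": 0.5, "hand": 0.5}, {"wx": 0, "wy": -0.3, "wz": 0, "dx": 0.2, "dy": -0.1, "dz": 0.8, "hand": 0.5}, {"wx": 0, "wy": -0.3, "wz": 0, "dx": 0.2, "dy": -0.1, "dz": 0.8, "hand": 0.5}, {"wx": 0, "wy": 0, "wz": 0, "dx": 0, "dy": 0, "dz": 0, "hand": 0.5}])

```text
clock: 45.47
eef_pos: [0.5146, 0.1103, 0.1414]
eef_rot: [0.042, 0.857, 0.074, -0.508]
contact_force: [-0.8, 0.5, -3.6]
grip_width: 0.0158
```

```bash
python3 n.py 22 66 -105 32,60,28,2 18,52,24,3
```

```text
module x,y,z [  45.9 -104.    73. ] tilt 28.7 yaw -0.7 roll 0.0 F [-0.8  0.5 -3.6] grip 0.0158
5
[{'wx': -0.3, 'wy': -0.4, 'dx': 0.25, 'dy': 0.05, 'dz': 0.88}, {'wx': -0.3, 'wy': -0.3, 'dx': 0.25, 'dy': 0.04, 'dz': 0.88}, {'wy': -1.3, 'dx': 0.07, 'dz': 0.38}, {'wy': -1.4, 'dx': 0.09, 'dz': 0.39}, {'wy': -1.3, 'dx': 0.09, 'dz': 0.38}]
```

jog_arm(plan=[{"wx": -0.3, "wy": -0.3, "wz": 0, "dx": 0.3, "dy": 0, "dz": 0.8, "hand": 0.5}, {"wx": -0.3, "wy": -0.3, "wz": 0, "dx": 0.3, "dy": 0, "dz": 0.8, "hand": 0.5}, {"wx": 0, "wy": -1.3, "wz": 0, "dx": 0.15, "dy": 0, "dz": 0.35, "hand": 0.5}, {"wx": 0, "wy": -1.3, "wz": 0, "dx": 0.15, "dy": 0, "dz": 0.35, "hand": 0.5}, {"wx": 0, "wy": -1.3, "wz": 0, "dx": 0.15, "dy": 0, "dz": 0.35, "hand": 0.5}, {"wx": 0, "wy": 0, "wz": 0, "dx": 0, "dy": 0, "dz": 0, "hand": 0.5}])

```text
clock: 45.97
eef_pos: [0.4968, 0.1051, 0.1266]
eef_rot: [0.05, 0.834, 0.076, -0.544]
contact_force: [-0.1, 0.5, -1.8]
grip_width: 0.0156
```

```bash
python3 n.py 22 66 -105 10,47,22,2 4,41,16,2
```

```text
module x,y,z [  21.6 -106.1   57.4] tilt 23.8 yaw 0.1 roll -0.0 F [-0.1  0.5 -1.8] grip 0.0156
4
[{'wy': -0.9, 'dx': 0.28, 'dy': -0.06, 'dz': 0.64}, {'wx': 0.1, 'wy': -0.9, 'dx': 0.28, 'dy': -0.05, 'dz': 0.63}, {'wy': -3.0, 'dx': 0.3, 'dz': 0.05}, {'wy': -3.0, 'dx': 0.3, 'dz': 0.03}]
```

jog_arm(plan=[{"wx": 0, "wy": 0, "wz": 0, "dx": 0.5, "dy": -0.05, "dz": 0.4, "hand": 0.5}, {"wx": 0, "wy": -0.9, "wz": 0, "dx": 0.2, "dy": -0.05, "dz": 0.45, "hand": 0.5}, {"wx": 0, "wy": -0.9, "wz": 0, "dx": 0.1, "dy": 0, "dz": 0.4, "hand": 0.5}, {"wx": 0, "wy": -3, "wz": 0, "dx": 0.3, "dy": 0, "dz": 0.05, "hand": 0.5}, {"wx": 0, "wy": -3, "wz": 0, "dx": 0.3, "dy": 0, "dz": 0.05, "hand": 0.5}, {"wx": 0, "wy": 0, "wz": 0, "dx": 0, "dy": 0, "dz": 0, "hand": 0.5}])

```text
clock: 46.47
eef_pos: [0.4874, 0.1041, 0.1068]
eef_rot: [0.055, 0.793, 0.072, -0.602]
contact_force: [0.8, 0.6, -3.3]
grip_width: 0.0158
```

```bash
python3 n.py 22 66 -105 3,37,11,2 2,30,5,2 2,22,0,2 2,16,0,2
```

```text
module x,y,z [   2.2 -105.4   37.3] tilt 15.6 yaw 0.1 roll 0.0 F [ 0.8  0.6 -3.3] grip 0.0158
8
[{'wy': -2.3, 'dx': 0.12, 'dy': -0.02, 'dz': -0.3}, {'wx': 0.1, 'wy': -2.3, 'dx': 0.12, 'dy': -0.02, 'dz': -0.3}, {'wy': -3.0, 'dx': 0.47, 'dz': -0.22}, {'wy': -3.0, 'dx': 0.45, 'dz': -0.25}, {'wy': -2.5, 'dx': 0.51, 'dz': -0.25}, {'wy': -2.5, 'dx': 0.49, 'dz': -0.27}, {'dx': 0.3}, {'dx': 0.3}]
```

jog_arm(plan=[{"wx": 0, "wy": -2.3, "wz": 0, "dx": 0.1, "dy": 0, "dz": -0.3, "hand": 0.5}, {"wx": 0.1, "wy": -2.3, "wz": 0, "dx": 0.1, "dy": 0, "dz": -0.3, "hand": 0.5}, {"wx": 0, "wy": -3, "wz": 0, "dx": 0.45, "dy": 0, "dz": -0.2, "hand": 0.5}, {"wx": 0, "wy": -3, "wz": 0, "dx": 0.45, "dy": 0, "dz": -0.25, "hand": 0.5}, {"wx": 0, "wy": -2.5, "wz": 0, "dx": 0.5, "dy": 0, "dz": -0.25, "hand": 0.5}, {"wx": 0, "wy": -2.5, "wz": 0, "dx": 0.4, "dy": 0, "dz": -0.25, "hand": 0.5}, {"wx": 0, "wy": 0, "wz": 0, "dx": 0.2, "dy": 0, "dz": 0, "hand": 0.5}, {"wx": 0, "wy": 0, "wz": 0, "dx": 0, "dy": 0, "dz": 0, "hand": 0.5}])

```text
clock: 47.13
eef_pos: [0.5041, 0.1085, 0.0851]
eef_rot: [-0.064, -0.703, -0.065, 0.705]
contact_force: [-0.1, -1.1, -3.0]
grip_width: 0.0156
```

jog_arm(plan=[{"wx": 0, "wy": 0, "wz": 0, "dx": 0.2, "dy": 0, "dz": 0.1, "hand": 0.5}, {"wx": 0, "wy": 0, "wz": 0, "dx": 0.1, "dy": 0, "dz": 0, "hand": 0.5}, {"wx": 0, "wy": 0, "wz": 0, "dx": 0.1, "dy": 0, "dz": 0, "hand": 0.5}])

```text
clock: 47.38
eef_pos: [0.5018, 0.1083, 0.0808]
eef_rot: [-0.063, -0.704, -0.065, 0.704]
contact_force: [-0.1, -0.6, -2.4]
grip_width: 0.0159
```

```bash
python3 n.py 22 66 -105 2,12,0,3
```

```text
module x,y,z [  -1.4 -103.7   14.8] tilt -0.0 yaw 0.1 roll -0.1 F [-0.1 -0.6 -2.4] grip 0.0159
3
[{'dx': 0.09, 'dy': 0.04, 'dz': -0.11}, {'wx': 0.1, 'wz': 0.1, 'dx': 0.09, 'dy': 0.04, 'dz': -0.12}, {'dx': 0.1, 'dy': 0.04, 'dz': -0.11}]
```

jog_arm(plan=[{"wx": 0, "wy": 0, "wz": 0, "dx": 0.1, "dy": 0, "dz": -0.1, "hand": 0.5}, {"wx": 0, "wy": 0, "wz": 0, "dx": 0.1, "dy": 0, "dz": 0, "hand": 0.5}, {"wx": 0, "wy": 0, "wz": 0, "dx": 0.1, "dy": 0, "dz": 0, "hand": 0.5}, {"wx": 0, "wy": 0, "wz": 0, "dx": 0.1, "dy": 0, "dz": 0, "hand": 0.5}])

```text
clock: 47.72
eef_pos: [0.5019, 0.1085, 0.0778]
eef_rot: [0.063, 0.705, 0.065, -0.704]
contact_force: [-6.7, -0.5, 14.2]
grip_width: 0.0161
```

jog_arm(plan=[{"wx": 0, "wy": 0, "wz": 0, "dx": 0, "dy": 0, "dz": 0, "hand": 3.4}, {"wx": 0, "wy": 0, "wz": 0, "dx": 0, "dy": 0, "dz": 0, "hand": 3.4}, {"wx": 0, "wy": 0, "wz": 0, "dx": 0, "dy": 0, "dz": 0, "hand": 3.4}, {"wx": 0, "wy": 0, "wz": 0, "dx": -2, "dy": 0, "dz": 0, "hand": 3.4}, {"wx": 0, "wy": 0, "wz": 0, "dx": -3, "dy": 0, "dz": 0, "hand": 3.4}, {"wx": 0, "wy": 0, "wz": 0, "dx": -3, "dy": 0, "dz": 0, "hand": 3.4}, {"wx": 0, "wy": 0, "wz": 0, "dx": 0, "dy": -1.1, "dz": -2.6, "hand": 6}, {"wx": 0, "wy": 0, "wz": 0, "dx": 0, "dy": -1.1, "dz": -2.6, "hand": 6}, {"wx": 0, "wy": 0, "wz": 0, "dx": 0, "dy": -1.1, "dz": -2.6, "hand": 6}, {"wx": 0, "wy": 0, "wz": 0, "dx": 0, "dy": -1.1, "dz": -2.6, "hand": 6}, {"wx": 0, "wy": 0, "wz": 0, "dx": 0, "dy": 0, "dz": 0, "hand": 6}])

```text
clock: 48.63
eef_pos: [0.6005, 0.1723, 0.1655]
eef_rot: [0.062, 0.707, 0.065, -0.701]
contact_force: [-1.5, -0.6, -0.6]
grip_width: 0.0587
```

Run:
```python
from h import *
s=shot('scene')
f=s['frame'][100:250,280:480]; cv2.imwrite('pics/s4.png',cv2.resize(f,None,fx=4,fy=4))
W=cloud(s);D=(W-DO)@Ro.from_euler('z',DY,degrees=True).as_matrix()*1e3
for y in(-105,-35,35,105):
    m=(abs(D[...,1]-y)<22)&(D[...,0]>-35)&(D[...,0]<78)&(D[...,2]>30)&(D[...,2]<56)
    q=D[m];print('seated top',y,len(q),np.percentile(q[:,2],[5,50,95]),q[:,0].max())
T=tool(DY,-1);print(now()[0])
rle([(dk(125,-61,140),T),(dk(125,-61,68),T,18)])
```

```text
seated top -105 511 [37.06550947 43.53509258 49.28744702] 71.78123602158058
seated top -35 438 [39.78718923 44.24633948 51.65526056] 69.66141197394644
seated top 35 75 [40.58575779 43.93104866 46.9772347 ] -5.421659922140043
seated top 105 151 [40.66164659 44.6530823  52.97150922] 48.67835138923661
[0.5986582  0.17122732 0.16515736]
1 x turn wx,wy,wz [ 0.02 -0.38  0.12]
1 x shift dx,dy,dz [2.52 0.17 0.21]
4 x shift dx,dy,dz [1.8 0.  0. ]
```

View pics/s4.png

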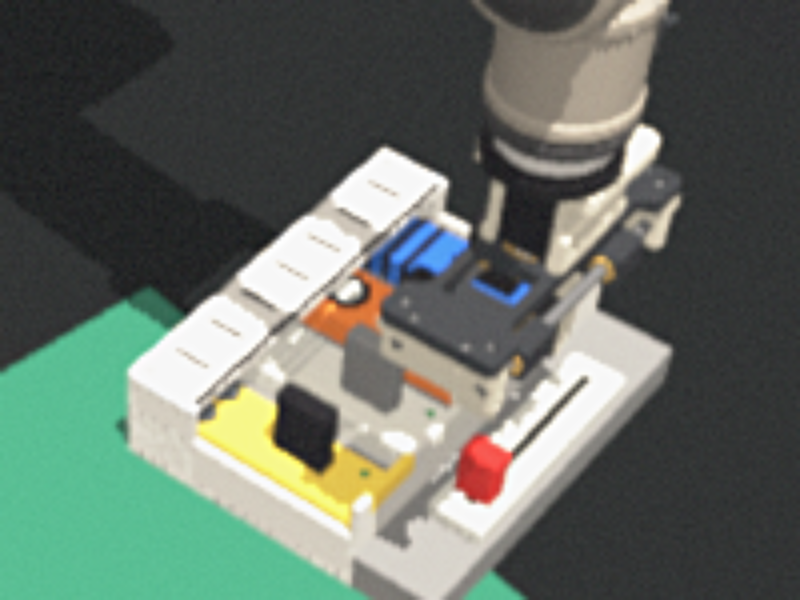

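All four modules are seated flat: sensor grip at (305,425), drive, radio and battery behind. The lock at (483,470) is still open. Now I lock it.

jog_arm(plan=[{"wx": 0, "wy": -0.4, "wz": 0.1, "dx": 1.2, "dy": 0.2, "dz": 0.2, "hand": 6}, {"wx": 0, "wy": 0, "wz": 0, "dx": 2, "dy": 0, "dz": 0, "hand": 6}, {"wx": 0, "wy": 0, "wz": 0, "dx": 2, "dy": 0, "dz": 0, "hand": 6}, {"wx": 0, "wy": 0, "wz": 0, "dx": 2, "dy": 0, "dz": 0, "hand": 6}, {"wx": 0, "wy": 0, "wz": 0, "dx": 1.8, "dy": 0, "dz": 0, "hand": 6}, {"wx": 0, "wy": 0, "wz": 0, "dx": 0, "dy": 0, "dz": 0, "hand": 6}])

```text
clock: 49.18
eef_pos: [0.5908, 0.1647, 0.0686]
eef_rot: [-0.064, -0.702, -0.063, 0.707]
contact_force: [-0.7, -0.4, 0.4]
grip_width: 0.0601
```

Run:
```python
from h import *
T=tool(DY,-1);p=now()[0];print(Ro.from_euler('z',-DY,degrees=True).apply(p-DO)*1e3)
rle([(dk(125,-61,68),T)])
```

```text
[118.2232644  -64.24747392  68.64507741]
1 x turn wx,wy,wz [-0.04  0.4  -0.06]
1 x shift dx,dy,dz [ 0.06 -0.32 -0.68]
```

jog_arm(plan=[{"wx": 0, "wy": 0.4, "wz": 0, "dx": 0, "dy": -0.3, "dz": -0.6, "hand": 6}, {"wx": 0, "wy": 0, "wz": 0, "dx": 0, "dy": 0, "dz": 0, "hand": 0.5}, {"wx": 0, "wy": 0, "wz": 0, "dx": 0, "dy": 0, "dz": 0, "hand": 0.5}, {"wx": 0, "wy": 0, "wz": 0, "dx": 0, "dy": 0, "dz": 0, "hand": 0.5}, {"wx": 0, "wy": 0, "wz": 0, "dx": 0, "dy": 0, "dz": 0, "hand": 0.5}, {"wx": 0, "wy": 0, "wz": 0, "dx": 0, "dy": 0, "dz": 0, "hand": 0.5}], squeeze=12)

```text
clock: 49.68
eef_pos: [0.596, 0.1676, 0.0714]
eef_rot: [0.063, 0.705, 0.062, -0.704]
contact_force: [-0.2, -0.6, 0.2]
grip_width: 0.0314
```

jog_arm(plan=[{"wx": 0, "wy": 0, "wz": 0, "dx": 0, "dy": -1.2, "dz": 0, "hand": 0.5}, {"wx": 0, "wy": 0, "wz": 0, "dx": 0, "dy": -1.2, "dz": 0, "hand": 0.5}, {"wx": 0, "wy": 0, "wz": 0, "dx": 0, "dy": -1.2, "dz": 0, "hand": 0.5}, {"wx": 0, "wy": 0, "wz": 0, "dx": 0, "dy": -1.2, "dz": 0, "hand": 0.5}, {"wx": 0, "wy": 0, "wz": 0, "dx": 0, "dy": -1.2, "dz": 0, "hand": 0.5}, {"wx": 0, "wy": 0, "wz": 0, "dx": 0, "dy": -1.2, "dz": 0, "hand": 0.5}, {"wx": 0, "wy": 0, "wz": 0, "dx": 0, "dy": -1.2, "dz": 0, "hand": 0.5}])

```text
clock: 50.27
eef_pos: [0.5799, 0.2566, 0.0722]
eef_rot: [0.064, 0.705, 0.061, -0.703]
contact_force: [0.1, -1.4, -0.9]
grip_width: 0.0199
```

Run:
```python
from h import *
T=tool(DY,-1);p=now()[0];print(Ro.from_euler('z',-DY,degrees=True).apply(p-DO)*1e3)
rle([(dk(125,60,70),T,12)])
```

```text
[123.91190469  28.05198363  72.22350935]
1 x turn wx,wy,wz [-0.15 -0.16 -0.19]
3 x shift dx,dy,dz [ 0.07 -1.06 -0.04]
```

jog_arm(plan=[{"wx": 0, "wy": 0, "wz": 0, "dx": 0.1, "dy": -0.8, "dz": 0, "hand": 0.5}, {"wx": 0, "wy": 0, "wz": 0, "dx": 0.1, "dy": -0.8, "dz": 0, "hand": 0.5}, {"wx": 0, "wy": 0, "wz": 0, "dx": 0, "dy": -0.7, "dz": 0, "hand": 0.5}, {"wx": 0, "wy": 0, "wz": 0, "dx": 0, "dy": -0.4, "dz": 0, "hand": 0.5}, {"wx": 0, "wy": 0, "wz": 0, "dx": 0, "dy": -0.4, "dz": 0, "hand": 0.5}, {"wx": 0, "wy": 0, "wz": 0, "dx": 0, "dy": -0.4, "dz": 0, "hand": 0.5}])

```text
clock: 50.77
eef_pos: [0.5739, 0.2881, 0.0721]
eef_rot: [0.073, 0.705, 0.057, -0.703]
contact_force: [3.2, -23.6, 4.7]
grip_width: 0.0207
```

jog_arm(plan=[{"wx": 0, "wy": 0, "wz": 0, "dx": 0, "dy": -0.4, "dz": 0, "hand": 0.5}])

```text
clock: 50.85
eef_pos: [0.574, 0.2878, 0.072]
eef_rot: [0.076, 0.705, 0.054, -0.703]
contact_force: [2.6, -18.6, 4.9]
grip_width: 0.0202
```

jog_arm(plan=[{"wx": 0, "wy": 0, "wz": 0, "dx": 0, "dy": -0.4, "dz": 0, "hand": 0.5}])

```text
clock: 50.93
eef_pos: [0.574, 0.2877, 0.072]
eef_rot: [0.078, 0.705, 0.051, -0.703]
contact_force: [0.7, -17.5, 3.6]
grip_width: 0.0204
```

The slide is against its stop, with a 20 N reaction. I release and retreat.

jog_arm(plan=[{"wx": 0, "wy": 0, "wz": 0, "dx": 0, "dy": 0, "dz": 0, "hand": 6}, {"wx": 0, "wy": 0, "wz": 0, "dx": 0, "dy": 0, "dz": 0, "hand": 6}, {"wx": 0, "wy": 0, "wz": 0, "dx": 0, "dy": 0, "dz": 0, "hand": 6}, {"wx": 0, "wy": 0, "wz": 0, "dx": -2, "dy": 0, "dz": 0, "hand": 6}, {"wx": 0, "wy": 0, "wz": 0, "dx": -3, "dy": 0, "dz": 0, "hand": 6}, {"wx": 0, "wy": 0, "wz": 0, "dx": -3, "dy": 0, "dz": 0, "hand": 6}, {"wx": 0, "wy": 0, "wz": 0, "dx": -3, "dy": 2.5, "dz": 0, "hand": 6}, {"wx": 0, "wy": 0, "wz": 0, "dx": -3, "dy": 3, "dz": 0, "hand": 6}, {"wx": 0, "wy": 0, "wz": 0, "dx": -1, "dy": 3, "dz": 0, "hand": 6}, {"wx": 0, "wy": 0, "wz": 0, "dx": 0, "dy": 3.5, "dz": 0, "hand": 6}, {"wx": 0, "wy": 0, "wz": 0, "dx": 0, "dy": 3.5, "dz": 0, "hand": 6}, {"wx": 0, "wy": 0, "wz": 0, "dx": 0, "dy": 3.5, "dz": 0, "hand": 6}])

```text
clock: 51.93
eef_pos: [0.6069, 0.1166, 0.2344]
eef_rot: [0.081, 0.704, 0.06, -0.702]
contact_force: [0.5, 0.6, 0.6]
grip_width: 0.0596
```

Run:
```python
from h import *
s=shot('scene')
cv2.imwrite('pics/fin.png',cv2.resize(s['frame'][100:400,80:480],None,fx=2,fy=2))
W=cloud(s);hsv=cv2.cvtColor(s['frame'],cv2.COLOR_BGR2HSV)
red=((hsv[...,0]<6)|(hsv[...,0]>174))&(hsv[...,1]>130)&(W[...,0]>.5)&(W[...,1]>.05)&(W[...,1]<.4)
p=W[red&(W[...,2]>.078)];print('lock',len(p),Ro.from_euler('z',-DY,degrees=True).apply(p.mean(0)-DO)*1e3 if len(p) else 0)
D=(W-DO)@Ro.from_euler('z',DY,degrees=True).as_matrix()*1e3
for y in(-105,-35,35,105):
    m=(abs(D[...,1]-y)<22)&(D[...,0]>-35)&(D[...,0]<78)&(D[...,2]>30)&(D[...,2]<56)
    q=D[m];print('top',y,len(q),np.percentile(q[:,2],[5,50,95]) if len(q) else 0)
```

```text
lock 63 [125.06437331  55.58458401  84.7739894 ]
top -105 519 [36.82664336 43.69931652 49.69469325]
top -35 436 [39.50759211 44.34841967 51.73858919]
top 35 111 [37.82866002 43.73412019 46.57230999]
top 105 115 [35.85684901 43.88402065 47.84840847]
```

View pics/fin.png

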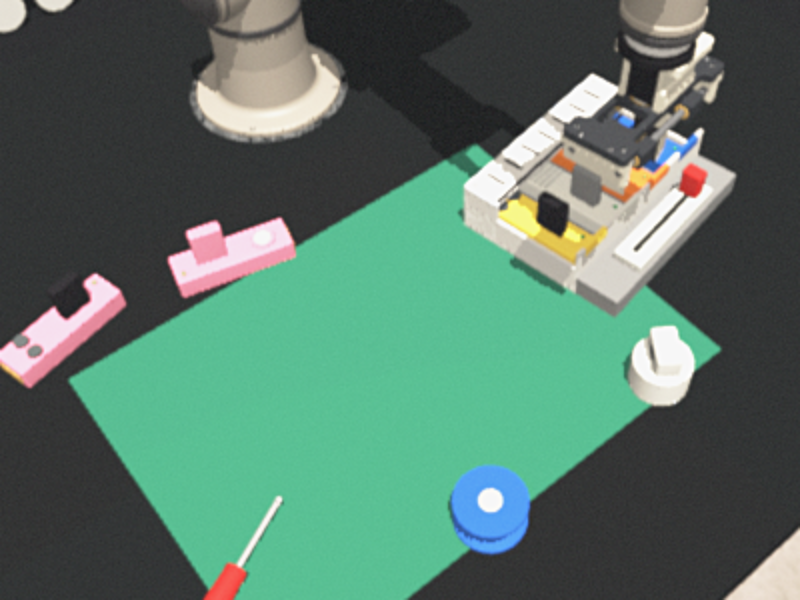

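```bash
python3 -c "
from plant import env
print(env.hand_in())"
```

```text
the job is handed in; nothing more can be done
None
```

I opened the lock slide and fitted all four modules nose-down under the cover, in the order drive, battery, radio, sensor. Each was lowered until it touched its bay floor before I released it. I then pushed the slide to its locked end and handed the job in at about 52 s, well inside the 210 s limit.

**Modules:** The last picture shows each module in the bay of its own colour. All four tops read about 44 mm, equal within 1 mm; 42 mm was expected, and the camera reads 1–2 mm high. The gripper partly hid the radio and battery in that picture. Their full views just after seating looked the same.

**Lock slide:** It met a hard stop at both ends, with about 20 N of reaction. Travel came out at 121 mm from the arm and 118.5 mm from the camera, against 120 mm. That difference is within calibration error.

**Other things on the bench:** The reel, coupling, screwdriver and both pink look-alikes appear undisturbed. I saw no flask in this scene. The arm ended clear, touching nothing. I checked the bystanders by eye only and did not re-measure their positions.

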